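# Close the soap press

## Robot

A 6-joint arm with a two-finger parallel gripper is mounted at the origin on the work surface. World frame = base frame: x ahead of the robot, y to its left, z up, the work surface at z = 0. Lengths are in mm, angles in rad, forces in N, time in s.
With the tool pointing down it reaches from about 275 to 750 mm from the base axis. Payload 10.2 kg.
Tool frame: the origin (TCP) lies at the very end of the fingers, on their centre line; the grasp point (between the pads) lies behind it (ctrl.grasp_offset is the z of the grasp point in the tool frame, in mm); z points along the fingers, y is the direction in which the jaws open and shut (so a half turn about z gives the same grasp; the last joint's range is limited). The gripper opens to 85 mm and grips with 20 to 120 N. Pads are 22 mm wide; open, the fingers measure 114 mm over their backs; the gripper's body (76 mm by 85 mm) begins 54 mm behind the grasp point. The pads swing forward as they close: fully open they stand 13 mm farther back than shut.
Start: joints at [-0.223, 0.313, 1.498, -0, 1.331, -0.223], TCP at [525.006, -0.013, 195.394] pointing down, gripper open.
Joint ranges: [-2.94, 2.94], [-0.97, 2.17], [0.19, 2.56], [-1.23, 4.37], [0.02, 3.11], [-2.88, 2.88]. Speed limits (rad/s): [2.39, 2.39, 3.01, 3.14, 3.14, 3.14].

## Interface

Orientations are given as a unit quaternion [w, x, y, z].
In Python, from rig import ctrl, capture, job gives the robot as it stands. The module is installed in compiled form; this text tells all that it offers.
- The arm moves only by the tool move_arm, never from a script. Its argument "series" is a list of rows, each a list of 7 numbers: the turn, a rotation vector about the tool's x, y, z in rad, then the shift along the tool's x, y, z in cm, then the opening, from 0 (shut) to 1 (fully open). A call has 1 to 5 rows; each row is the pose to reach, as a shift and turn from the pose measured when the call began, along the tool's axes at that moment; what a row does not reach only later rows make up. A row lasts 1/12 s, in which the tool goes at most 41.7 mm and 7.16 degrees, less where a joint would pass 70% of its speed; a pose out of reach is approached as far as the arm can. A call with a gripper value outside its range is refused whole. The fingers move at their own pace and stop on an object; "grip_force" is the grip in N (left out, the last holds). Time passes only in rows, so rows that repeat a pose let the fingers close. It gives the time, the measured TCP pose, the force and the opening at its end, in the units of the state.
- ctrl.sense(): the state, without advancing time (a new reading comes with each control period).
- capture(name): name is "scene" or "side" or "wrist"; returns a dict with "frame" (384x512x3 uint8, red, green, blue), "mtx" (3x3 intrinsics, pixels), "R" (3x3) and "t" (3): a world point X has camera coordinates R X + t. Camera axes: x right, y down, z forward; pixel columns grow to the right and rows downward; lengths in mm; the calibration is good to about 2 mm. A picture is of the moment at which its call begins. There is no depth.
- job.finish_job(): hands the job in, once; it reports no verdict.
The state is a dict: "time_s": time; "joints": joint angles; "dq": joint speeds; "tau": joint torques, N m; "eef_pos": TCP position; "ee_rot": TCP orientation; "force": force on the tool from outside, world axes, zero at the start; "wrist_torque": the same for the moment, N m; "grip_width": opening from 0.0 (shut) to 1.0 (fully open).
Only numpy, scipy, OpenCV 4.12 (cv2) and the standard library are available. Lean on these libraries where they do the work, as an engineer would, in place of code of your own. Each camera call takes 0.05 s, during which the arm holds its last target.

## Task

Stand all the soap bars side by side in the two bays of the press frame, flat on the bay floors as they stand now, shared out so that all fit. Then lower the pressing board, kept level, over the two guide pins until it lies fully home on the end walls. Last, set the red hand nut on the stud, turn it backwards until it drops into the thread, and screw it down onto the board's collar, leaving the bottle, the jar and the pink mould tray where they are.

Things in the scene. Friction and masses are not known exactly. Their poses are not given: they have to be found in the camera images.
- frame: Fixed wooden press frame: dark base board 160 x 300 x 12 mm (x, y, z), origin at the centre of its underside, z up. A bay on its +y and one on its -y side; on the strip between them two guide pins (along x) and a fixed threaded stud at x = y = 0. Outside each bay, at |y| = 140 to 148 mm, an end wall with its top 40 mm above the origin: the board rests on these two walls.
- bay_a (a point): Centre of the floor of the +y bay (frame y = +95 mm, 12 mm above the frame's origin). Clear floor 70 mm along frame x by 90 mm along frame y; 8 mm high, 4 to 5 mm thick lips on three sides, the end wall on the outer side. Bars stand with their length along frame x, side by side along y, and rise 18 mm above the lips.
- bay_b (a point): Centre of the floor of the -y bay (frame y = -95 mm), the mirror image of bay_a.
- pin_a (a point): Top of the guide pin at frame x = +62 mm, y = 0, 60 mm above the frame's origin. Steel, 12 mm diameter, the top 8 mm tapered to 5 mm diameter.
- pin_b (a point): Top of the other guide pin, at frame x = -62 mm, y = 0; same as pin_a.
- stud_tip (a point): Top of the aluminium stud, 105 mm above the frame's origin, on its axis. Core 18.4 mm diameter, last 4 mm tapered to 12 mm; ridges 29 mm diameter, from 77 to 96 mm above the frame's origin. Right-hand thread, 3 starts, 27 mm travel a turn (clockwise from above screws down). 70 degrees clockwise of each ridge's upper end a stop tooth stands up, top 98 mm above the frame's origin.
- stud_seat (a point): Point on the stud's axis, 76 mm above the frame's origin: height of the collar's top face once the board is home, so where the underside of the fully screwed-down nut belongs.
- board: Loose plywood pressing board, 150 x 296 x 8 mm (x, y, z), about 0.35 kg, origin at the centre of its underside. 15 mm holes for the pins at x = +62 and -62 mm, y = 0. A square blue collar, 52 mm outside, with a 36 mm square opening through board and collar for the stud, stands 28 mm above the upper face at the centre (top 36 mm above the origin): the grip. Half a turn makes no difference.
- nut: Loose red hexagonal hand nut lying right way up, 48 mm across flats, 24 mm high, 33 mm bore, about 75 g; origin at the centre of its underside, flats face 0, 60, 120.. degrees from its x. Its thread is 3 inner pips, 3 mm thick, 4 mm above the underside, at 0, 120 and 240 degrees from x, reaching in to 10 mm from the axis.
- nut_top (a point): Centre of the nut's upper face, 24 mm above its origin. How it starts: put on the stud, it mostly sits on the ridge ends, underside 13 to 18 mm above stud_seat; clockwise it then hits the stop teeth. Counter-clockwise, within about 70 degrees, it rises up to 5 mm and drops to 9 to 12 mm above stud_seat; about 120 to 160 degrees clockwise then bring it on to the collar.
- bar_a: Loose pink soap bar, 62 x 22 x 26 mm (its x, y, z), origin at the centre of the underside; may be absent. The pink bars are 22, the green 28, the cream 34 mm wide.
- bar_b: Loose green soap bar, 62 x 28 x 26 mm (its x, y, z), origin at the centre of the underside; may be absent. The pink bars are 22, the green 28, the cream 34 mm wide.
- bar_c: Loose cream soap bar, 62 x 34 x 26 mm (its x, y, z), origin at the centre of the underside; may be absent. The pink bars are 22, the green 28, the cream 34 mm wide.
- bar_d: Loose pink soap bar, 62 x 22 x 26 mm (its x, y, z), origin at the centre of the underside; may be absent. The pink bars are 22, the green 28, the cream 34 mm wide.
- bar_e: Loose green soap bar, 62 x 28 x 26 mm (its x, y, z), origin at the centre of the underside; may be absent. The pink bars are 22, the green 28, the cream 34 mm wide.
- bar_f: Loose cream soap bar, 62 x 34 x 26 mm (its x, y, z), origin at the centre of the underside; may be absent. The pink bars are 22, the green 28, the cream 34 mm wide.
- bottle: Bystander: black bottle, 56 mm diameter, 130 mm tall body, origin at the centre of the underside.
- jar: Bystander: white jar with red lid, 60 mm diameter, 70 mm tall, origin at the centre of the underside.
- mould: Bystander: empty pink mould tray, 90 x 140 x 30 mm, origin at the centre of the underside.

How it is judged (in metres and radians):
On the way, in this order (a step that is already met when the one before it is completed fails the run):
1. every soap bar present stands flat on the floor of a bay (z of bar_a in the frame of frame between 0.009 and 0.015 m and x of bar_a in the frame of frame between -0.008 and 0.008 m and (y of bar_a in the frame of frame between 0.058 and 0.132 m or y of bar_a in the frame of frame between -0.132 and -0.058 m) and angle between each of bar_a, bar_b, bar_c, bar_d, bar_e, bar_f's own z axis and vertical below 0.12 rad and z of bar_b in the frame of frame between 0.009 and 0.015 m and x of bar_b in the frame of frame between -0.008 and 0.008 m and (y of bar_b in the frame of frame between 0.061 and 0.129 m or y of bar_b in the frame of frame between -0.129 and -0.061 m) and z of bar_c in the frame of frame between 0.009 and 0.015 m and x of bar_c in the frame of frame between -0.008 and 0.008 m and (y of bar_c in the frame of frame between 0.064 and 0.126 m or y of bar_c in the frame of frame between -0.126 and -0.064 m) and z of bar_d in the frame of frame between 0.009 and 0.015 m and x of bar_d in the frame of frame between -0.008 and 0.008 m and (y of bar_d in the frame of frame between 0.058 and 0.132 m or y of bar_d in the frame of frame between -0.132 and -0.058 m) and z of bar_e in the frame of frame between 0.009 and 0.015 m and x of bar_e in the frame of frame between -0.008 and 0.008 m and (y of bar_e in the frame of frame between 0.061 and 0.129 m or y of bar_e in the frame of frame between -0.129 and -0.061 m) and z of bar_f in the frame of frame between 0.009 and 0.015 m and x of bar_f in the frame of frame between -0.008 and 0.008 m and (y of bar_f in the frame of frame between 0.064 and 0.126 m or y of bar_f in the frame of frame between -0.126 and -0.064 m)), for 0.2 s.
2. the board is down over both pins, flat on the end walls (z of board in the frame of frame between 0.037 and 0.043 m and horizontal distance between board and frame below 0.005 m and angle between the x axis of board and the x axis of frame, either way round below 0.08 rad and angle between board's own z axis and vertical below 0.02 rad), for 0.2 s.
3. the nut has dropped into the thread (z of nut in the frame of stud_seat between -0.003 and 0.0125 m and horizontal distance between nut and stud_seat below 0.004 m and angle between nut's own z axis and vertical below 0.15 rad), for 0.1 s.
At the end, for the whole second after the job is handed in: Every bar present is upright (within 7 degrees) on the floor of a bay (height within 3 mm), the board lies home on the end walls over both pins (height within 3 mm, tilt under 1.1 degrees), and the nut is screwed down to within 2 mm of the collar's top, centred within 4 mm; nut and board at rest (all of step 1 and all of step 2 and z of nut in the frame of stud_seat between -0.003 and 0.002 m and horizontal distance between nut and stud_seat below 0.004 m and angle between nut's own z axis and vertical below 0.15 rad and linear speed of each of nut, board below 0.02 m/s); the robot touches nothing.
It fails at once if the bottle is moved more than 3 cm (distance of bottle from where it was at the start of the episode above 0.03 m).
It fails at once if the jar is moved more than 3 cm (distance of jar from where it was at the start of the episode above 0.03 m).
It fails at once if the mould is moved more than 3 cm (distance of mould from where it was at the start of the episode above 0.03 m).
Of bar_a, bar_b, bar_c, bar_d, bar_e, bar_f only 4 to 6 are there at a start; the rules pass over those that are not, and their reading is None.
At some moment in a run one of bar_b, bar_c, bar_e, bar_f may be knocked a few centimetres aside while the robot is not near it.
It also fails if it takes over 210 s, if anything falls off the work surface, if the arm or the gripper's body presses on something with over 40 N, if the wrist force passes 120 N, or if a joint passes its speed limit or range.

## Working session

There is one attempt and no reset: what is moved stays moved. The work goes in short steps, Python scripts to look and compute and a tool call to move; the robot and the scene stay as the last step left them, time stands still between calls to the robot, and variables do not carry over. Pictures are saved under pics/ and viewed, and the job is handed in when it is done.

Besides the shell and the picture viewer there is one more tool, called in YAML: its name, and indented under it one key for each argument. move_arm: Moves the arm, as the interface text tells. Its arguments: {"type":"object","properties":{"series":{"type":"array","items":{"type":"array","items":{"type":"number"}}},"grip_force":{"type":"number"}},"required":["series"]}

```bash
ls; mkdir -p pics
python3 - <<'E'
from rig import ctrl,capture,job
import cv2
print(ctrl.sense(), ctrl.grasp_offset)
for n in ["scene","side","wrist"]:
    c=capture(n); cv2.imwrite(f"pics/{n}0.png",c["frame"][:,:,::-1]); print(n,c["mtx"].round(1).tolist(),c["R"].round(3).tolist(),c["t"].round(1).tolist())
E
```

```text
pics
{'time_s': 0.0, 'joints': array([-2.23405977e-01,  3.13437716e-01,  1.49845827e+00, -1.58626420e-05,
        1.33101205e+00, -2.23433347e-01]), 'dq': array([ 1.84798570e-03, -1.59381246e-04, -3.84094162e-07, -3.23065644e-04,
       -1.19277995e-03,  6.78551883e-04]), 'tau': array([-5.78409599e-04, -4.12261176e+01, -2.59742296e+01, -3.58453699e-04,
        4.11797926e-03, -1.23038126e-05]), 'eef_pos': array([5.24684613e+02, 5.17501018e-02, 1.94833423e+02]), 'ee_rot': array([-5.52434727e-04,  7.07095616e-01,  7.07117640e-01, -3.56976409e-04]), 'force': array([1.41093357, 0.06638485, 0.62804045]), 'wrist_torque': array([ 0.01595218, -0.01603727,  0.01032081]), 'grip_width': 0.9983815334749682} -18.700000000000003
scene [[366.6, 0.0, 262.6], [0.0, 366.6, 189.7], [0.0, 0.0, 1.0]] [[-0.585, 0.811, -0.006], [0.526, 0.374, -0.764], [-0.617, -0.45, -0.646]] [340.4, -261.9, 1394.6]
side [[390.5, 0.0, 258.8], [0.0, 390.5, 193.3], [0.0, 0.0, 1.0]] [[0.913, -0.407, 0.001], [-0.292, -0.657, -0.695], [0.284, 0.635, -0.719]] [-517.0, 256.2, 951.0]
wrist [[307.2, 0.0, 257.2], [0.0, 307.2, 190.9], [0.0, 0.0, 1.0]] [[1.0, 0.0, -0.0], [0.0, -0.96, 0.281], [-0.0, -0.281, -0.96]] [-525.2, -36.5, 379.3]
```

Run:
```python
import cv2
for n in ["scene0","side0","wrist0"]:
    a=cv2.imread(f"pics/{n}.png"); cv2.imwrite(f"pics/{n}b.png",cv2.resize(a,(800,600),interpolation=cv2.INTER_CUBIC))
```

```text
(no output)
```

View pics/scene0b.png

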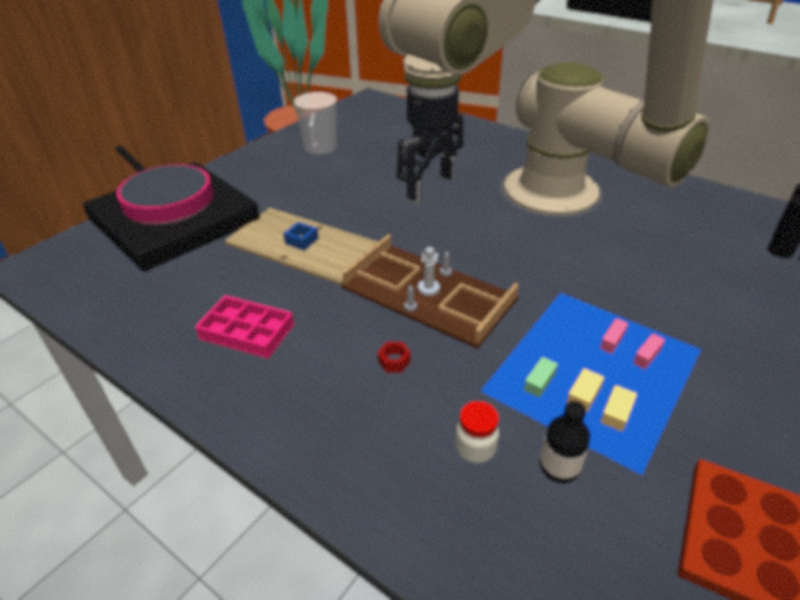

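View pics/side0b.png

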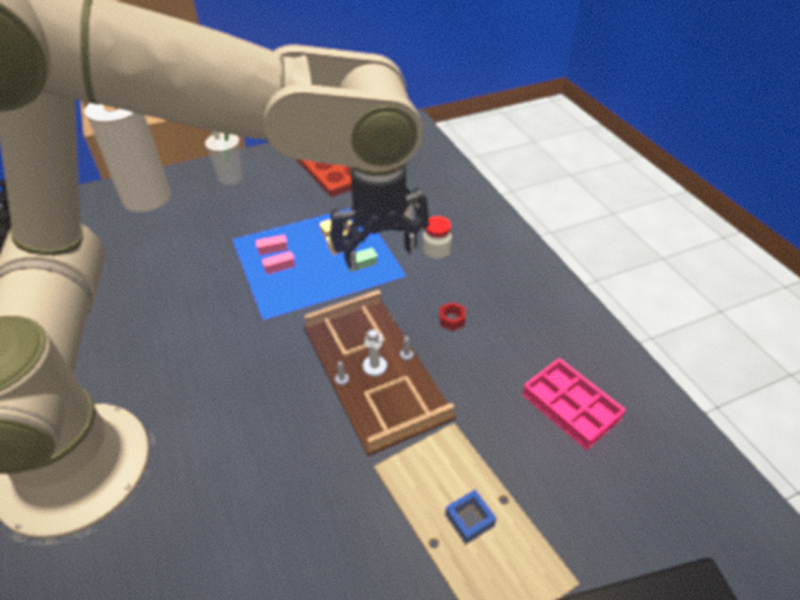

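View pics/wrist0b.png

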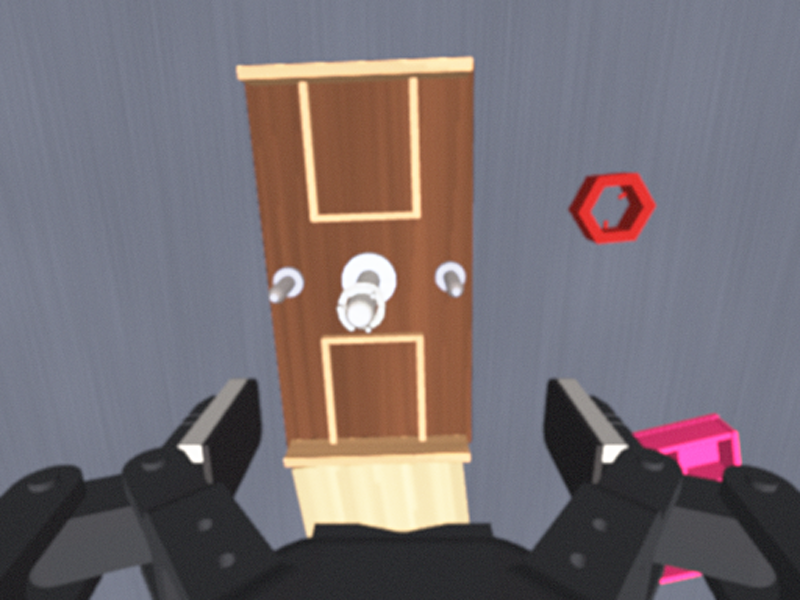

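```bash
cat > h.py <<'E'
import numpy as np,cv2,sys
from rig import ctrl,capture,job
from scipy.spatial.transform import Rotation as Ro
def ray(c,u,v):
    d=c["R"].T@np.linalg.inv(c["mtx"])@np.array([u,v,1.]); return -c["R"].T@c["t"],d
def onz(c,u,v,z):
    o,d=ray(c,u,v); return (o+d*(z-o[2])/d[2])
def proj(c,X):
    p=c["mtx"]@(c["R"]@np.asarray(X,float)+c["t"]); return p[:2]/p[2]
def tri(obs):
    A=np.zeros((3,3));b=np.zeros(3)
    for c,u,v in obs:
        o,d=ray(c,u,v); d=d/np.linalg.norm(d); P=np.eye(3)-np.outer(d,d); A+=P;b+=P@o
    X=np.linalg.solve(A,b); return X,[np.round(proj(c,X)-[u,v],1) for c,u,v in obs]
def pose():
    s=ctrl.sense(); q=s["ee_rot"]; return s["eef_pos"],Ro.from_quat([q[1],q[2],q[3],q[0]]),s
def down(yaw):  # jaw (tool y) axis direction at angle yaw from world x ; start pose yaw=0
    y=np.array([np.cos(yaw),np.sin(yaw),0]);z=np.array([0,0,-1.]);x=np.cross(y,z)
    return Ro.from_matrix(np.c_[x,y,z])
def go(p,yaw=None,R=None):
    P,R0,s=pose(); T=R if R is not None else down(yaw)
    rv=(R0.inv()*T).as_rotvec(); sh=R0.inv().apply(np.asarray(p,float)-P)/10
    print("t",round(s["time_s"],2),"pos",P.round(1),"row",rv.round(3).tolist(),sh.round(2).tolist(),"dist",np.linalg.norm(sh).round(1),"grip",round(s["grip_width"],3),"F",s["force"].round(1), "j",s["joints"].round(2))
def shot(n,name,crop=None):
    c=capture(n); f=c["frame"][:,:,::-1]
    np.savez(f"pics/{name}.npz",**c)
    if crop: x0,y0,x1,y1=crop; f=f[y0:y1,x0:x1]
    k=min(800/f.shape[1],600/f.shape[0]); cv2.imwrite(f"pics/{name}.png",cv2.resize(f,None,fx=k,fy=k,interpolation=cv2.INTER_CUBIC)); return c
def load(name): return dict(np.load(f"pics/{name}.npz"))
E
python3 - <<'E'
from h import *
c=shot("scene","s1");w=shot("wrist","w1");s=shot("side","sd1")
k=.64
for n,u,v,z in [("pink1",614,335,13),("pink2",650,350,13),("green",541,376,13),("cr1",587,390,13),("cr2",620,407,13),("bottle",564,472,0),("jar",477,455,0),("nut",394,356,24),("mat",563,295,0),("mat",700,350,0),("mat",640,466,0),("mat",485,390,0),("mould",245,326,30),("collar",301,232,36),("stud",430,252,105)]:
    print(n,onz(c,u*k,v*k,z).round(0))
for n,u,v,z in [("nut",612,208,24),("stud",361,311,105),("wallTL",238,72,40),("wallTR",473,63,40),("pinL",276,295,60),("pinR",458,289,60),("BL",285,463,40),("BR",470,459,40)]:
    print("w",n,onz(w,u*k,v*k,z).round(1))
E
```

```text
pink1 [419. 315.  13.]
pink2 [419. 377.  13.]
green [577. 254.  13.]
cr1 [562. 326.  13.]
cr2 [565. 379.  13.]
bottle [709. 356.   0.]
jar [756. 243.   0.]
nut [687.  43.  24.]
mat [355. 194.   0.]
mat [355. 445.   0.]
mat [638. 438.   0.]
mat [644. 192.   0.]
mould [ 783. -205.   30.]
collar [ 524. -322.   36.]
stud [507. -10. 105.]
w nut [676.8  36.9  24. ]
w stud [501.3 -15.  105. ]
w wallTL [420.9 124.1  40. ]
w wallTR [570.5 129.3  40. ]
w pinL [439.7 -18.1  60. ]
w pinR [563.5 -13.8  60. ]
w BL [ 431.1 -164.8   40. ]
w BR [ 580.3 -161.    40. ]
```

move_arm:
  series:
    - [0,0,0,4,-0.6,-0.5,1]
    - [0,0,0,8,-1.2,-1,1]
    - [0,0,0,12,-1.8,-1.5,1]
    - [0,0,0,16,-2.4,-2,1]
    - [0,0,0,20,-3,-2.5,1]

```text
time_s: 0.72
eef_pos: [494.3, 201.8, 220.6]
ee_rot: [-0.0, 0.707, 0.707, -0.0]
force: [0.8, -0.1, 0.6]
grip_width: 1.005
```

move_arm:
  series:
    - [0,0,0,4,-0.6,-0.5,1]
    - [0,0,0,7,-1.2,-1,1]
    - [0,0,0,7,-1.2,-1,1]
    - [0,0,0,7,-1.2,-1,1]

```text
time_s: 1.05
eef_pos: [481.8, 273.0, 230.5]
ee_rot: [-0.0, 0.706, 0.708, -0.0]
force: [-0.1, -0.6, 0.3]
grip_width: 1.008
```

Run:
```python
from h import *
go([490,290,230],0)
shot("wrist","w2")
```

```text
t 1.05 pos [481.8 273.  230.5] row [-0.0, 0.0, 0.002] [1.7, 0.82, 0.05] dist 1.9 grip 1.008 F [-0.1 -0.6  0.3] j [0.3  0.36 1.35 0.   1.44 0.3 ]
```

View pics/w2.png

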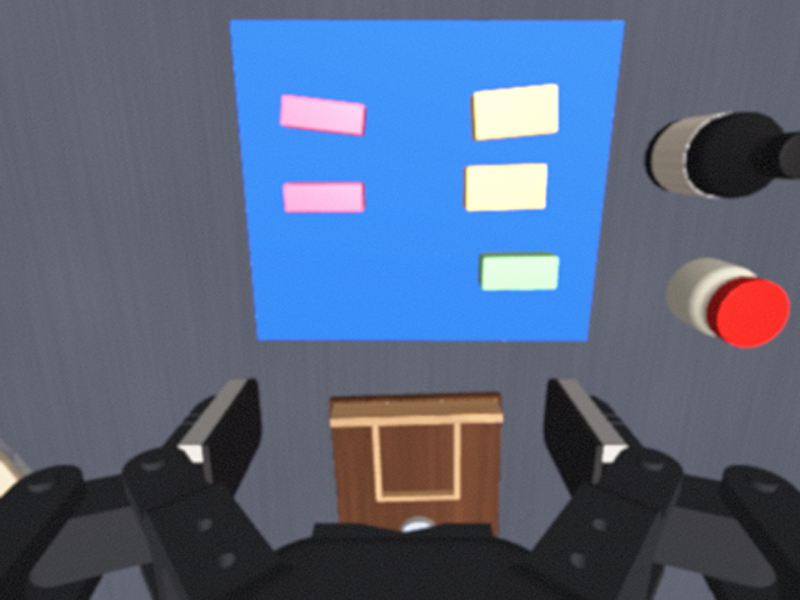

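```bash
cat >> h.py <<'E'
HS={"pink":((160,60,150),(179,200,255)),"green":((40,40,120),(80,200,255)),"cream":((18,60,170),(35,200,255))}
def bars(c,z=26,amin=300,zmin=None,dbg=False):
    f=c["frame"]; hsv=cv2.cvtColor(f,cv2.COLOR_RGB2HSV); out=[]
    for col,(lo,hi) in HS.items():
        m=cv2.inRange(hsv,lo,hi)
        n,l,st,ce=cv2.connectedComponentsWithStats(m)
        for i in range(1,n):
            if st[i,4]<amin: continue
            cs,_=cv2.findContours((l==i).astype(np.uint8),cv2.RETR_EXTERNAL,cv2.CHAIN_APPROX_NONE)
            pts=max(cs,key=len)[:,0,:].astype(float)
            W=np.array([onz(c,u,v,z)[:2] for u,v in pts],np.float32)
            r=cv2.minAreaRect(W); (w,h),a=r[1],r[2]
            if w<h: w,h,a=h,w,a+90
            a=(a+90)%180-90
            V=f[l==i].mean(0).round()
            out.append((col,np.round(r[0],1),round(w,1),round(h,1),round(a,1),ce[i].round(1)))
    for o in out: print(*o)
    return out
E
python3 - <<'E'
from h import *
c=load("w2"); hsv=cv2.cvtColor(c["frame"],cv2.COLOR_RGB2HSV)
for u,v in [(323,115),(323,197),(515,110),(505,187),(520,270),(520,288),(515,258)]: print(hsv[int(v*.64),int(u*.64)])
bars(c)
s=load("s1"); bars(s,amin=60)
E
```

```text
[160  52 254]
[161  60 254]
[ 30  29 254]
[ 30  34 254]
[ 58  25 254]
[ 72  47 250]
[ 61  37 254]
pink [423.  374.9] 61.7 21.1 -6.3 [200.3  75.5]
pink [421.2 315.4] 61.1 20.4 0.2 [203.5 126.3]
pink [ 636.8 -752.9] 177.3 50.9 84.7 [ 85.6 128.4]
pink [ 747.2 -250.2] 163.3 80.2 -41.5 [152.1 196.4]
pink [425.6 315.9] 66.1 22.1 -0.1 [393.3 212.6]
pink [426.6 376.8] 63.8 22.7 -5.5 [415.9 222.5]
green [ -583.6 -1465.2] 288.4 44.2 48.5 [185.4  16.8]
green [ -343.5 -1337. ] 388.6 46.5 56.1 [171.1  29. ]
green [584.  255.9] 64.9 28.5 1.3 [346.2 239.3]
cream [-1151.2 -1146.6] 256.3 245.8 -55.7 [276.3   3.1]
cream [-505.5 -764.8] 128.8 65.0 76.2 [266.4  39.5]
cream [-541.9  -75.4] 218.5 152.9 1.2 [387.5  65.1]
cream [53.  21.8] 208.4 167.9 -69.0 [353.6 125.7]
cream [ 537.8 -310.2] 280.8 138.1 -82.5 [194.3 156.5]
cream [566.6 323.2] 61.1 32.7 3.5 [375.  247.1]
cream [570.6 377.3] 61.6 31.1 5.3 [396.3 258.5]
```

```bash
sed -i 's/^HS=.*/HS={"pink":((150,35,150),(179,200,255)),"green":((42,15,150),(80,200,255)),"cream":((15,18,190),(38,200,255))}/' h.py
python3 - <<'E'
from h import *
c=load("w2"); bars(c)
s=load("s1")
# height by two views: wrist & scene centroids of top
for n,a,b in [("p1",(203.5,126.3),(393.3,212.6)),("p2",(200.3,75.5),(415.9,222.5))]: print(n,tri([(c,*a),(s,*b)]))
E
```

```text
pink [422.9 375.1] 62.5 22.1 -6.2 [206.3  73.4]
pink [420.7 314.8] 62.0 21.7 0.2 [206.8 125.8]
green [578.  255.5] 61.7 27.6 0.2 [331.8 173.5]
cream [566.6 377.6] 62.0 33.6 5.5 [329.7  71.4]
cream [562.8 323. ] 61.6 33.7 2.1 [323.1 119.3]
cream [741.7 241.3] 55.6 26.6 50.4 [457.  181.9]
cream [496.7  78.5] 151.9 88.6 2.2 [267.6 281.8]
p1 (array([414.81662396, 313.67705753,  15.86338446]), [array([0., 0.]), array([0., 0.])])
p2 (array([413.06889418, 374.40383832,  12.46621681]), [array([-0.1, -0.4]), array([-0.2, -0. ])])
```

Run:
```python
from h import *
c=load("w2");P,R,s=pose()
for z in (0,-13,-18.7,-30):
  for x in (-11,11):
    print(z,x,(proj(c,P+R.apply([x,42.5,z]))/.64).round(0),(proj(c,P+R.apply([x,-42.5,z]))/.64).round(0))
```

```text
0 -11 [505. 372.] [297. 372.]
0 11 [509. 321.] [294. 321.]
-13 -11 [513. 387.] [290. 387.]
-13 11 [517. 333.] [286. 332.]
-18.7 -11 [516. 394.] [287. 394.]
-18.7 11 [520. 338.] [282. 338.]
-30 -11 [523. 409.] [279. 409.]
-30 11 [528. 351.] [274. 350.]
```

Run:
```python
from h import *
f=load("w2")["frame"][230:384,330:512,::-1]
cv2.imwrite("pics/fing.png",cv2.resize(np.clip(f.astype(float)*1.5,0,255).astype(np.uint8),None,fx=4,fy=3.8,interpolation=cv2.INTER_CUBIC))
```

```text
(no output)
```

View pics/fing.png

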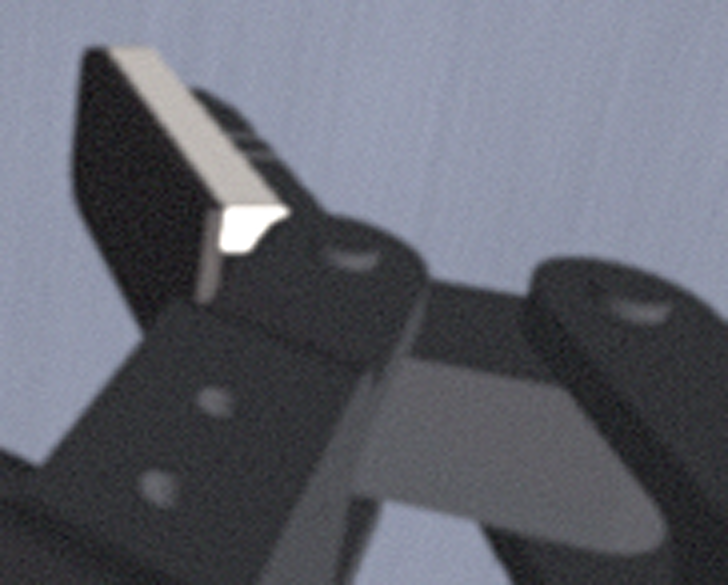

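Run:
```python
from h import *
s=load("s1");d=load("sd1")
for c in(s,d):
  for z in (0,13,30,50):
    print(z,[(proj(c,[525+x,0,195+z])/.64).round(0) for x in(-42,42)])
```

```text
0 [array([444., 204.]), array([415., 226.])]
13 [array([444., 197.]), array([415., 219.])]
30 [array([444., 188.]), array([415., 210.])]
50 [array([445., 178.]), array([415., 199.])]
0 [array([356., 289.]), array([405., 274.])]
13 [array([355., 283.]), array([405., 268.])]
30 [array([355., 275.]), array([405., 260.])]
50 [array([354., 265.]), array([405., 250.])]
```

Run:
```python
from h import *
go([423,375,80],np.radians(-6.2))
```

```text
t 1.1 pos [482.1 271.8 230.3] row [-0.001, 0.0, 0.109] [10.33, -5.9, 15.03] dist 19.2 grip 0.999 F [-0.1  0.3 -0.2] j [ 0.3   0.35  1.35 -0.    1.44  0.3 ]
```

move_arm:
  series:
    - [0,0,0.02,2,-1.2,2,0.7]
    - [0,0,0.05,4.5,-2.5,4,0.7]
    - [0,0,0.08,7,-4,7,0.7]
    - [0,0,0.109,9,-5.3,9,0.7]
    - [0,0,0.109,10.3,-5.9,10,0.7]

```text
time_s: 1.52
eef_pos: [421.0, 374.3, 127.3]
ee_rot: [-0.001, 0.745, 0.667, -0.003]
force: [-0.1, 0.1, -0.4]
grip_width: 0.702
```

move_arm:
  series:
    - [0,0,0,0,0,0,0.7]

```text
time_s: 1.6
eef_pos: [419.5, 374.4, 125.0]
ee_rot: [-0.001, 0.745, 0.667, -0.005]
force: [0.8, -0.5, 0.4]
grip_width: 0.703
```

Run:
```python
from h import *
go([423,375,80],np.radians(-6.2))
shot("wrist","w3");shot("side","sd3",(100,60,356,252));shot("scene","s3",(256,60,512,252))
c=load("w3");P,R,s=pose()
for n in("w3","sd3","s3"):
  c=load(n)
  for z in (0,-30,-40,-50):
    print(n,z,[(proj(c,P+R.apply([11,y,z]))).round(0) for y in(-31,31)])
```

```text
t 1.6 pos [419.5 374.4 125. ] row [-0.008, 0.005, -0.002] [0.12, 0.37, 4.49] dist 4.5 grip 0.703 F [ 0.8 -0.5  0.4] j [0.52 0.46 1.47 0.   1.22 0.63]
w3 0 [array([210., 207.]), array([312., 207.])]
w3 -30 [array([201., 226.]), array([321., 227.])]
w3 -40 [array([197., 234.]), array([326., 235.])]
w3 -50 [array([193., 244.]), array([330., 244.])]
sd3 0 [array([157., 129.]), array([177., 125.])]
sd3 -30 [array([156., 121.]), array([176., 117.])]
sd3 -40 [array([155., 118.]), array([175., 114.])]
sd3 -50 [array([154., 115.]), array([175., 112.])]
s3 0 [array([436., 186.]), array([426., 199.])]
s3 -30 [array([440., 177.]), array([429., 189.])]
s3 -40 [array([441., 174.]), array([430., 186.])]
s3 -50 [array([443., 170.]), array([432., 183.])]
```

View pics/w3.png

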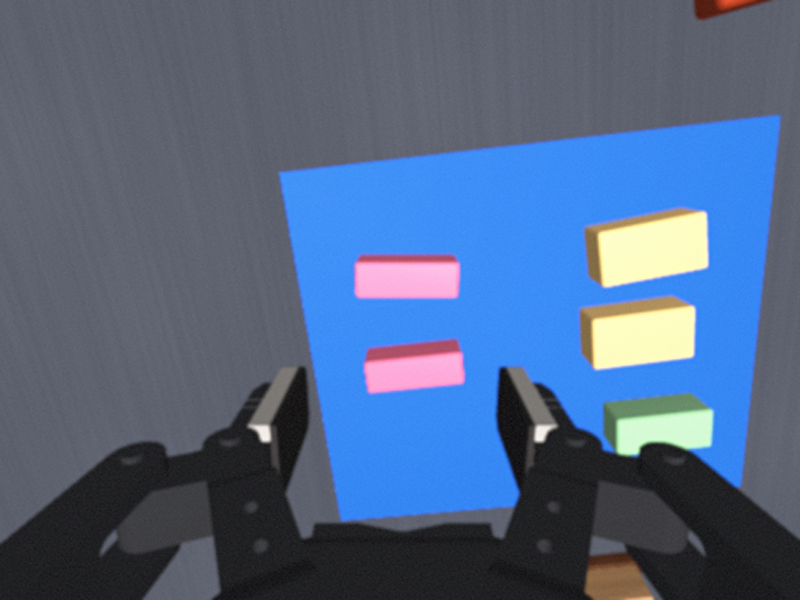

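View pics/sd3.png

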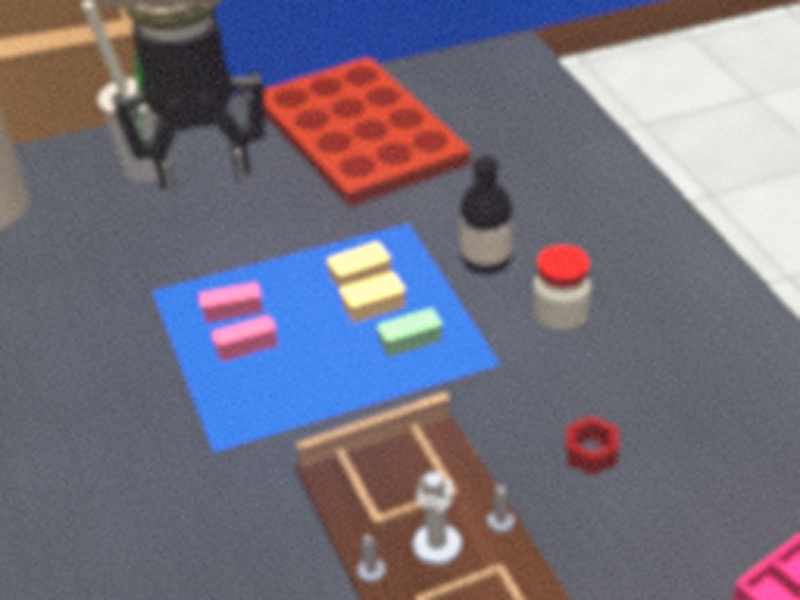

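View pics/s3.png

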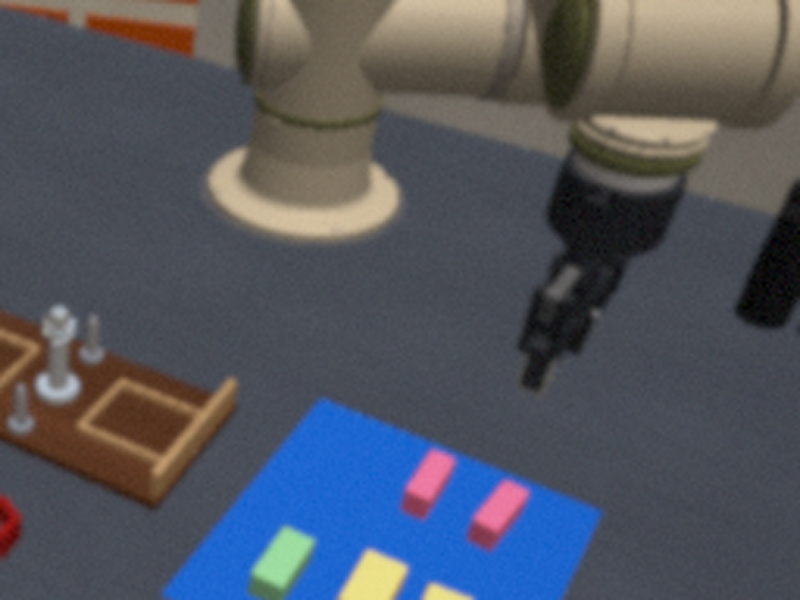

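Run:
```python
from h import *
bars(load("w3")); print(load("w3")["R"].round(3))
c=load("w3");print(-c["R"].T@c["t"])
print(tri([(load("s3"),256+528*.32,60+390*.32),(load("sd3"),100+167*.32,60+188*.32)]))
print(tri([(load("s3"),256+528*.32,60+390*.32),(load("sd3"),100+240*.32,60+178*.32)]))
```

```text
pink [422.3 377.7] 61.6 24.0 -6.2 [260.1 176.5]
pink [420.3 319.2] 61.6 29.8 0.2 [264.5 234.1]
green [578.3 255.1] 61.1 29.7 1.3 [424.5 274.8]
cream [566.6 378.5] 61.7 34.5 5.4 [417.4 158.7]
cream [562.6 323.8] 61.7 34.7 2.1 [411.1 215.1]
[[ 0.994 -0.109 -0.007]
 [-0.103 -0.952  0.287]
 [-0.038 -0.284 -0.958]]
[429.29201771 446.61414155 303.72746783]
(array([397.97771815, 374.91234475, 147.63848243]), [array([ 7.8, -5.4]), array([5.5, 4.9])])
(array([454.89745641, 368.6347421 , 165.62617457]), [array([-0.1,  0.1]), array([-0.1, -0.1])])
```

Run:
```python
from h import *
go([422.5,375.3,20],np.radians(-6.2))
```

```text
t 1.75 pos [422.  373.1 127.7] row [-0.004, 0.003, -0.004] [0.26, 0.07, 10.77] dist 10.8 grip 0.698 F [-0.1 -1.   0.3] j [ 0.52  0.46  1.47 -0.    1.22  0.63]
```

move_arm:
  series:
    - [0,0,0,0.26,0.07,2,1]
    - [0,0,0,0.26,0.07,5,1]
    - [0,0,0,0.26,0.07,9,1]
    - [0,0,0,0.26,0.07,10.7,1]
    - [0,0,0,0.26,0.07,10.7,1]

```text
time_s: 2.17
eef_pos: [421.9, 373.0, 17.8]
ee_rot: [-0.001, 0.746, 0.666, -0.005]
force: [0.5, 0.1, -0.9]
grip_width: 1.0
```

Run:
```python
from h import *
go([422.5,375.3,-29],np.radians(-6.2))
shot("wrist","w4"); shot("side","sd4",(100,60,356,252))
```

```text
t 2.17 pos [421.9 373.   17.8] row [-0.009, 0.007, -0.006] [0.26, 0.08, 4.68] dist 4.7 grip 1.0 F [ 0.5  0.1 -0.9] j [ 0.52  0.6   1.57 -0.    0.99  0.63]
```

View pics/w4.png

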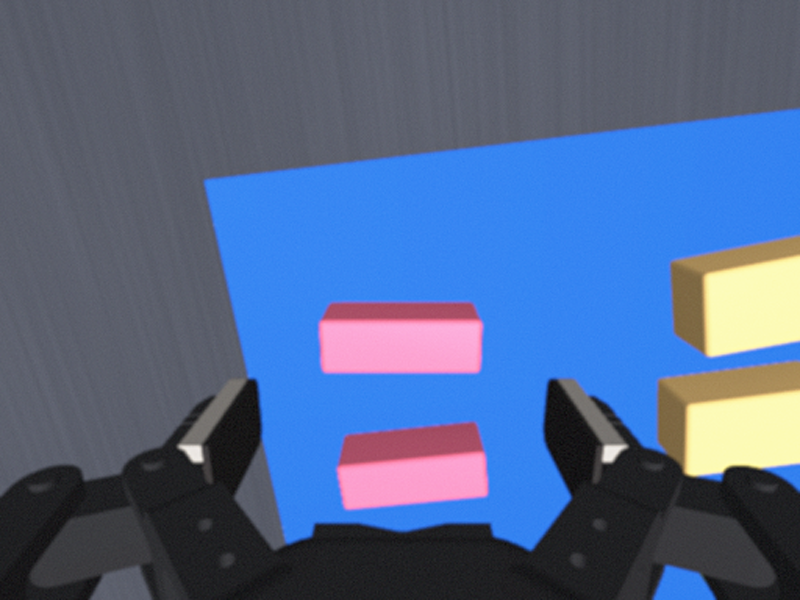

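View pics/sd4.png

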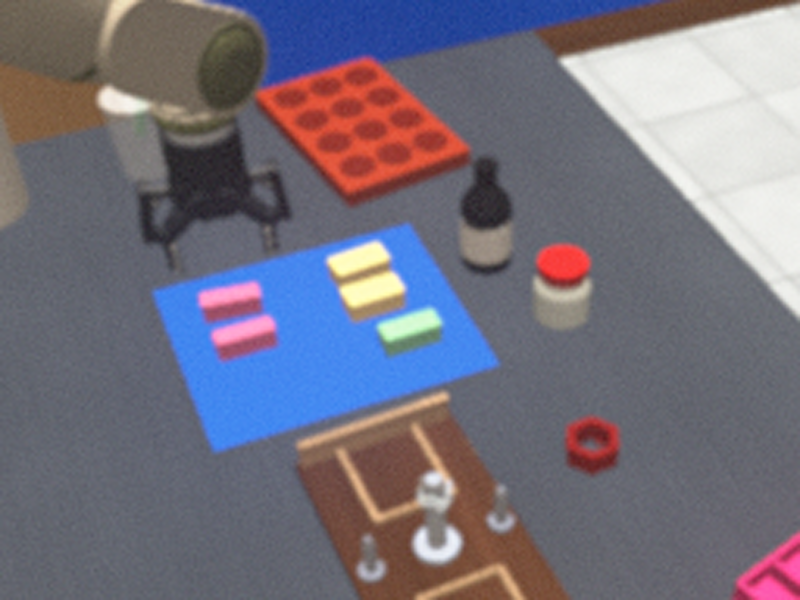

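move_arm:
  series:
    - [-0.009,0.007,-0.006,0.26,0.08,2,1]
    - [-0.009,0.007,-0.006,0.26,0.08,4,1]
    - [-0.009,0.007,-0.006,0.26,0.08,4.7,1]
    - [-0.009,0.007,-0.006,0.26,0.08,4.7,1]
  grip_force: 40

```text
time_s: 2.6
eef_pos: [425.4, 377.0, -24.6]
ee_rot: [0.001, 0.744, 0.668, 0.004]
force: [0.2, 0.0, 0.1]
grip_width: 0.999
```

Run:
```python
from h import *
go([422.5,375.3,-29],np.radians(-6.2))
shot("wrist","w5")
```

```text
t 2.6 pos [425.4 377.  -24.6] row [0.006, -0.005, 0.0] [-0.2, -0.27, 0.44] dist 0.6 grip 0.999 F [0.2 0.  0.1] j [0.52 0.66 1.59 0.   0.88 0.63]
```

View pics/w5.png

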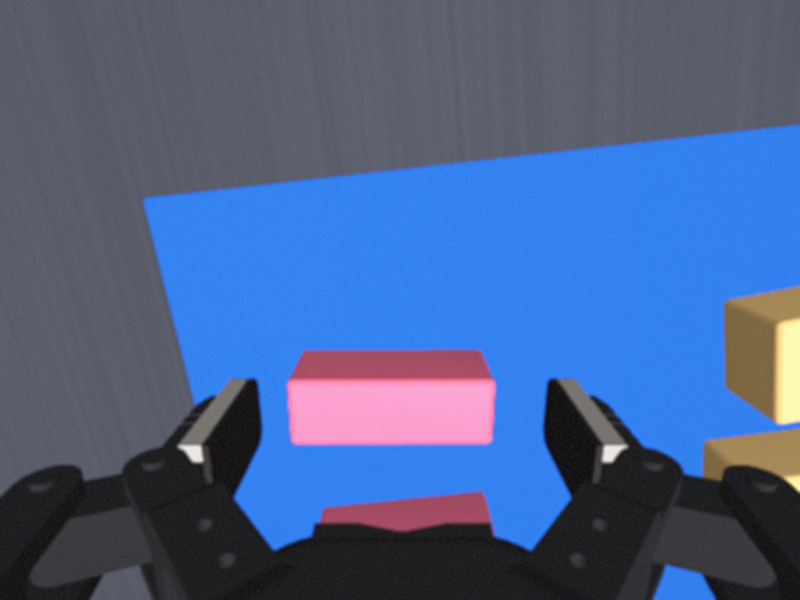

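move_arm:
  series:
    - [0,0,0,-0.2,-0.27,0.44,1]
    - [0,0,0,-0.2,-0.27,0.44,0.6]
    - [0,0,0,-0.2,-0.27,0.44,0.6]
    - [0,0,0,-0.2,-0.27,0.44,0.6]
    - [0,0,0,-0.2,-0.27,0.44,0.6]
  grip_force: 40

```text
time_s: 3.07
eef_pos: [423.4, 376.0, -27.0]
ee_rot: [0.001, 0.744, 0.668, 0.005]
force: [-1.7, -0.6, 6.0]
grip_width: 0.709
```

Run:
```python
from h import *
go([422.5,375.3,100],np.radians(-6.2))
shot("wrist","w6")
```

```text
t 3.07 pos [423.4 376.  -27. ] row [0.009, -0.006, 0.001] [0.0, 0.03, -12.7] dist 12.7 grip 0.709 F [-1.7 -0.6  6. ] j [0.52 0.66 1.6  0.   0.87 0.63]
```

View pics/w6.png

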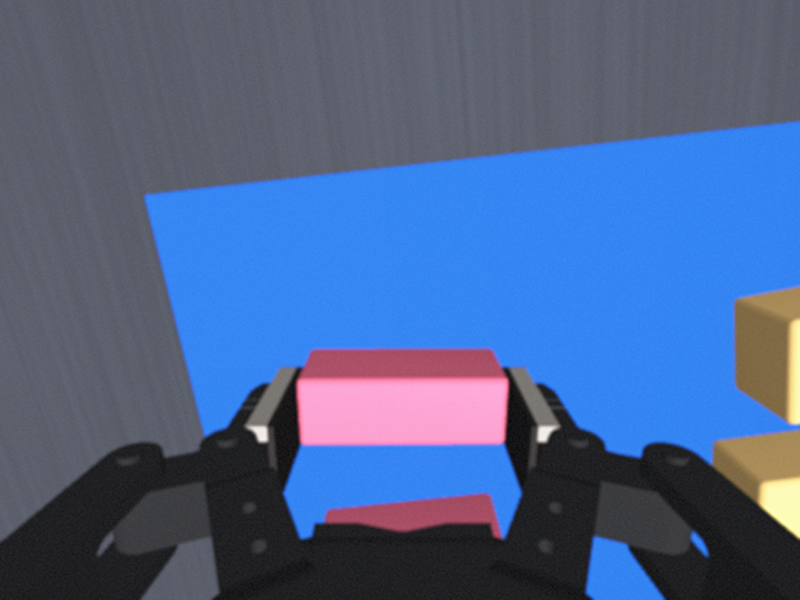

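move_arm:
  series:
    - [0,0,0,0,0,-2,0.6]
    - [0,0,0,0,0,-6,0.6]
    - [0,0,0,0,0,-10,0.6]
    - [0,0,0,0,0,-12.7,0.6]

```text
time_s: 3.45
eef_pos: [423.0, 375.8, 104.0]
ee_rot: [0.002, 0.744, 0.668, 0.007]
force: [0.7, -0.4, -0.0]
grip_width: 0.713
```

Run:
```python
from h import *
go([500,60,105],np.radians(2))
shot("wrist","w7")
```

```text
t 3.45 pos [423.  375.8 104. ] row [0.013, -0.008, -0.142] [-30.57, 11.05, -0.23] dist 32.5 grip 0.713 F [ 0.7 -0.4 -0. ] j [0.52 0.48 1.51 0.   1.14 0.63]
```

View pics/w7.png

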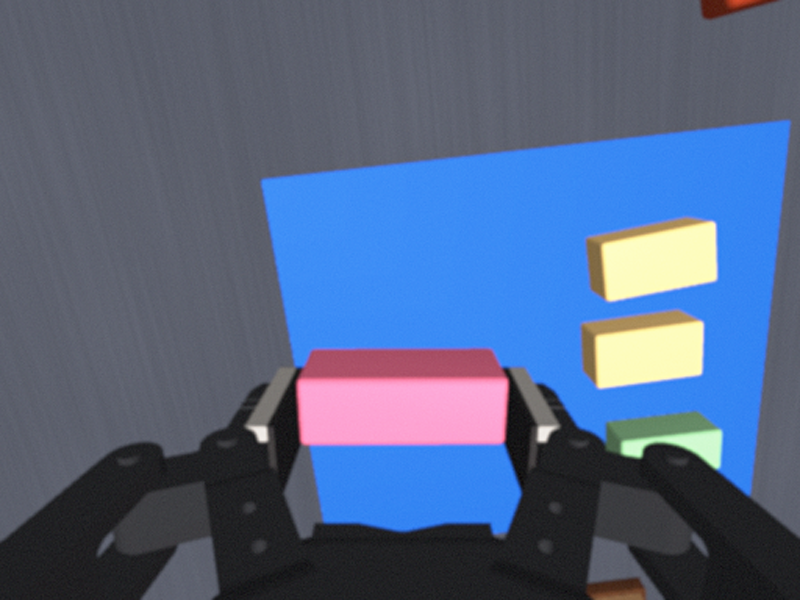

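move_arm:
  series:
    - [0.013,-0.008,-0.03,-3.8,1.4,0,0.6]
    - [0.013,-0.008,-0.06,-7.6,2.8,0,0.6]
    - [0.013,-0.008,-0.09,-11.4,4.1,0,0.6]
    - [0.013,-0.008,-0.12,-15.2,5.5,0,0.6]
    - [0.013,-0.008,-0.142,-19,6.9,0,0.6]

```text
time_s: 3.92
eef_pos: [473.2, 179.0, 107.4]
ee_rot: [0.001, 0.694, 0.72, 0.004]
force: [0.5, 0.4, 0.6]
grip_width: 0.713
```

Run:
```python
from h import *
go([500,60,105],np.radians(2))
```

```text
t 3.92 pos [473.2 179.  107.4] row [0.007, -0.003, 0.002] [-11.99, 2.24, 0.22] dist 12.2 grip 0.713 F [0.5 0.4 0.6] j [0.13 0.36 1.68 0.   1.1  0.09]
```

move_arm:
  series:
    - [0,0,0,-4,0.8,0,0.6]
    - [0,0,0,-8,1.5,0,0.6]
    - [0,0,0,-11,2.2,0.2,0.6]
    - [0,0,0,-12,2.2,0.2,0.6]
    - [0,0,0,-12,2.2,0.2,0.6]

```text
time_s: 4.33
eef_pos: [499.8, 57.9, 105.1]
ee_rot: [0.001, 0.695, 0.719, 0.003]
force: [-0.2, 0.7, -0.7]
grip_width: 0.711
```

Run:
```python
from h import *
go([500,60,105],np.radians(2))
shot("wrist","w8")
```

```text
t 4.33 pos [499.8  57.9 105.1] row [0.007, -0.003, -0.001] [0.2, 0.03, 0.01] dist 0.2 grip 0.711 F [-0.2  0.7 -0.7] j [-0.12  0.35  1.69  0.    1.09 -0.16]
```

View pics/w8.png

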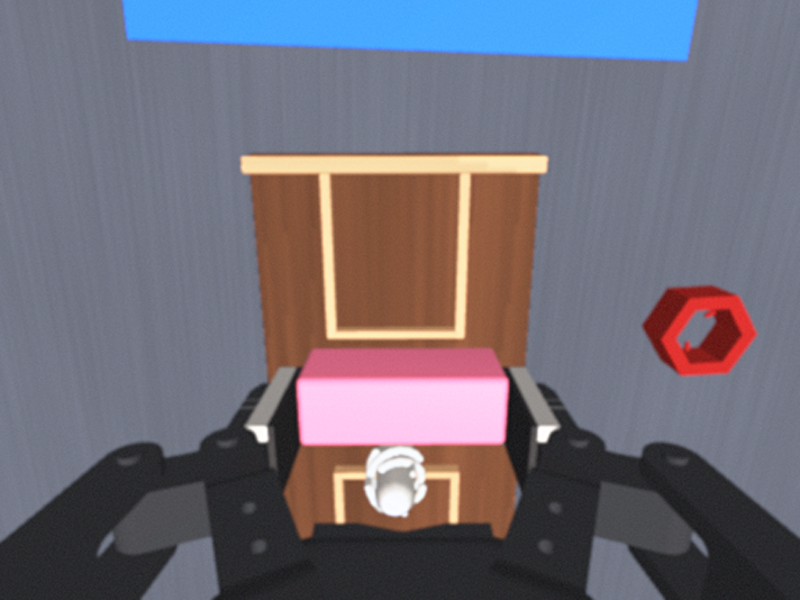

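Run:
```python
from h import *
c=load("w8");k=.64
for n,u,v,z in [("wTL",242,157,40),("wTR",547,156,40),("wInL",242,172,40),("wInR",547,172,40),("lipL",331,176,20),("lipR",460,176,20),("lipBL",336,331,20),("lipBR",456,331,20),("lipOutBL",328,338,20),("stud",397,498,105)]:
    p=onz(c,u*k,v*k,z); a=np.radians(2); d=p[:2]-[501.3,-15.5]
    print(n,p.round(1),"frame",np.round([d[0]*np.cos(a)+d[1]*np.sin(a),-d[0]*np.sin(a)+d[1]*np.cos(a)],1))
```

```text
wTL [420.5 127.5  40. ] frame [-75.7 145.7]
wTR [569.4 133.   40. ] frame [ 73.2 146. ]
wInL [420.1 120.4  40. ] frame [-76.4 138.7]
wInR [570.3 125.5  40. ] frame [ 73.9 138.5]
lipL [461.1 119.2  20. ] frame [-35.5 136. ]
lipR [530.  121.5  20. ] frame [ 33.4 135.9]
lipBL [463.4  31.4  20. ] frame [-36.3  48.2]
lipBR [533.6  33.6  20. ] frame [34.  47.9]
lipOutBL [458.7  26.9  20. ] frame [-41.1  43.8]
stud [500.7 -14.9 105. ] frame [-0.6  0.6]
```

Run:
```python
from h import *
go([498.3,49.2,-13],np.radians(2))
```

```text
t 4.38 pos [499.5  59.5 105.1] row [0.006, -0.004, 0.0] [-1.07, -0.24, 11.81] dist 11.9 grip 0.713 F [-0.4 -0.2 -0.3] j [-0.12  0.35  1.69  0.01  1.09 -0.15]
```

move_arm:
  series:
    - [0.006,-0.004,0,-0.5,-0.12,3,0.6]
    - [0.006,-0.004,0,-1.07,-0.24,6,0.6]
    - [0.006,-0.004,0,-1.07,-0.24,9,0.6]
    - [0.006,-0.004,0,-1.07,-0.24,10,0.6]
    - [0.006,-0.004,0,-1.07,-0.24,10,0.6]

```text
time_s: 4.8
eef_pos: [496.5, 50.6, 3.4]
ee_rot: [-0.002, 0.694, 0.72, -0.001]
force: [-0.4, 0.4, -0.6]
grip_width: 0.716
```

Run:
```python
from h import *
go([498.3,49.2,-14],np.radians(2))
shot("wrist","w9")
```

```text
t 4.8 pos [496.5  50.6   3.4] row [-0.004, -0.0, 0.002] [-0.14, 0.18, 1.74] dist 1.8 grip 0.716 F [-0.4  0.4 -0.6] j [-0.13  0.51  1.78 -0.    0.86 -0.17]
```

View pics/w9.png

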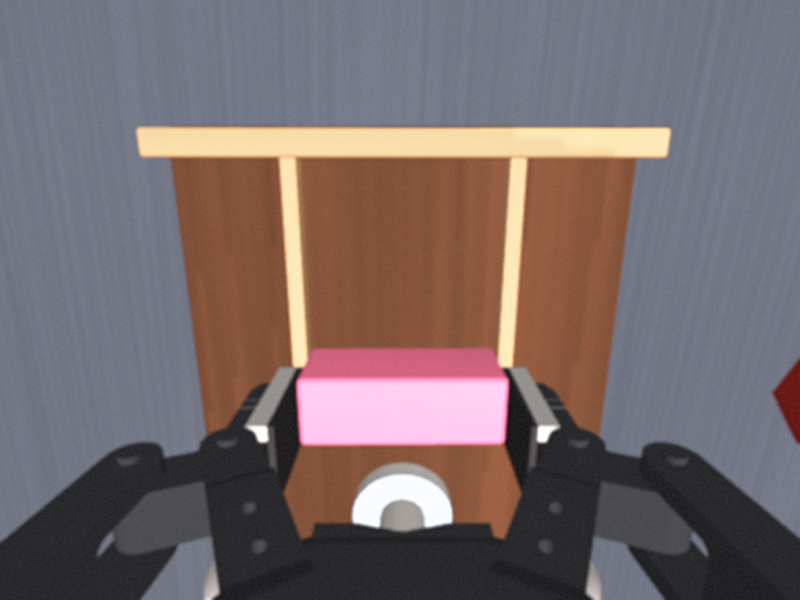

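move_arm:
  series:
    - [0,0,0,-0.1,0.1,1,0.6]
    - [0,0,0,-0.1,0.1,1.6,0.6]
    - [0,0,0,-0.1,0.1,1.7,0.6]
    - [0,0,0,-0.1,0.1,1.7,0.6]

```text
time_s: 5.18
eef_pos: [499.0, 49.4, -11.7]
ee_rot: [-0.0, 0.694, 0.72, -0.0]
force: [0.5, 0.4, -0.6]
grip_width: 0.714
```

Run:
```python
from h import *
go([498.3,49.2,-14],np.radians(2))
shot("wrist","w10")
```

```text
t 5.18 pos [499.   49.4 -11.7] row [-0.001, 0.0, 0.002] [-0.02, -0.07, 0.23] dist 0.2 grip 0.714 F [ 0.5  0.4 -0.6] j [-0.14  0.53  1.79 -0.    0.82 -0.17]
```

View pics/w10.png

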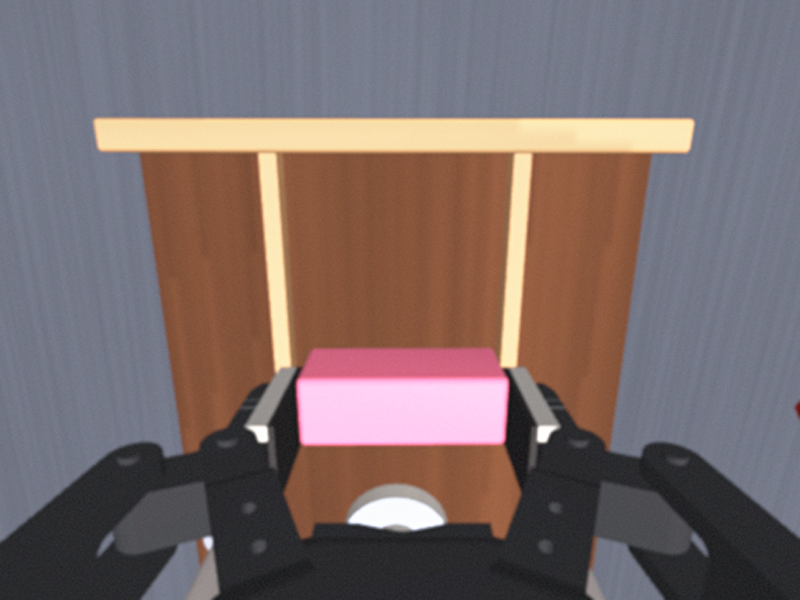

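move_arm:
  series:
    - [0,0,0,0,-0.1,0.25,0.6]
    - [0,0,0,0,-0.1,0.35,0.6]
    - [0,0,0,0,-0.1,0.35,0.6]

```text
time_s: 5.48
eef_pos: [498.2, 49.2, -14.7]
ee_rot: [0.0, 0.694, 0.72, -0.0]
force: [-0.5, 0.9, 0.8]
grip_width: 0.718
```

move_arm:
  series:
    - [0,0,0,0,0,0.1,0.6]
    - [0,0,0,0,0,0.1,1]
    - [0,0,0,0,0,0,1]
    - [0,0,0,0,0,-1,1]
    - [0,0,0,0,0,-5,1]

```text
time_s: 5.9
eef_pos: [495.0, 49.5, 32.1]
ee_rot: [-0.004, 0.694, 0.72, -0.003]
force: [0.9, -0.4, -0.5]
grip_width: 1.003
```

Run:
```python
from h import *
go([421,290,100],0)
shot("wrist","w11")
```

```text
t 5.9 pos [495.   49.5  32.1] row [-0.009, -0.001, 0.036] [24.31, -6.59, -6.69] dist 26.1 grip 1.003 F [ 0.9 -0.4 -0.5] j [-0.14  0.46  1.76 -0.    0.93 -0.17]
```

View pics/w11.png

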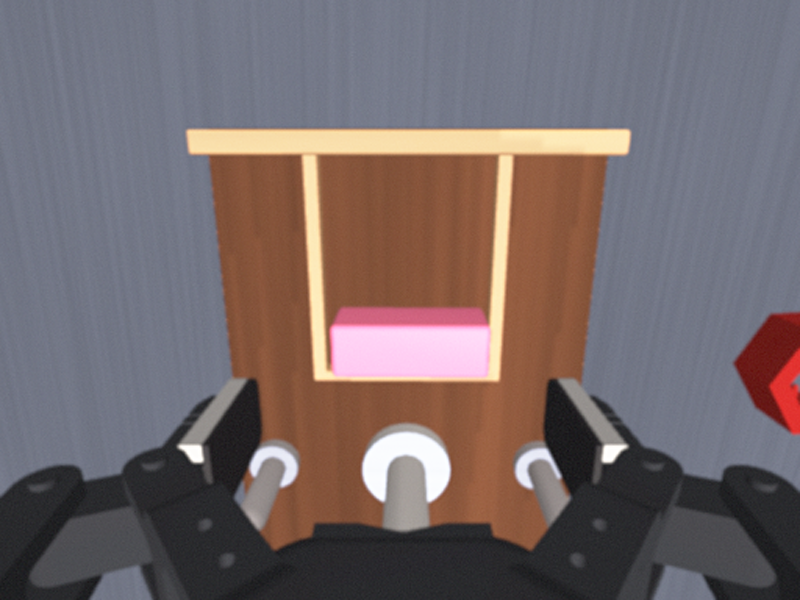

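Run:
```python
from h import *
go([421,315.2,30],np.radians(0.2))
```

```text
t 5.95 pos [500.5  49.1  41.9] row [0.006, 0.001, 0.033] [26.89, -6.98, 1.12] dist 27.8 grip 0.999 F [5.4 0.6 9.8] j [-0.14  0.44  1.75 -0.    0.94 -0.17]
```

move_arm:
  series:
    - [0,0,0.01,4,-1,0,1]
    - [0,0,0.02,8,-2.1,0,1]
    - [0,0,0.033,12,-3.1,0,1]
    - [0,0,0.033,16,-4.2,0,1]
    - [0,0,0.033,20,-5.2,0,1]

```text
time_s: 6.37
eef_pos: [440.6, 248.9, 42.4]
ee_rot: [0.003, 0.706, 0.708, 0.002]
force: [0.4, -0.9, -0.4]
grip_width: 0.999
```

move_arm:
  series:
    - [0,0,0,4,-1,0,1]
    - [0,0,0,6.5,-1.6,0,1]
    - [0,0,0,6.5,-1.6,0,1]
    - [0,0,0,6.5,-1.6,0,1]

```text
time_s: 6.7
eef_pos: [424.1, 314.9, 42.7]
ee_rot: [0.003, 0.705, 0.709, 0.003]
force: [-0.2, -0.1, 0.3]
grip_width: 0.999
```

Run:
```python
from h import *
go([420.8,315.2,-28],np.radians(0.2))
bars(shot("wrist","w12"))
```

```text
t 6.7 pos [424.1 314.9  42.7] row [0.008, 0.0, 0.002] [0.03, -0.39, 7.07] dist 7.1 grip 0.999 F [-0.2 -0.1  0.3] j [ 0.42  0.49  1.68 -0.    0.97  0.42]
pink [420.2 318.1] 61.4 26.4 0.1 [250.4 206.7]
green [578.4 254.9] 61.4 28.5 1.3 [466.7 285.9]
cream [560.5 377.5] 49.3 33.6 5.4 [473.5 117.3]
cream [562.8 323.4] 61.8 33.9 2.1 [461.8 199.3]
```

View pics/w12.png

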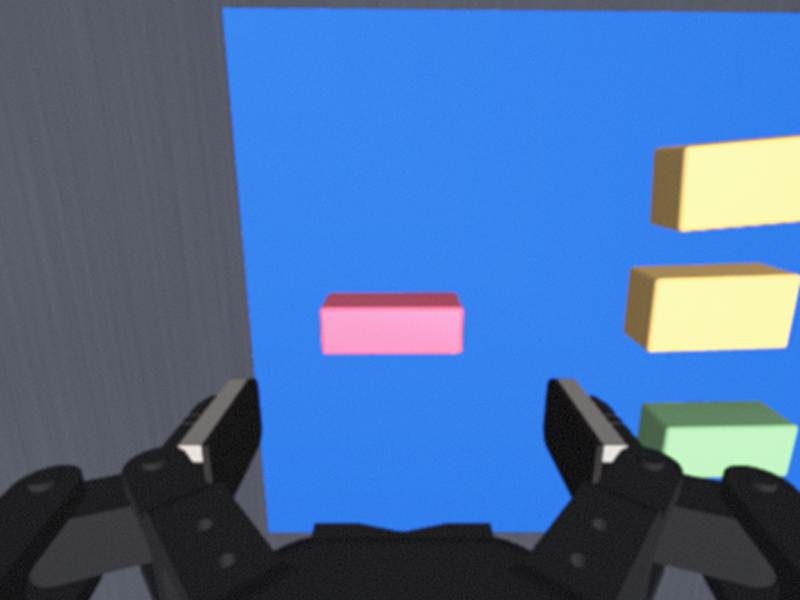

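move_arm:
  series:
    - [0.004,0,0,0.05,-0.39,3,1]
    - [0.004,0,0,0.05,-0.39,6,1]
    - [0.004,0,0,0.05,-0.39,7,1]
    - [0.004,0,0,0.05,-0.39,7,1]

```text
time_s: 7.08
eef_pos: [420.3, 312.8, -29.1]
ee_rot: [0.001, 0.706, 0.708, -0.001]
force: [0.0, 0.7, 0.3]
grip_width: 0.997
```

move_arm:
  series:
    - [0,0,0,0,0,0,0.6]
    - [0,0,0,0,0,0,0.6]
    - [0,0,0,0,0,0,0.6]
    - [0,0,0,0,0,0,0.6]

```text
time_s: 7.42
eef_pos: [421.5, 313.0, -27.4]
ee_rot: [0.002, 0.706, 0.708, 0.0]
force: [0.6, -1.8, 7.8]
grip_width: 0.717
```

Run:
```python
from h import *
go([420.8,315.2,-28],np.radians(0.2))
shot("wrist","w13")
```

```text
t 7.42 pos [421.5 313.  -27.4] row [0.003, 0.002, -0.001] [0.22, -0.07, 0.06] dist 0.2 grip 0.717 F [ 0.6 -1.8  7.8] j [ 0.42  0.6   1.72 -0.    0.82  0.42]
```

View pics/w13.png

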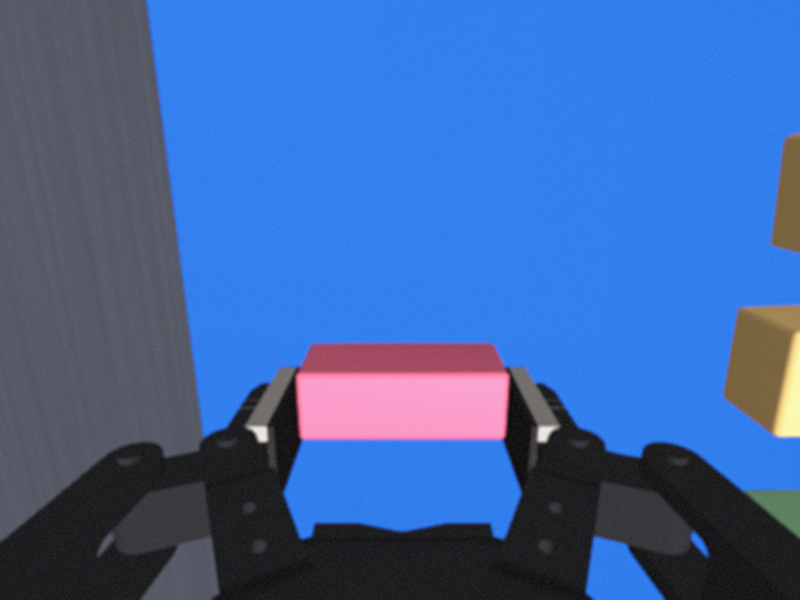

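move_arm:
  series:
    - [0,0,0,0,0,-3,0.6]
    - [0,0,0,0,0,-7,0.6]
    - [0,0,0,-3,0.8,-9,0.6]
    - [0,0,-0.02,-7,2,-10,0.6]
    - [0,0,-0.03,-11,3.2,-10,0.6]

```text
time_s: 7.88
eef_pos: [454.6, 204.1, 76.1]
ee_rot: [0.003, 0.694, 0.72, 0.003]
force: [0.4, -0.3, -0.9]
grip_width: 0.716
```

Run:
```python
from h import *
go([497.3,74.5,50],np.radians(2))
```

```text
t 7.88 pos [454.6 204.1  76.1] row [0.009, 0.001, 0.001] [-13.1, 3.78, 2.65] dist 13.9 grip 0.716 F [ 0.4 -0.3 -0.9] j [ 0.19  0.38  1.74 -0.    1.01  0.15]
```

move_arm:
  series:
    - [0.005,0,0,-4,1.2,0,0.6]
    - [0.005,0,0,-8,2.4,0,0.6]
    - [0.005,0,0,-12,3.5,1,0.6]
    - [0.005,0,0,-13.1,3.8,2.6,0.6]
    - [0.005,0,0,-13.1,3.8,2.6,0.6]

```text
time_s: 8.3
eef_pos: [497.3, 71.6, 49.1]
ee_rot: [0.001, 0.696, 0.718, 0.0]
force: [-1.8, 0.4, -0.9]
grip_width: 0.715
```

Run:
```python
from h import *
go([497.3,74.5,-12],np.radians(2))
shot("wrist","w14")
```

```text
t 8.3 pos [497.3  71.6  49.1] row [0.002, 0.001, -0.003] [0.29, 0.0, 6.11] dist 6.1 grip 0.715 F [-1.8  0.4 -0.9] j [-0.09  0.43  1.75 -0.    0.96 -0.12]
```

View pics/w14.png

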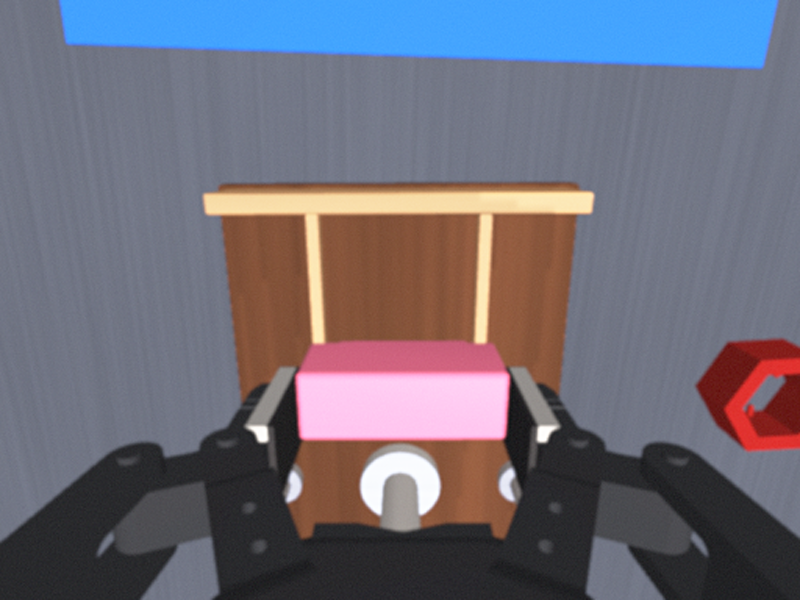

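Run:
```python
from h import *
bars(load("w11"),z=38)
c=load("w11")
for n,u,v,z in [("wTL",188,130,40),("wTR",629,130,40),("lipBL",323,376,20),("lipBR",491,376,20),("barfrontL",332,324,38),("barbackL",332,376,38)]: print(n,onz(c,u*.64,v*.64,z).round(1))
```

```text
pink [498.3  52.6] 61.7 28.4 2.2 [262.2 218.8]
cream [496.2  83.7] 151.1 93.6 2.1 [260.3 119.6]
wTL [420.3 127.6  40. ]
wTR [569.  132.9  40. ]
lipBL [461.7  28.6  20. ]
lipBR [534.9  31.5  20. ]
barfrontL [468.5  59.2  38. ]
barbackL [468.4  37.4  38. ]
```

move_arm:
  series:
    - [0,0,0,0.2,0,2,0.6]
    - [0,0,0,0.2,0,4,0.6]
    - [0,0,0,0.2,0,5.7,0.6]
    - [0,0,0,0.2,0,6.1,0.6]
    - [0,0,0,0.2,0,6.3,0.6]

```text
time_s: 8.77
eef_pos: [496.9, 76.6, -12.6]
ee_rot: [0.001, 0.695, 0.719, 0.001]
force: [0.2, 0.2, -0.2]
grip_width: 0.711
```

Run:
```python
from h import *
go([497.3,73.8,-15],np.radians(2))
shot("wrist","w15")
```

```text
t 8.77 pos [496.9  76.6 -12.6] row [0.002, 0.0, -0.0] [-0.28, 0.03, 0.24] dist 0.4 grip 0.711 F [ 0.2  0.2 -0.2] j [-0.08  0.54  1.78  0.    0.82 -0.12]
```

View pics/w15.png

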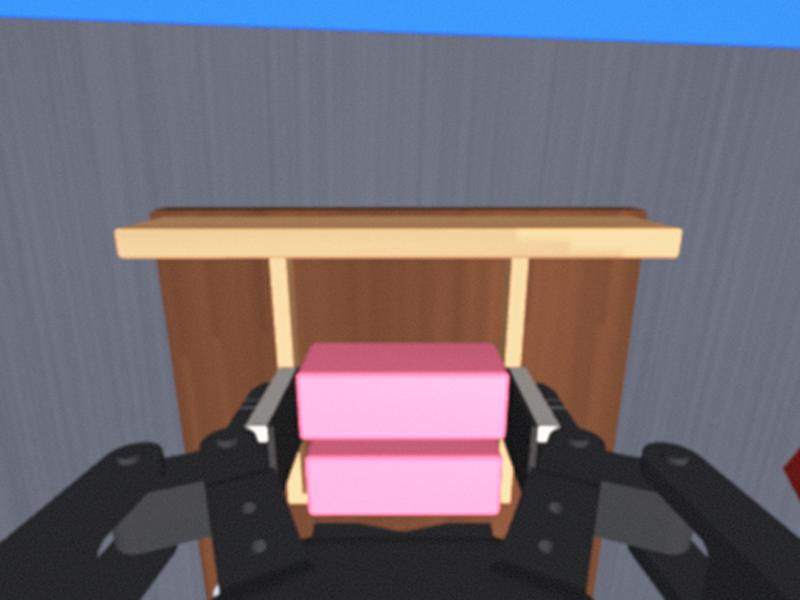

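move_arm:
  series:
    - [0,0,0,-0.15,0,0.2,0.6]
    - [0,0,0,-0.15,0,0.35,0.6]
    - [0,0,0,-0.15,0,0.35,0.6]

```text
time_s: 9.07
eef_pos: [497.7, 74.9, -15.2]
ee_rot: [0.001, 0.695, 0.719, 0.001]
force: [0.3, 0.1, -1.5]
grip_width: 0.713
```

move_arm:
  series:
    - [0,0,0,0,0,0,1]
    - [0,0,0,0,0,0,1]
    - [0,0,0,0,0,-2,1]
    - [0,0,0,0,0,-5,1]
    - [0,0,0,0,0,-5,1]

```text
time_s: 9.48
eef_pos: [500.2, 74.8, 39.3]
ee_rot: [0.004, 0.695, 0.719, 0.004]
force: [0.3, -1.5, 1.4]
grip_width: 1.003
```

Run:
```python
from h import *
go([578,255.2,35],np.radians(0.5))
bars(shot("wrist","w16"),z=38)
```

```text
t 9.48 pos [500.2  74.8  39.3] row [0.011, 0.001, 0.026] [17.76, 8.4, 0.5] dist 19.7 grip 1.003 F [ 0.3 -1.5  1.4] j [-0.08  0.45  1.75  0.    0.93 -0.12]
pink [498.   65.9] 61.8 56.6 1.8 [252.4 230.3]
cream [496.3  85. ] 150.9 91.5 2.2 [248.5 159.6]
```

View pics/w16.png

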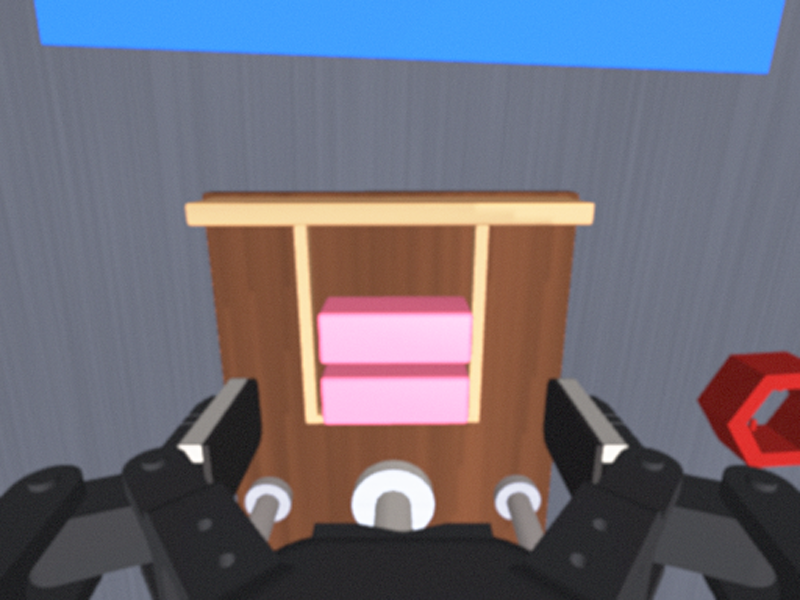

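move_arm:
  series:
    - [0.005,0,0.01,3.6,1.7,0,1]
    - [0.005,0,0.025,7.2,3.4,0,1]
    - [0.005,0,0.025,10.8,5.1,0,1]
    - [0.005,0,0.025,14.4,6.8,0,1]
    - [0.005,0,0.025,17.8,8.4,0.3,1]

```text
time_s: 9.95
eef_pos: [577.5, 257.7, 34.5]
ee_rot: [0.002, 0.704, 0.71, 0.001]
force: [1.1, 0.3, -0.1]
grip_width: 1.0
```

move_arm:
  series:
    - [0,0,0,0,0,0,1]

```text
time_s: 10.03
eef_pos: [578.0, 262.7, 33.0]
ee_rot: [0.001, 0.702, 0.712, 0.002]
force: [-0.5, 0.3, 0.6]
grip_width: 0.998
```

Run:
```python
from h import *
bars(shot("wrist","w17"),z=26)
go([578.2,255.2,-28],np.radians(0.5))
c=load("w16");print(onz(c,320*.64,313*.64,38),onz(c,470*.64,313*.64,38))
```

```text
green [578.9 254.9] 60.8 27.3 1.5 [257.6 227.2]
cream [567.4 374.8] 61.0 27.3 5.4 [237.9  24.9]
cream [563.2 322.9] 60.9 33.1 2.1 [232.7 119.9]
t 10.08 pos [577.1 260.5  32.8] row [0.003, 0.001, 0.004] [-0.53, 0.08, 6.08] dist 6.1 grip 0.997 F [-0.4 -0.8  0.2] j [ 0.24  0.7   1.33 -0.    1.1   0.23]
[468.04542111  86.61386973  38.        ] [527.28919457  88.44427128  38.        ]
```

View pics/w17.png

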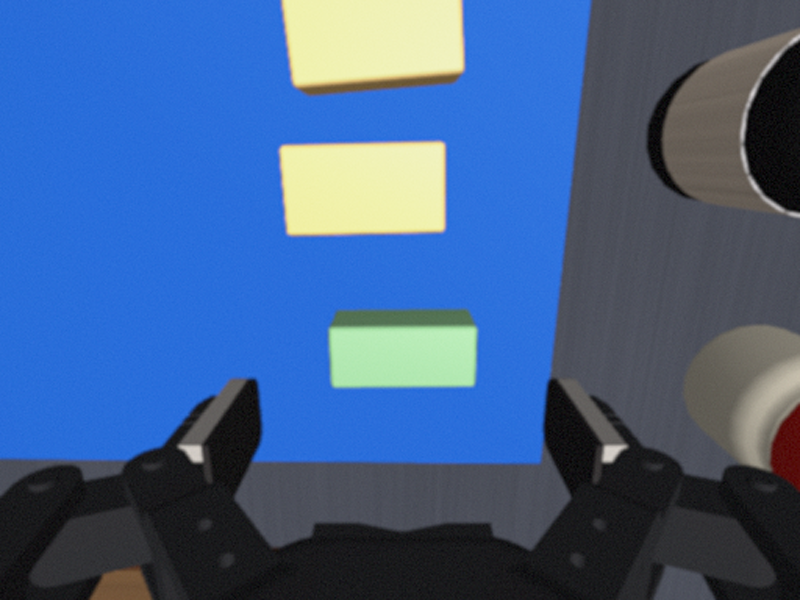

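move_arm:
  series:
    - [0,0,-0.015,-0.5,0.1,2.5,1]
    - [0,0,-0.015,-0.5,0.1,5,1]
    - [0,0,-0.015,-0.5,0.1,6,1]
    - [0,0,-0.015,-0.5,0.1,6.1,1]
    - [0,0,-0.015,-0.5,0.1,6.1,1]

```text
time_s: 10.5
eef_pos: [578.4, 254.9, -28.1]
ee_rot: [0.001, 0.697, 0.717, 0.001]
force: [0.4, -0.3, 1.1]
grip_width: 0.999
```

move_arm:
  series:
    - [0,0,0,0,0,0,0.6]
    - [0,0,0,0,0,0,0.6]
    - [0,0,0,0,0,0,0.6]
    - [0,0,0,0,0,0,0.6]

```text
time_s: 10.83
eef_pos: [579.4, 255.0, -26.3]
ee_rot: [0.002, 0.697, 0.717, 0.002]
force: [-1.3, -0.7, 6.6]
grip_width: 0.714
```

Run:
```python
from h import *
shot("wrist","w18")
go([496.3,104.5,60],np.radians(2))
```

```text
t 10.88 pos [579.4 255.  -26.3] row [0.005, 0.001, -0.008] [-14.82, -8.67, -8.66] dist 19.2 grip 0.714 F [-1.1 -0.8  7.3] j [ 0.23  0.78  1.37 -0.    0.99  0.2 ]
```

View pics/w18.png

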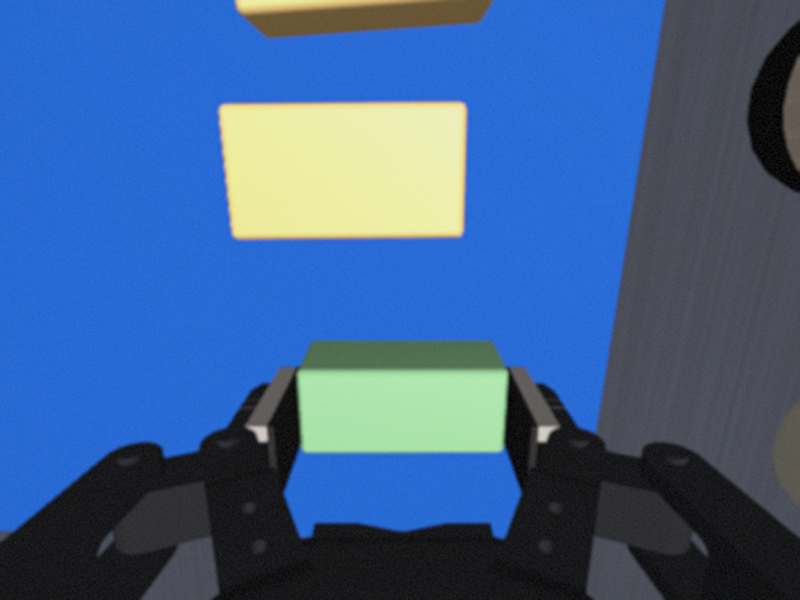

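move_arm:
  series:
    - [0,0,0,0,0,-4,0.6]
    - [0,0,0,-1,-0.5,-8,0.6]
    - [0,0,0,-4.5,-2.6,-9,0.6]
    - [0,0,-0.008,-8,-4.7,-9,0.6]
    - [0,0,-0.008,-11.5,-6.7,-9,0.6]

```text
time_s: 11.3
eef_pos: [514.5, 137.3, 64.9]
ee_rot: [0.003, 0.694, 0.72, 0.003]
force: [0.2, -1.5, -0.7]
grip_width: 0.71
```

Run:
```python
from h import *
go([496.5,105,50],np.radians(2))
```

```text
t 11.3 pos [514.5 137.3  64.9] row [0.008, 0.001, 0.002] [-3.16, -1.93, 1.47] dist 4.0 grip 0.71 F [ 0.2 -1.5 -0.7] j [ 0.04  0.46  1.65 -0.    1.02  0.  ]
```

move_arm:
  series:
    - [0.005,0,0,-2,-1.2,0,0.6]
    - [0.005,0,0,-3.2,-1.9,1,0.6]
    - [0.005,0,0,-3.2,-1.9,3,0.6]
    - [0.005,0,0,-3.2,-1.9,5,0.6]
    - [0.005,0,0,-3.2,-1.9,5,0.6]

```text
time_s: 11.72
eef_pos: [495.2, 104.4, 12.5]
ee_rot: [-0.0, 0.694, 0.72, -0.001]
force: [-0.3, -0.2, -0.3]
grip_width: 0.71
```

Run:
```python
from h import *
shot("wrist","w19")
go([496.5,105,-15],np.radians(2))
```

```text
t 11.77 pos [496.2 104.6  14.2] row [0.001, 0.001, 0.002] [0.04, 0.03, 2.92] dist 2.9 grip 0.713 F [ 0.3  0.1 -0.3] j [-0.02  0.5   1.76 -0.    0.89 -0.06]
```

View pics/w19.png

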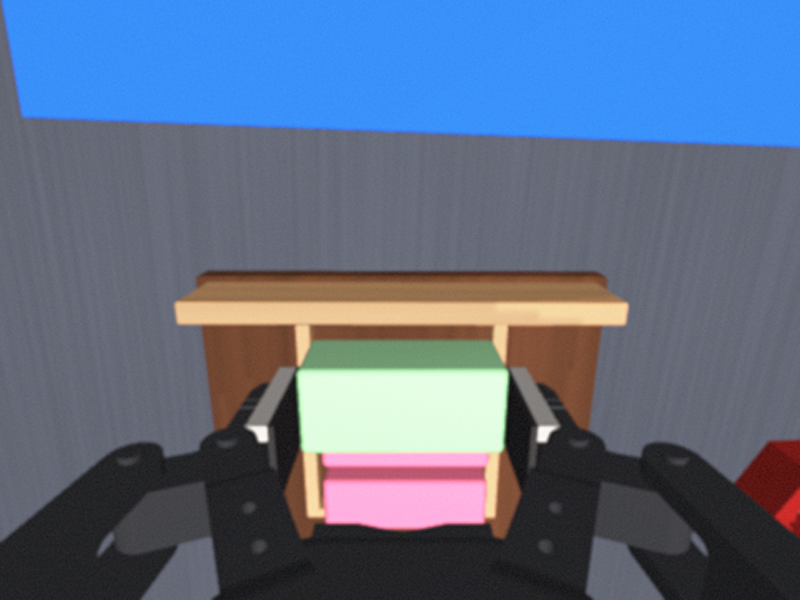

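move_arm:
  series:
    - [0,0,0,0,0,0.6,0.6]
    - [0,0,0,0,0,1.2,0.6]
    - [0,0,0,0,0,1.5,0.6]
    - [0,0,0,0,0,1.5,0.6]

```text
time_s: 12.1
eef_pos: [496.1, 104.7, -1.1]
ee_rot: [0.0, 0.694, 0.72, -0.0]
force: [-0.1, -0.8, -0.9]
grip_width: 0.71
```

Run:
```python
from h import *
shot("wrist","w20")
go([496.5,105,-15],np.radians(2))
```

```text
t 12.15 pos [496.2 104.7  -0.8] row [0.001, 0.001, 0.002] [0.03, 0.03, 1.42] dist 1.4 grip 0.714 F [ 0.3  0.2 -0.2] j [-0.02  0.52  1.76 -0.    0.85 -0.06]
```

View pics/w20.png

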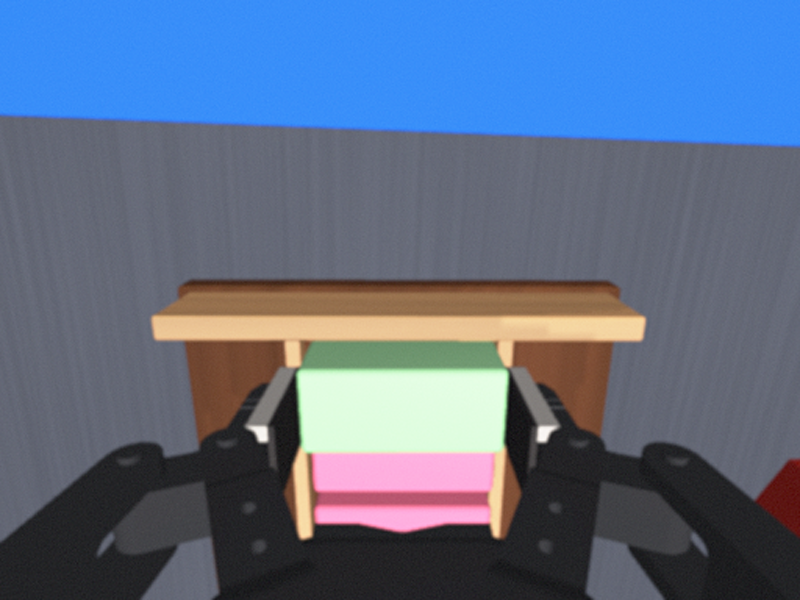

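move_arm:
  series:
    - [0,0,0,0,0,0.6,0.6]
    - [0,0,0,0,0,1.2,0.6]
    - [0,0,0,0,0,1.5,0.6]
    - [0,0,0,0,0,1.5,0.6]

```text
time_s: 12.48
eef_pos: [496.4, 104.7, -14.5]
ee_rot: [0.001, 0.694, 0.72, 0.0]
force: [-7.7, -1.3, 23.6]
grip_width: 0.709
```

move_arm:
  series:
    - [0,0,0,0,0,0,1]
    - [0,0,0,0,0,0,1]
    - [0,0,0,0,0,-2,1]
    - [0,0,0,0,0,-5,1]
    - [0,0,0,0,0,-6,1]

```text
time_s: 12.9
eef_pos: [497.7, 104.7, 48.1]
ee_rot: [0.002, 0.694, 0.72, 0.001]
force: [0.2, -1.1, 1.6]
grip_width: 1.002
```

Run:
```python
from h import *
shot("wrist","w21")
go([563.2,323,45],np.radians(2))
```

```text
t 12.95 pos [498.2 104.8  48.7] row [0.006, 0.001, 0.002] [21.57, 7.3, 0.39] dist 22.8 grip 1.002 F [1.1 0.5 1.3] j [-0.02  0.44  1.73 -0.    0.96 -0.06]
```

View pics/w21.png

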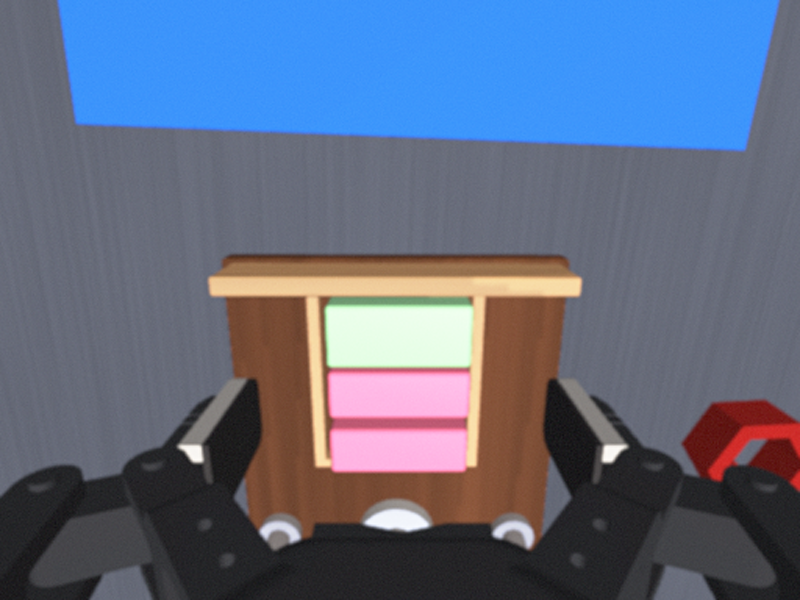

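move_arm:
  series:
    - [0.005,0,0,4,1.35,0,1]
    - [0.005,0,0,8,2.7,0,1]
    - [0.005,0,0,12,4,0,1]
    - [0.005,0,0,16,5.4,0,1]
    - [0.005,0,0,20,6.7,0.2,1]

```text
time_s: 13.37
eef_pos: [556.8, 305.8, 45.8]
ee_rot: [0.001, 0.694, 0.72, -0.0]
force: [0.5, -0.9, 0.8]
grip_width: 0.996
```

move_arm:
  series:
    - [0,0,0,1.2,0.4,0.3,1]
    - [0,0,0,1.2,0.4,0.3,1]

```text
time_s: 13.53
eef_pos: [559.4, 321.0, 39.9]
ee_rot: [-0.0, 0.693, 0.721, -0.001]
force: [-0.3, 0.1, -0.8]
grip_width: 1.0
```

Run:
```python
from h import *
bars(shot("wrist","w22"),z=26)
go([563,323,-28],np.radians(2))
```

```text
cream [567.1 377.9] 61.0 33.2 5.4 [272.6 125.6]
cream [563.1 323.1] 61.0 33.3 2.1 [262.1 208.9]
t 13.58 pos [559.4 319.   40.3] row [-0.002, 0.002, 0.005] [0.4, 0.39, 6.83] dist 6.9 grip 0.998 F [ 0.4  0.3 -0.1] j [ 0.34  0.72  1.28 -0.    1.15  0.3 ]
```

View pics/w22.png

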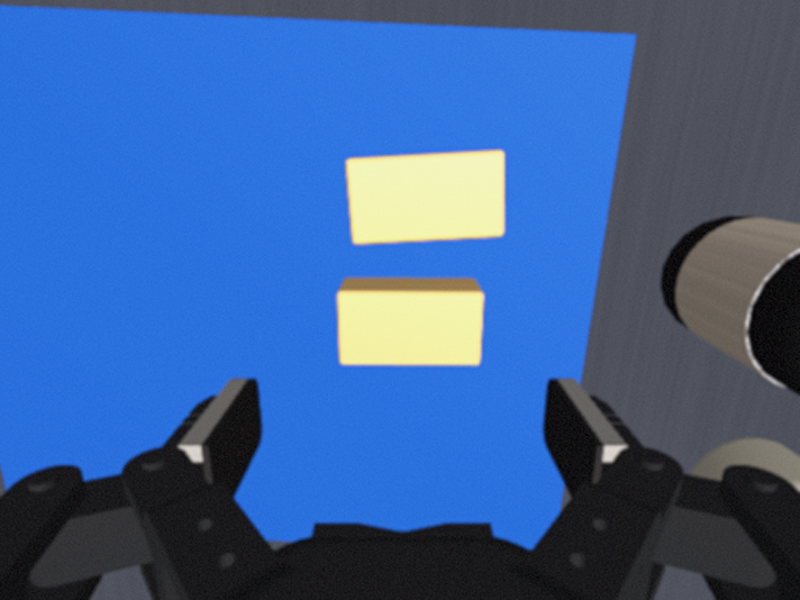

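move_arm:
  series:
    - [0,0,0,0.4,0.4,2.5,1]
    - [0,0,0,0.4,0.4,5,1]
    - [0,0,0,0.4,0.4,6.7,1]
    - [0,0,0,0.4,0.4,6.8,1]
    - [0,0,0,0.4,0.4,6.8,1]

```text
time_s: 14.0
eef_pos: [562.6, 321.8, -28.5]
ee_rot: [-0.0, 0.693, 0.721, -0.002]
force: [-0.1, -0.8, 1.2]
grip_width: 1.0
```

move_arm:
  series:
    - [0,0,0,0,0,0,0.6]
    - [0,0,0,0,0,0,0.6]
    - [0,0,0,0,0,0,0.6]
    - [0,0,0,0,0,0,0.6]

```text
time_s: 14.33
eef_pos: [563.6, 321.8, -26.7]
ee_rot: [0.0, 0.693, 0.721, -0.001]
force: [-1.1, -1.9, 7.1]
grip_width: 0.71
```

Run:
```python
from h import *
shot("wrist","w23")
go([503.1,-91,110],np.radians(2))
```

```text
t 14.38 pos [563.6 321.8 -26.8] row [-0.002, 0.003, 0.003] [-41.05, -7.65, -13.56] dist 43.9 grip 0.713 F [-0.8 -2.9  7. ] j [ 0.34  0.81  1.3  -0.    1.03  0.3 ]
```

View pics/w23.png

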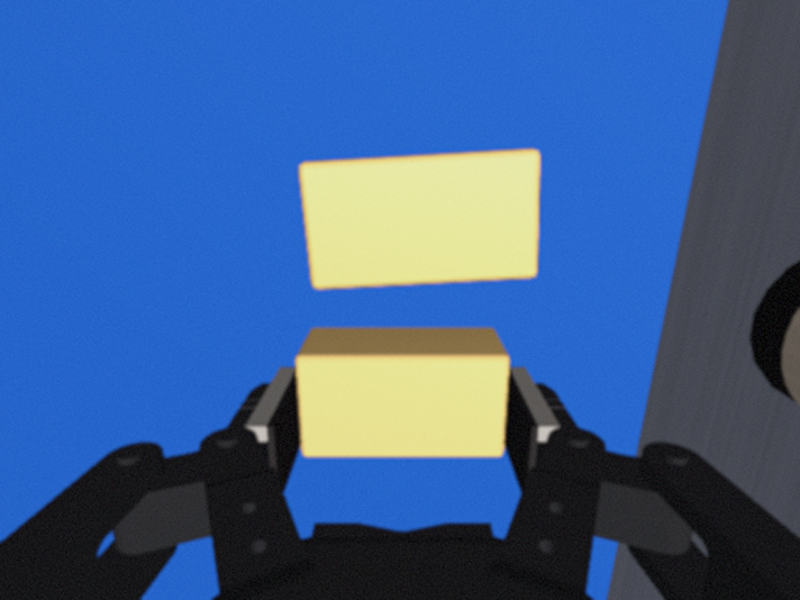

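move_arm:
  series:
    - [0,0,0,0,0,-4,0.6]
    - [0,0,0,0,0,-8,0.6]
    - [0,0,0,-2,-0.4,-12,0.6]
    - [0,0,0,-6,-1.1,-13.5,0.6]
    - [0,0,0,-10,-1.9,-13.5,0.6]

```text
time_s: 14.8
eef_pos: [550.7, 224.7, 113.1]
ee_rot: [0.003, 0.692, 0.721, 0.002]
force: [0.4, -0.7, -0.7]
grip_width: 0.709
```

move_arm:
  series:
    - [0,0,0,-4,-0.7,0,0.6]
    - [0,0,0,-8,-1.5,0,0.6]
    - [0,0,0,-12,-2.2,0,0.6]
    - [0,0,0,-16,-3,0,0.6]
    - [0,0,0,-20,-3.7,0,0.6]

```text
time_s: 15.22
eef_pos: [521.2, 21.6, 113.6]
ee_rot: [0.003, 0.692, 0.721, 0.002]
force: [0.4, -0.8, 0.5]
grip_width: 0.71
```

Run:
```python
from h import *
go([503.1,-92,110],np.radians(2))
```

```text
t 15.22 pos [521.2  21.6 113.6] row [0.008, 0.001, 0.006] [-11.28, -2.28, 0.36] dist 11.5 grip 0.71 F [ 0.4 -0.8  0.5] j [-0.18  0.38  1.63  0.    1.12 -0.23]
```

move_arm:
  series:
    - [0.006,0,0.006,-4,-0.8,0,0.6]
    - [0.006,0,0.006,-8,-1.6,0,0.6]
    - [0.006,0,0.006,-11.3,-2.3,0,0.6]
    - [0.006,0,0.006,-11.3,-2.3,0,0.6]
    - [0.006,0,0.006,-11.3,-2.3,1,0.6]

```text
time_s: 15.63
eef_pos: [503.7, -94.1, 105.1]
ee_rot: [0.003, 0.696, 0.718, 0.001]
force: [0.8, -0.1, -0.1]
grip_width: 0.707
```

Run:
```python
from h import *
shot("wrist","w24")
go([503.1,-92,0],np.radians(2))
```

```text
t 15.68 pos [502.4 -92.2 102. ] row [0.001, 0.001, -0.001] [0.03, 0.06, 10.2] dist 10.2 grip 0.712 F [-0.6 -0.1 -2.5] j [-0.41  0.38  1.67  0.    1.09 -0.45]
```

View pics/w24.png

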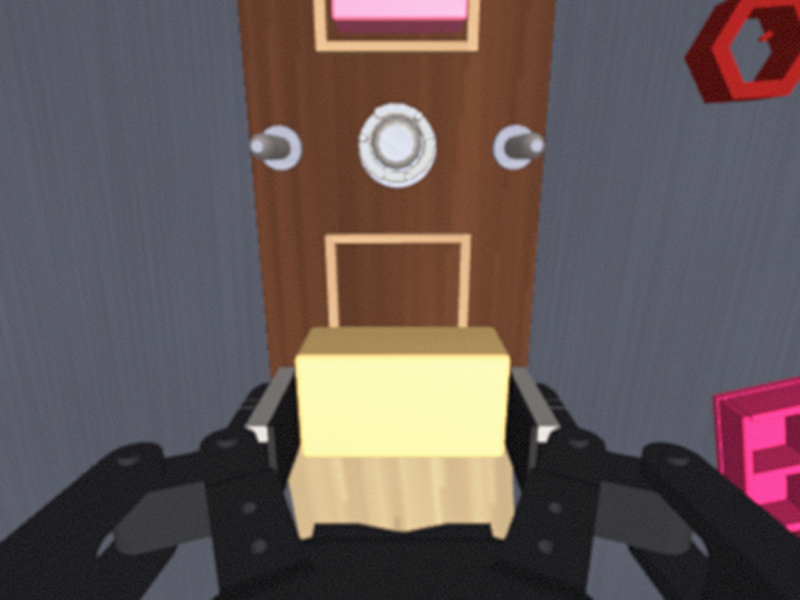

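Run:
```python
from h import *
c=load("w24");k=.64
for n,u,v,z in [("stud",397,140,105),("ridge",397,146,96),("pinL",256,145,60),("pinR",538,144,60),("lipTL",338,243,20),("lipTR",460,243,20)]: print(n,onz(c,u*k,v*k,z).round(1))
```

```text
stud [500.  -16.4 105. ]
ridge [500.  -18.2  96. ]
pinL [437.3 -19.2  60. ]
pinR [562.6 -14.7  60. ]
lipTL [468.5 -69.1  20. ]
lipTR [536.2 -67.   20. ]
```

move_arm:
  series:
    - [0,0,0,-0.05,0.03,3,0.6]
    - [0,0,0,-0.05,0.03,6,0.6]
    - [0,0,0,-0.05,0.03,9,0.6]
    - [0,0,0,-0.05,0.03,10,0.6]
    - [0,0,0,-0.05,0.03,10,0.6]

```text
time_s: 16.1
eef_pos: [501.4, -91.1, -0.1]
ee_rot: [-0.002, 0.694, 0.72, -0.001]
force: [0.3, -0.5, -0.0]
grip_width: 0.711
```

Run:
```python
from h import *
shot("wrist","w25")
go([502.8,-92.7,-14.5],np.radians(2))
```

```text
t 16.15 pos [502.7 -91.8   1.8] row [-0.0, -0.0, 0.0] [-0.09, 0.01, 1.63] dist 1.6 grip 0.716 F [ 0.  -0.3 -0.4] j [-0.41  0.53  1.75  0.    0.86 -0.45]
```

View pics/w25.png

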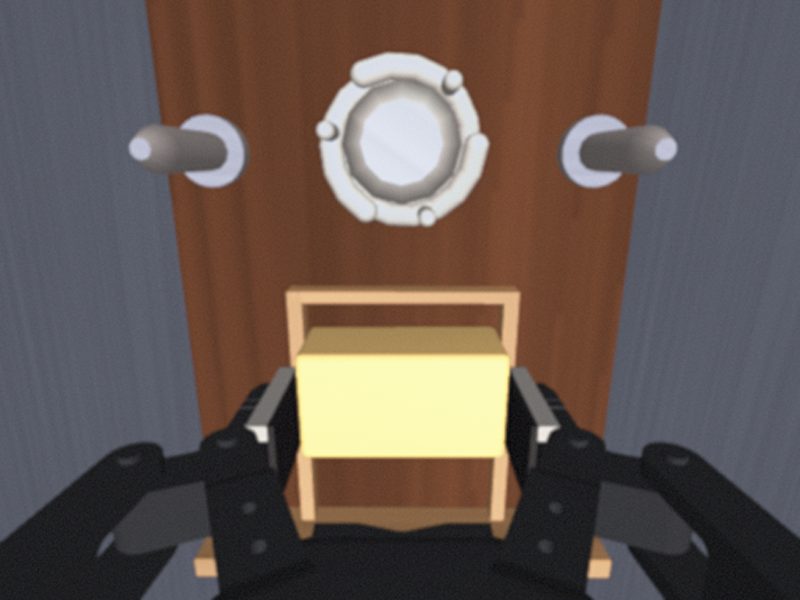

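move_arm:
  series:
    - [0,0,0,-0.05,0,0.8,0.6]
    - [0,0,0,-0.05,0,1.4,0.6]
    - [0,0,0,-0.05,0,1.6,0.6]
    - [0,0,0,-0.05,0,1.6,0.6]

```text
time_s: 16.48
eef_pos: [502.7, -92.2, -14.2]
ee_rot: [-0.0, 0.695, 0.719, 0.0]
force: [0.2, 0.2, -0.9]
grip_width: 0.717
```

move_arm:
  series:
    - [0,0,0,0,0,0,1]
    - [0,0,0,0,0,0,1]
    - [0,0,0,0,0,-3,1]
    - [0,0,0,0,0,-7,1]
    - [0,0,0,0,0,-11,1]

```text
time_s: 16.9
eef_pos: [502.1, -92.1, 97.2]
ee_rot: [-0.001, 0.695, 0.719, -0.0]
force: [0.4, -0.3, 0.5]
grip_width: 1.001
```

Run:
```python
from h import *
bars(shot("wrist","w26"),z=38)
go([567,378,105],np.radians(5.4))
```

```text
pink [498.6  41.3] 61.9 9.2 2.0 [251.4   9.8]
pink [ 711.1 -172.2] 66.8 39.7 -74.9 [493.  277.2]
cream [497.8  35.6] 74.3 20.4 2.0 [256.1  23.7]
cream [ 502.5 -104.4] 88.5 74.9 -88.0 [257.9 190.5]
cream [ 505.9 -201.4] 149.9 86.3 2.0 [257.5 300.9]
t 16.95 pos [506.1 -93.6 105.4] row [0.011, 0.005, -0.059] [46.91, 7.76, -0.12] dist 47.5 grip 0.998 F [ 3.1 -0.1  8.5] j [-0.41  0.37  1.66  0.    1.09 -0.45]
```

View pics/w26.png

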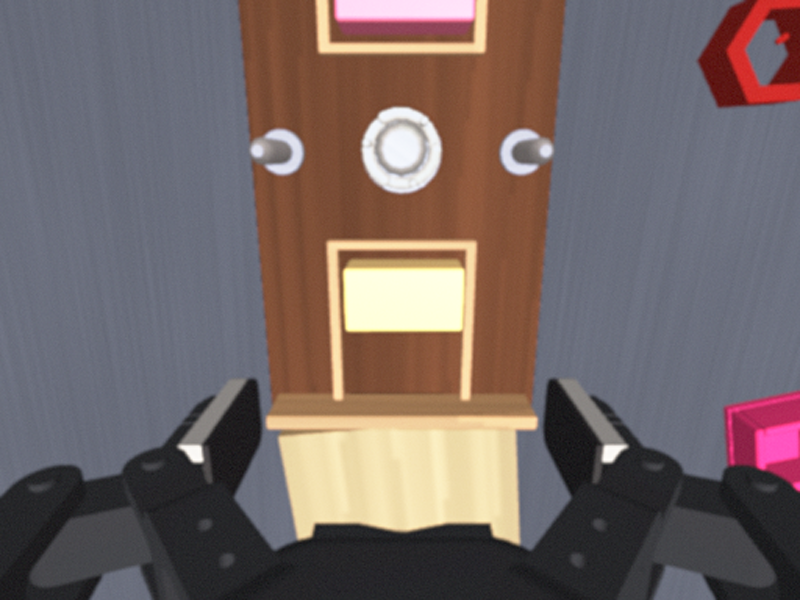

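Cream 1 stands in bay B (top face about (345–463, 265–330)). Back for the last cream.

move_arm:
  series:
    - [0,0,0,4,0.65,0,1]
    - [0,0,-0.01,8,1.3,0,1]
    - [0,0,-0.02,12,2,0,1]
    - [0,0,-0.03,16,2.6,0,1]
    - [0,0,-0.04,20,3.3,0,1]

```text
time_s: 17.37
eef_pos: [532.0, 109.4, 105.3]
ee_rot: [0.006, 0.68, 0.733, 0.002]
force: [0.7, -0.9, 0.2]
grip_width: 1.003
```

move_arm:
  series:
    - [0,0,0,4,0.65,0,1]
    - [0,0,0,8,1.3,0.5,1]
    - [0,0,-0.01,12,2,1.5,1]
    - [0,0,-0.02,16,2.6,2.5,1]
    - [0,0,-0.02,20,3.3,4,1]

```text
time_s: 17.78
eef_pos: [550.3, 312.0, 65.9]
ee_rot: [0.007, 0.672, 0.74, 0.003]
force: [0.3, -0.1, 1.6]
grip_width: 1.001
```

Run:
```python
from h import *
bars(shot("wrist","w27"),z=26)
go([567.3,378,45],np.radians(5.4))
```

```text
cream [567.1 378. ] 61.0 32.9 5.5 [288.6 111.4]
cream [756.3 248.4] 33.7 11.0 1.3 [495.1 294. ]
t 17.83 pos [548.3 317.3  61.8] row [0.009, 0.004, 0.006] [5.86, 2.48, 1.68] dist 6.6 grip 0.996 F [-4.4  3.9 -2.5] j [ 0.34  0.67  1.31 -0.01  1.15  0.25]
```

View pics/w27.png

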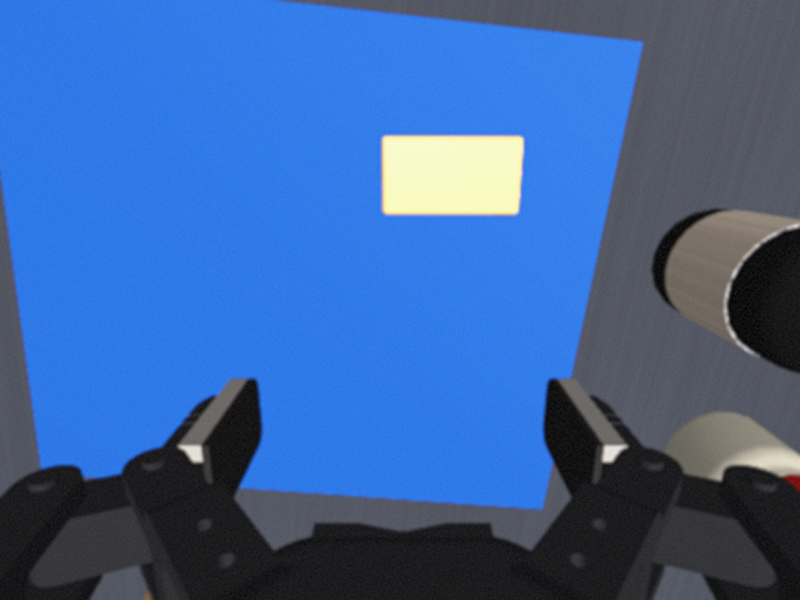

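move_arm:
  series:
    - [0.006,0.003,0.005,3,1.2,0.8,1]
    - [0.006,0.003,0.005,5.9,2.5,1.6,1]
    - [0.006,0.003,0.005,5.9,2.5,1.6,1]
    - [0.006,0.003,0.005,5.9,2.5,1.6,1]

```text
time_s: 18.17
eef_pos: [566.9, 379.3, 44.8]
ee_rot: [0.001, 0.672, 0.74, 0.0]
force: [0.4, -0.6, -0.3]
grip_width: 1.002
```

Run:
```python
from h import *
bars(shot("wrist","w28"),z=26)
go([567.3,377.5,-28],np.radians(5.4))
```

```text
cream [567.1 378.2] 61.1 33.5 5.5 [256.5 210.5]
t 18.22 pos [567.3 378.3  45.7] row [0.003, 0.001, 0.001] [-0.07, -0.03, 7.37] dist 7.4 grip 1.001 F [-0.8 -0.2 -0.1] j [ 0.42  0.79  1.13 -0.    1.22  0.32]
```

move_arm:
  series:
    - [0,0,0,-0.07,0,2.5,1]
    - [0,0,0,-0.07,0,5,1]
    - [0,0,0,-0.07,0,7,1]
    - [0,0,0,-0.07,0,7.3,1]
    - [0,0,0,-0.07,0,7.3,1]

```text
time_s: 18.63
eef_pos: [567.5, 376.3, -27.4]
ee_rot: [0.001, 0.673, 0.74, 0.0]
force: [-0.3, -1.4, 0.5]
grip_width: 0.995
```

move_arm:
  series:
    - [0,0,0,0,0,0,0.6]
    - [0,0,0,0,0,0,0.6]
    - [0,0,0,0,0,0,0.6]
    - [0,0,0,0,0,0,0.6]

```text
time_s: 18.97
eef_pos: [568.7, 376.5, -24.9]
ee_rot: [0.002, 0.673, 0.74, 0.002]
force: [-0.2, -1.5, 8.1]
grip_width: 0.712
```

Run:
```python
from h import *
shot("wrist","w29")
go([504.2,-133,115],np.radians(2))
```

```text
t 19.02 pos [568.7 376.5 -24.9] row [0.005, 0.001, 0.059] [-50.13, -11.14, -13.99] dist 53.2 grip 0.711 F [-1.1 -2.6  7.4] j [ 0.41  0.87  1.18 -0.    1.09  0.32]
```

View pics/w29.png

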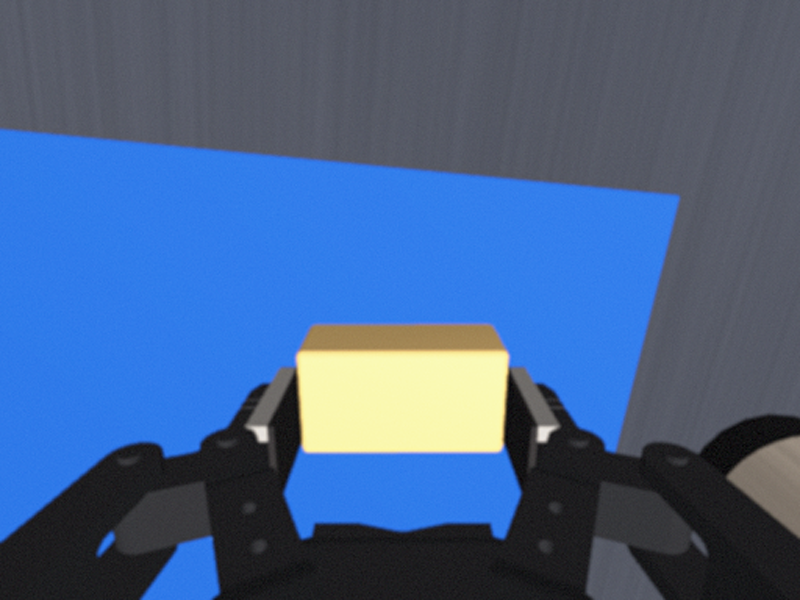

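move_arm:
  series:
    - [0,0,0,0,0,-4,0.6]
    - [0,0,0,0,0,-8,0.6]
    - [0,0,0,-2,-0.4,-12,0.6]
    - [0,0,0.01,-6,-1.3,-14,0.6]
    - [0,0,0.02,-10,-2.2,-14,0.6]

```text
time_s: 19.43
eef_pos: [557.7, 280.8, 120.4]
ee_rot: [0.005, 0.68, 0.734, 0.006]
force: [1.7, -1.0, -0.6]
grip_width: 0.711
```

move_arm:
  series:
    - [0,0,0,-4,-0.9,0,0.6]
    - [0,0,0,-8,-1.8,0,0.6]
    - [0,0,0.01,-12,-2.7,0,0.6]
    - [0,0,0.02,-16,-3.5,0,0.6]
    - [0,0,0.03,-20,-4.4,0,0.6]

```text
time_s: 19.85
eef_pos: [528.7, 76.3, 120.5]
ee_rot: [0.005, 0.691, 0.723, 0.006]
force: [0.1, -0.4, -0.8]
grip_width: 0.718
```

Run:
```python
from h import *
go([504.2,-134.5,112],np.radians(2))
```

```text
t 19.85 pos [528.7  76.3 120.5] row [0.017, -0.001, 0.011] [-20.94, -3.43, 0.77] dist 21.2 grip 0.718 F [ 0.1 -0.4 -0.8] j [-0.08  0.39  1.59  0.    1.14 -0.13]
```

move_arm:
  series:
    - [0.016,0,0.01,-4,-0.7,0,0.6]
    - [0.016,0,0.01,-8,-1.3,0,0.6]
    - [0.016,0,0.01,-12,-2,0,0.6]
    - [0.016,0,0.01,-16,-2.6,0.2,0.6]
    - [0.016,0,0.01,-20,-3.3,0.7,0.6]

```text
time_s: 20.27
eef_pos: [505.1, -127.2, 114.2]
ee_rot: [0.001, 0.694, 0.72, 0.001]
force: [0.5, -0.1, 0.0]
grip_width: 0.71
```

move_arm:
  series:
    - [0,0,0,-0.8,-0.1,2,0.6]
    - [0,0,0,-0.8,-0.1,5,0.6]
    - [0,0,0,-0.8,-0.1,5,0.6]
    - [0,0,0,-0.8,-0.1,5,0.6]

```text
time_s: 20.6
eef_pos: [504.1, -134.9, 64.4]
ee_rot: [0.0, 0.694, 0.72, 0.001]
force: [-0.2, -0.6, -0.7]
grip_width: 0.708
```

Run:
```python
from h import *
shot("wrist","w30")
go([504.2,-134.5,-14],np.radians(2))
c=load("w26");k=.64
for n,u,v,z in [("c1back",345,331,38),("c1backR",462,331,38),("wallin",270,416,40),("wallinR",537,416,40),("wout",268,429,40)]: print(n,onz(c,u*k,v*k,z).round(1))
```

```text
t 20.65 pos [ 505.  -135.1   65.5] row [0.004, 0.001, 0.002] [0.06, -0.12, 7.95] dist 8.0 grip 0.714 F [ 0.1 -1.1  0.1] j [-0.49  0.45  1.67  0.    1.02 -0.52]
c1back [ 473.2 -109.2   38. ]
c1backR [ 535. -107.   38.]
wallin [ 432.1 -159.9   40. ]
wallinR [ 579.6 -154.7   40. ]
wout [ 430.7 -168.1   40. ]
```

View pics/w30.png

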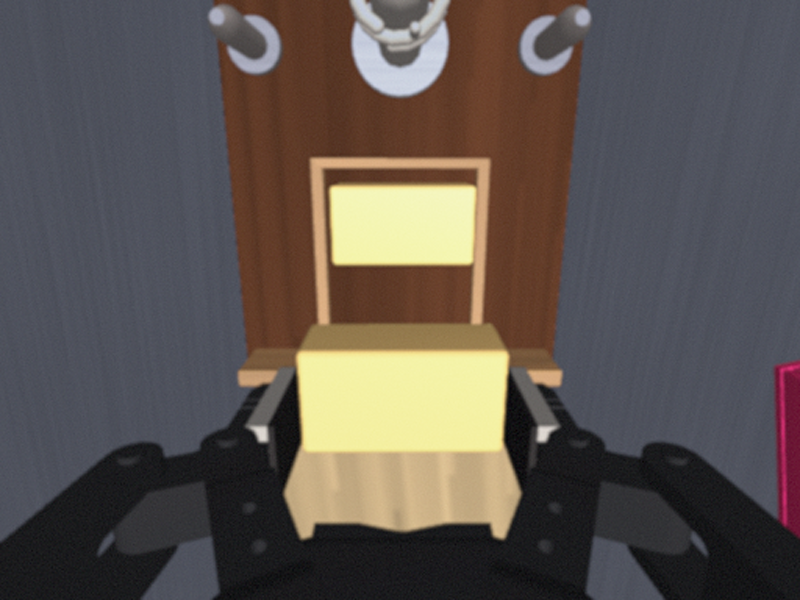

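move_arm:
  series:
    - [0,0,0,0,-0.1,2.5,0.6]
    - [0,0,0,0,-0.1,5,0.6]
    - [0,0,0,0,-0.1,6.5,0.6]
    - [0,0,0,0,-0.1,7.3,0.6]
    - [0,0,0,0,-0.1,7.5,0.6]

```text
time_s: 21.07
eef_pos: [504.8, -134.8, -9.1]
ee_rot: [0.002, 0.694, 0.72, 0.001]
force: [0.3, -0.1, -0.4]
grip_width: 0.71
```

Run:
```python
from h import *
shot("wrist","w31")
go([504.2,-134.5,-13],np.radians(2))
```

```text
t 21.12 pos [ 505.  -135.    -8.7] row [0.005, 0.001, 0.003] [0.05, -0.08, 0.43] dist 0.4 grip 0.714 F [-0.   0.9 -0.3] j [-0.49  0.56  1.73  0.    0.85 -0.53]
```

View pics/w31.png

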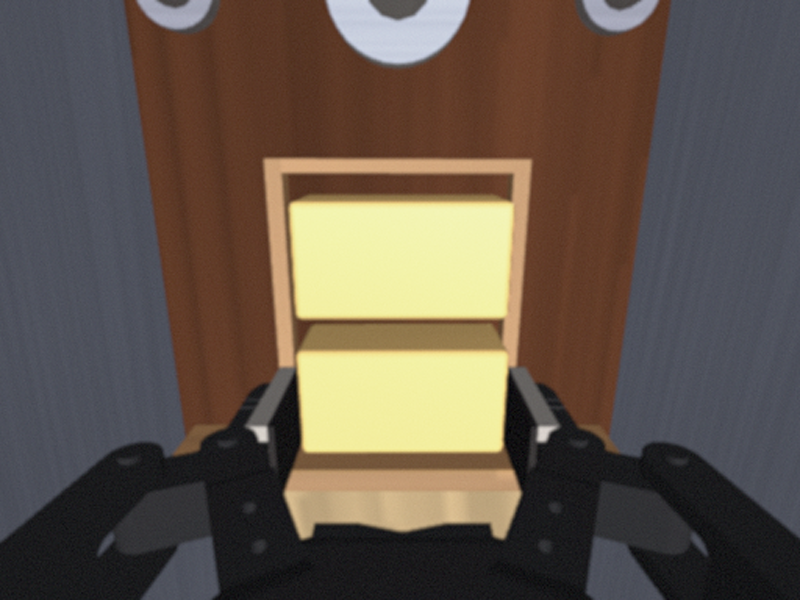

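move_arm:
  series:
    - [0,0,0,0,-0.1,0.2,0.6]
    - [0,0,0,0,-0.1,0.4,0.6]
    - [0,0,0,0,-0.1,0.45,0.6]
    - [0,0,0,0,-0.1,0.45,0.6]

```text
time_s: 21.45
eef_pos: [504.3, -135.1, -12.8]
ee_rot: [0.003, 0.694, 0.72, 0.002]
force: [0.6, -0.7, -0.5]
grip_width: 0.71
```

move_arm:
  series:
    - [0,0,0,0,0,0,1]
    - [0,0,0,0,0,0,1]
    - [0,0,0,0,0,-3,1]
    - [0,0,0,0,0,-7,1]
    - [0,0,0,0,0,-11,1]

```text
time_s: 21.87
eef_pos: [503.0, -134.7, 98.3]
ee_rot: [0.002, 0.694, 0.72, 0.001]
force: [0.7, -0.9, 0.1]
grip_width: 1.0
```

Run:
```python
from h import *
bars(shot("wrist","w32"),z=38); shot("side","sd32");shot("scene","s32")
go([524,-300,130],np.radians(3))
```

```text
pink [ 713.6 -197.3] 104.6 32.6 -74.7 [497.4 256.7]
cream [ 502.7 -107. ] 87.4 74.1 -88.1 [258.3 159.4]
cream [ 507.1 -224.2] 149.4 131.5 2.0 [260.3 278.5]
t 22.02 pos [ 505.1 -135.7  100.1] row [0.012, 0.005, -0.015] [-16.5, 1.3, -2.9] dist 16.8 grip 1.004 F [0.2 0.4 0.2] j [-0.49  0.4   1.64  0.    1.09 -0.53]
```

View pics/w32.png

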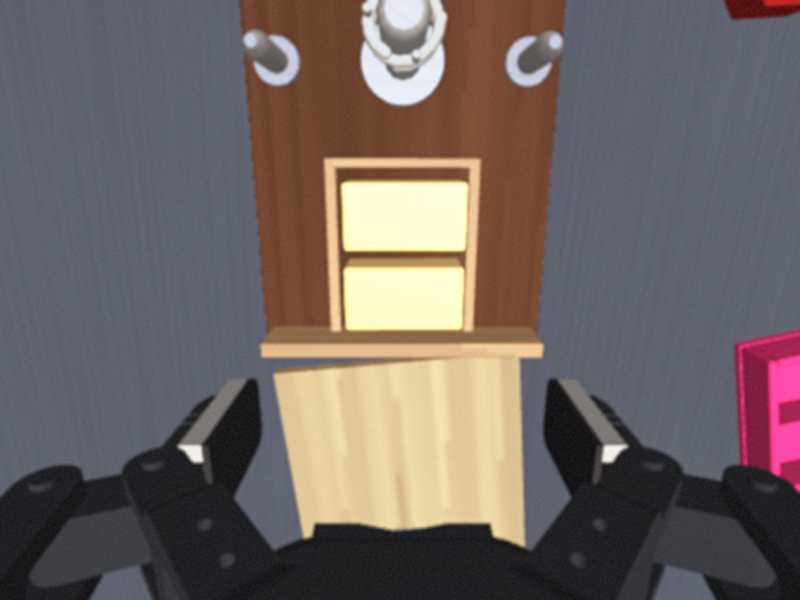

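View pics/sd32.png

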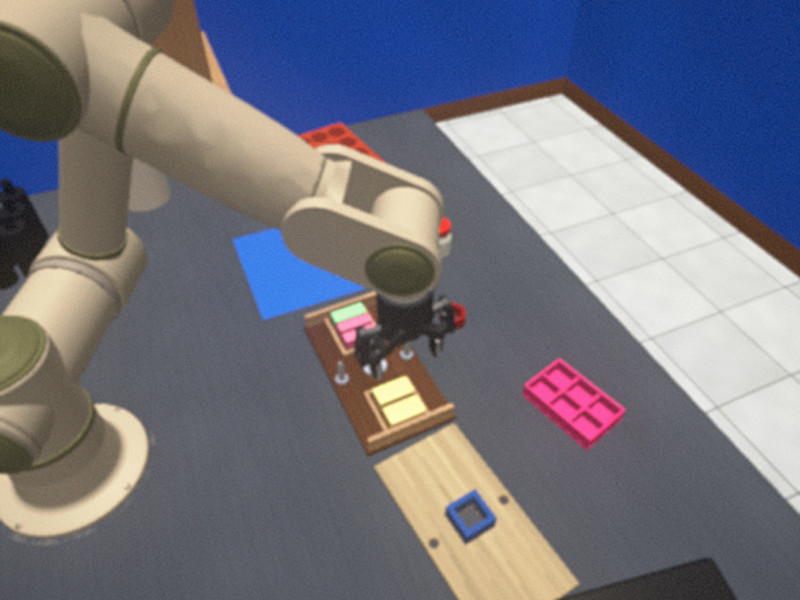

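View pics/s32.png

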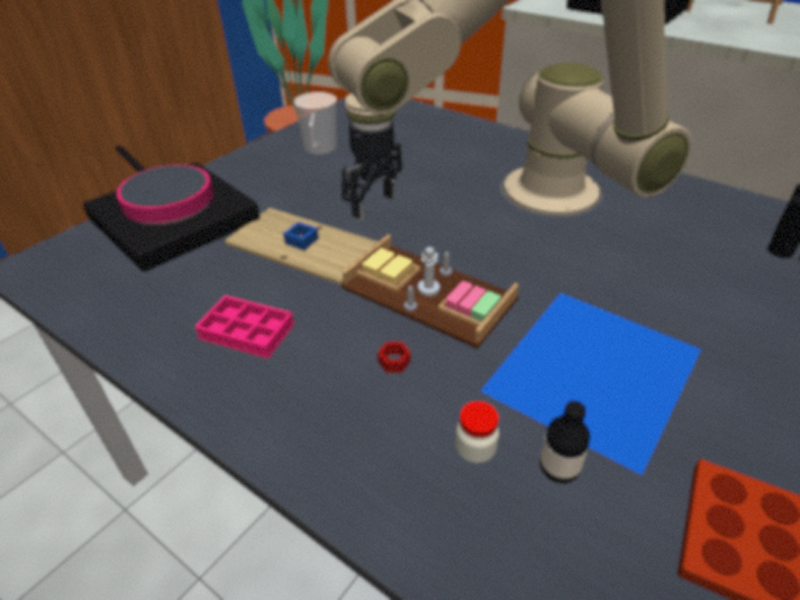

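move_arm:
  series:
    - [0.01,0,0,-4,0.3,-0.7,1]
    - [0.01,0,0,-8,0.6,-1.4,1]
    - [0.01,0,0,-12,1,-2,1]
    - [0.01,0,0,-16,1.3,-2.9,1]
    - [0.01,0,0,-17,1.3,-2.9,1]

```text
time_s: 22.43
eef_pos: [523.9, -310.3, 129.8]
ee_rot: [0.003, 0.695, 0.719, -0.002]
force: [-0.7, -0.4, 0.5]
grip_width: 1.005
```

Run:
```python
from h import *
go([524,-300,130],np.radians(3))
shot("wrist","w33")
```

```text
t 22.43 pos [ 523.9 -310.3  129.8] row [0.002, 0.007, -0.019] [1.03, 0.04, -0.03] dist 1.0 grip 1.005 F [-0.7 -0.4  0.5] j [-0.73  0.55  1.33 -0.    1.26 -0.76]
```

View pics/w33.png

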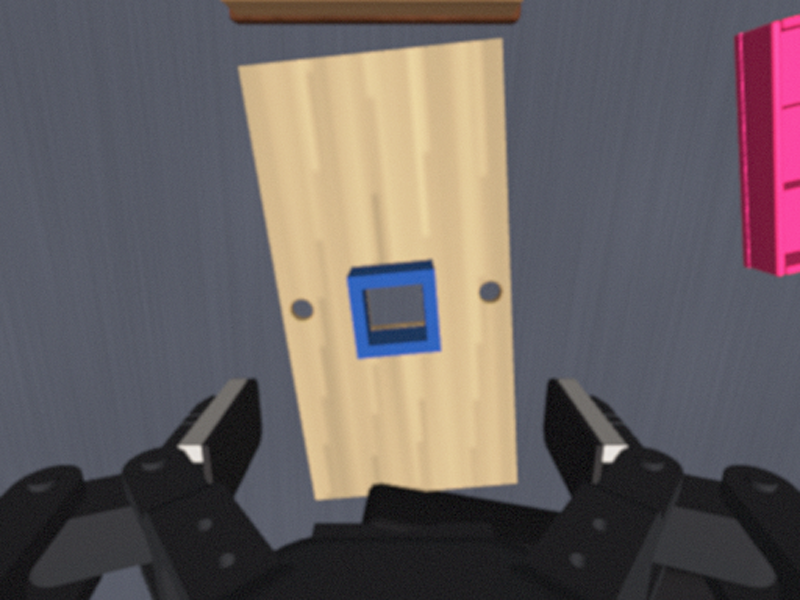

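Run:
```python
from h import *
c=load("w33");k=.64
P=[onz(c,u*k,v*k,36) for u,v in [(350,276),(434,268),(440,350),(358,358)]]
for p in P: print(p.round(1))
print("ctr",np.mean(P,0).round(1),"yaw",np.degrees(np.arctan2(*(P[1]-P[0])[1::-1])),np.degrees(np.arctan2(*(P[2]-P[3])[1::-1])), [np.linalg.norm(P[i]-P[i-1]).round(1) for i in range(4)])
H=[onz(c,u*k,v*k,8) for u,v in [(302,309),(490,292)]]
print(H,np.mean(H,0),np.linalg.norm(H[1]-H[0]),np.degrees(np.arctan2(*(H[1]-H[0])[1::-1])))
B=[onz(c,u*k,v*k,8) for u,v in [(239,67),(502,39),(517,484),(316,499)]]
for p in B: print(p.round(1))
print(np.mean(B,0))
```

```text
[ 494.3 -306.6   36. ]
[ 543.1 -300.2   36. ]
[ 549.5 -351.5   36. ]
[ 499.4 -358.5   36. ]
ctr [ 521.6 -329.2   36. ] yaw 7.503495185522566 7.912050825874928 [np.float64(52.1), np.float64(49.2), np.float64(51.7), np.float64(50.6)]
[array([ 460.04550159, -337.19185986,    8.        ]), array([ 582.6719414 , -321.46604852,    8.        ])] [ 521.35872149 -329.32895419    8.        ] 123.63067937589295 7.307815637746636
[ 427.9 -193.1    8. ]
[ 576.5 -173.5    8. ]
[ 615.5 -468.3    8. ]
[ 466.7 -486.3    8. ]
[ 521.65295099 -330.31025319    8.        ]
```

Run:
```python
from h import *
go([521.5,-329.3,30],np.radians(7.3))
```

```text
t 22.48 pos [ 523.5 -309.3  128.7] row [0.001, 0.005, -0.094] [-1.94, -0.28, 9.88] dist 10.1 grip 0.999 F [-0.  -1.4 -0.4] j [-0.72  0.55  1.33 -0.    1.26 -0.76]
```

move_arm:
  series:
    - [0,0.004,-0.05,-1.9,-0.2,2,1]
    - [0,0.004,-0.094,-1.9,-0.28,5,1]
    - [0,0.004,-0.094,-1.9,-0.28,8,1]
    - [0,0.004,-0.094,-1.9,-0.28,9.8,1]
    - [0,0.004,-0.094,-1.9,-0.28,9.8,1]

```text
time_s: 22.9
eef_pos: [519.1, -325.8, 25.4]
ee_rot: [-0.004, 0.66, 0.751, 0.0]
force: [0.5, -0.3, -0.0]
grip_width: 0.998
```

Run:
```python
from h import *
shot("wrist","w34")
go([521.5,-329.3,-26],np.radians(7.3))
```

```text
t 22.95 pos [ 520.3 -326.9   28.4] row [-0.003, -0.003, 0.001] [-0.27, 0.1, 5.43] dist 5.4 grip 1.001 F [-0.2  0.2  0.4] j [-0.75  0.67  1.39 -0.    1.08 -0.88]
```

View pics/w34.png

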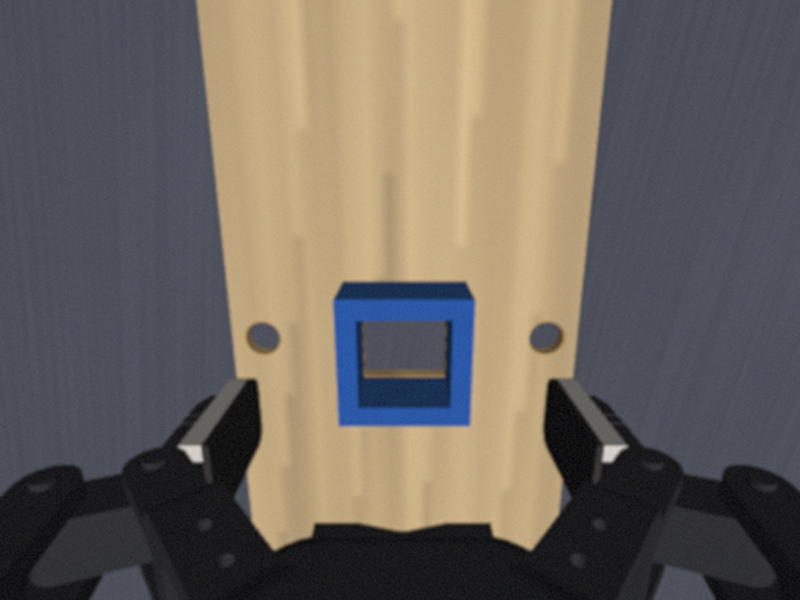

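move_arm:
  series:
    - [0,0,0,-0.25,0.1,2.5,1]
    - [0,0,0,-0.25,0.1,4.5,1]
    - [0,0,0,-0.25,0.1,5.3,1]
    - [0,0,0,-0.25,0.1,5.3,1]

```text
time_s: 23.28
eef_pos: [521.2, -328.2, -25.3]
ee_rot: [-0.003, 0.66, 0.751, 0.0]
force: [0.4, 0.1, 0.8]
grip_width: 1.002
```

Run:
```python
from h import *
shot("wrist","w35")
go([521.5,-329.3,-26],np.radians(7.3))
```

```text
t 23.33 pos [ 521.8 -328.9  -23.9] row [-0.002, -0.003, 0.001] [-0.04, -0.04, 0.21] dist 0.2 grip 0.999 F [ 0.1 -0.5  0. ] j [-0.75  0.75  1.41 -0.    0.98 -0.88]
```

View pics/w35.png

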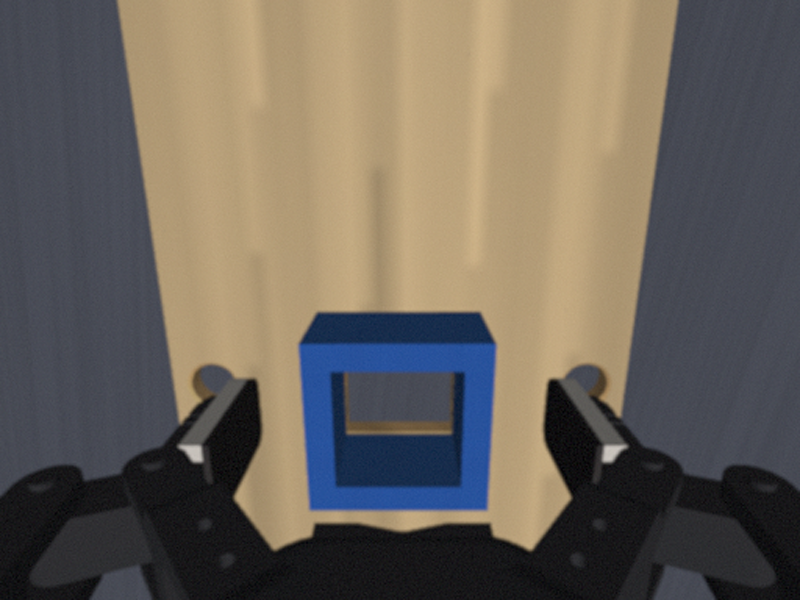

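move_arm:
  series:
    - [0,0,0,0,0,0.1,0.4]
    - [0,0,0,0,0,0.1,0.4]
    - [0,0,0,0,0,0.1,0.4]
    - [0,0,0,0,0,0.1,0.4]
    - [0,0,0,0,0,0.1,0.4]
  grip_force: 90

```text
time_s: 23.75
eef_pos: [522.5, -329.6, -23.1]
ee_rot: [-0.001, 0.66, 0.751, -0.0]
force: [-1.2, 1.0, 7.6]
grip_width: 0.589
```

Run:
```python
from h import *
shot("wrist","w36")
go([521.5,-329.3,100],np.radians(7.3))
```

```text
t 23.8 pos [ 522.5 -329.5  -23.1] row [-0.001, -0.001, 0.001] [0.05, -0.11, -12.31] dist 12.3 grip 0.59 F [-0.2  1.   7.3] j [-0.75  0.75  1.41 -0.    0.98 -0.88]
```

View pics/w36.png

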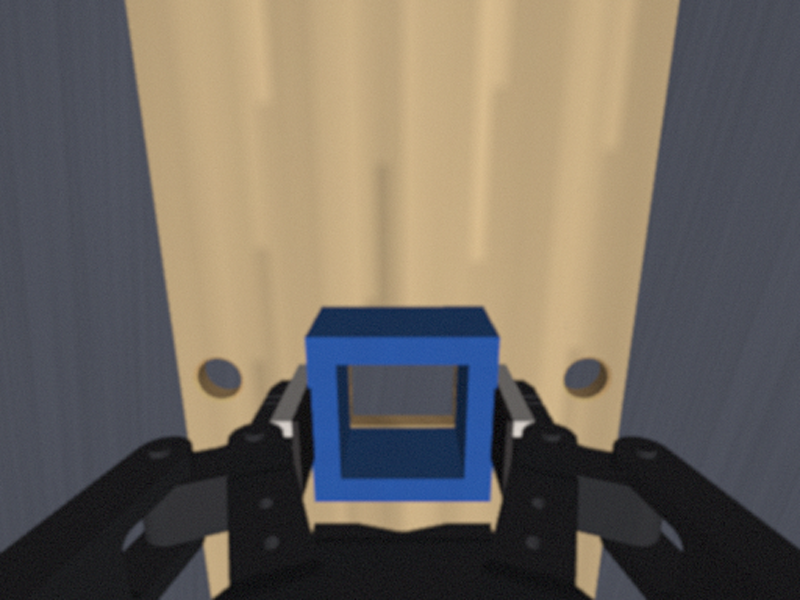

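move_arm:
  series:
    - [0,0,0,0,0,-1,0.4]
    - [0,0,0,0,0,-3,0.4]
    - [0,0,0,0,0,-5.5,0.4]
    - [0,0,0,0,0,-8,0.4]
    - [0,0,0,0,0,-10.5,0.4]

```text
time_s: 24.22
eef_pos: [522.4, -329.4, 83.7]
ee_rot: [-0.001, 0.66, 0.751, -0.0]
force: [1.1, -0.1, -2.8]
grip_width: 0.585
```

move_arm:
  series:
    - [0,0,0,0,0,-1.5,0.4]
    - [0,0,0,0,0,-2.8,0.4]
    - [0,0,0,0,0,-2.8,0.4]

```text
time_s: 24.47
eef_pos: [523.4, -330.2, 115.3]
ee_rot: [0.002, 0.66, 0.751, -0.0]
force: [0.2, 0.1, -2.8]
grip_width: 0.59
```

Run:
```python
from h import *
shot("wrist","w37");shot("side","sd37")
go([500.2,-17.2,108],np.radians(2))
```

```text
t 24.57 pos [ 522.3 -329.2  111.7] row [-0.001, -0.001, 0.094] [31.23, 1.81, 0.4] dist 31.3 grip 0.587 F [-0.3  0.5 -3.4] j [-0.75  0.59  1.31 -0.    1.25 -0.88]
```

View pics/w37.png

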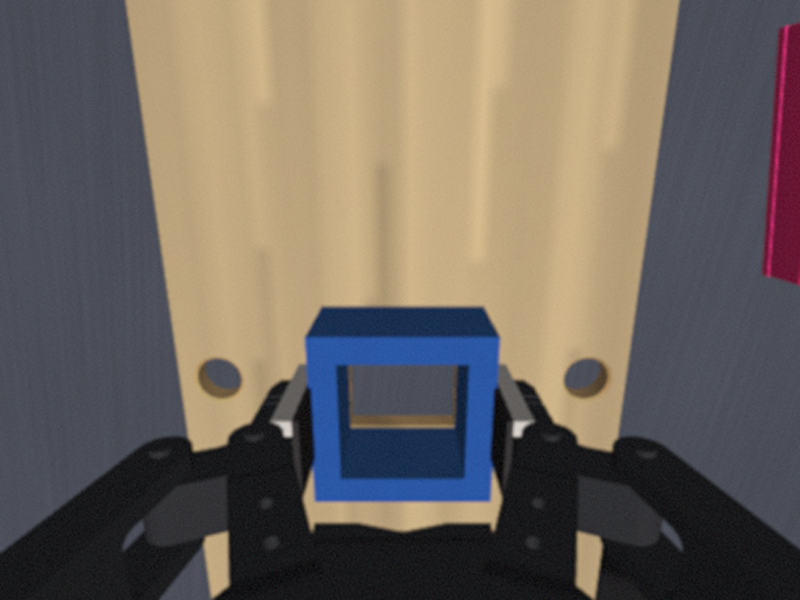

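View pics/sd37.png

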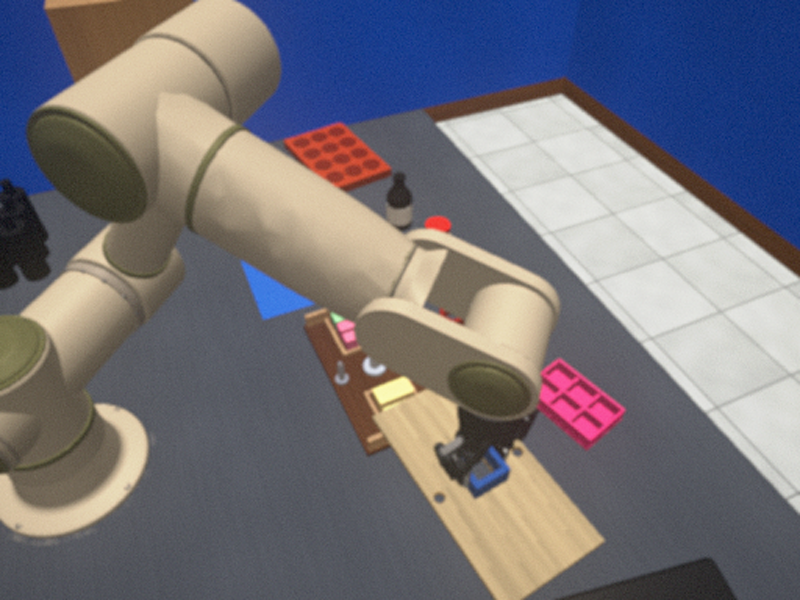

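Run:
```python
from h import *
c=load("w37");k=.64;P,R,s=pose()
H=[onz(c,u*k,v*k,P[2]+31) for u,v in [(219.5,377),(586,377)]]
for h in H: print(h.round(1),R.inv().apply(h-P).round(1))
print(R.inv().apply(np.mean(H,0)-P).round(1),np.linalg.norm(H[1]-H[0]))
```

```text
[ 461.5 -339.2  142.7] [ -2.1 -61.6 -30.9]
[ 587.4 -323.1  142.7] [ -2.2  65.3 -31.1]
[ -2.1   1.8 -31. ] 126.90910862160733
```

move_arm:
  series:
    - [0,0,0.01,2.5,0.2,0,0.4]
    - [0,0,0.02,6,0.4,0,0.4]
    - [0,0,0.03,9.5,0.6,0,0.4]
    - [0,0,0.04,13,0.8,0,0.4]
    - [0,0,0.05,16.5,1,0,0.4]

```text
time_s: 24.98
eef_pos: [509.9, -162.4, 110.5]
ee_rot: [-0.002, 0.679, 0.734, -0.0]
force: [0.7, 0.7, -3.1]
grip_width: 0.591
```

Run:
```python
from h import *
go([500.2,-17.2,108],np.radians(2))
```

```text
t 24.98 pos [ 509.9 -162.4  110.5] row [-0.003, -0.002, 0.043] [14.55, 0.16, 0.29] dist 14.6 grip 0.591 F [ 0.7  0.7 -3.1] j [-0.53  0.42  1.58  0.    1.15 -0.61]
```

move_arm:
  series:
    - [0,0,0.01,3.5,0.05,0,0.4]
    - [0,0,0.02,7,0.1,0,0.4]
    - [0,0,0.03,10.5,0.1,0,0.4]
    - [0,0,0.043,13.5,0.15,0,0.4]
    - [0,0,0.043,14.5,0.15,0.1,0.4]

```text
time_s: 25.4
eef_pos: [498.8, -14.0, 109.0]
ee_rot: [-0.003, 0.694, 0.72, -0.001]
force: [-0.4, 0.2, -3.0]
grip_width: 0.588
```

move_arm:
  series:
    - [0,0,0,0,0,0,0.4]
    - [0,0,0,0,0,0,0.4]

```text
time_s: 25.57
eef_pos: [498.3, -13.8, 108.2]
ee_rot: [-0.004, 0.693, 0.72, -0.001]
force: [1.0, -0.1, -3.4]
grip_width: 0.591
```

Run:
```python
from h import *
shot("wrist","w38")
go([500.2,-17.2,108],np.radians(2))
```

```text
t 25.62 pos [498.6 -14.6 108.4] row [-0.006, -0.004, 0.002] [-0.26, 0.15, 0.04] dist 0.3 grip 0.588 F [ 1.2 -0.2 -3.5] j [-0.27  0.35  1.69  0.    1.11 -0.3 ]
```

View pics/w38.png

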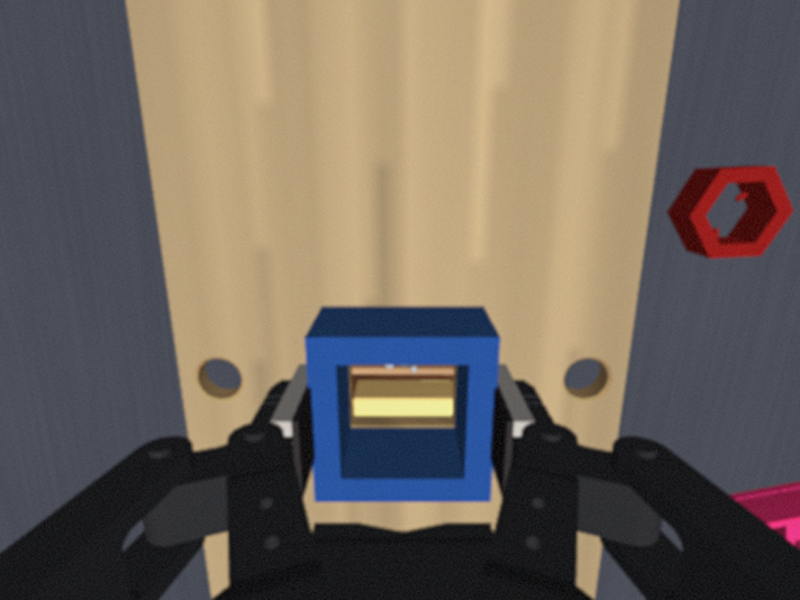

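Run:
```python
from h import *
c=load("w38");k=.64;P,R,s=pose()
for zz in (55,59,62):
  for name,Q in [("out",[(306,337),(498,337),(490,500),(315,500)]),("in",[(336,365),(467,365),(465,478),(341,478)])]:
    X=np.array([R.inv().apply(onz(c,u*k,v*k,P[2]+zz)-P) for u,v in Q])
    print(zz,name,X[:,:2].round(1).tolist(),X.mean(0).round(1),"w",(X[1]-X[0])[1].round(1),"h",(X[0]-X[3])[0].round(1))
print("stud",proj(c,[500.2,-17.2,105])/k,"pins",proj(c,[438.2,-19.4,60])/k,proj(c,[562.2,-15,60])/k)
```

```text
55 out [[25.1, -26.3], [25.3, 26.7], [-27.9, 27.3], [-28.3, -26.4]] [ -1.5   0.3 -55. ] w 53.0 h 53.3
55 in [[16.7, -18.3], [16.9, 18.5], [-20.1, 19.3], [-20.4, -18.1]] [ -1.7   0.3 -55. ] w 36.8 h 37.1
59 out [[26.6, -25.4], [26.8, 25.8], [-24.7, 26.4], [-25.0, -25.5]] [  0.9   0.3 -59. ] w 51.3 h 51.6
59 in [[18.5, -17.7], [18.7, 17.9], [-17.1, 18.7], [-17.4, -17.6]] [  0.7   0.3 -59. ] w 35.6 h 35.9
62 out [[27.7, -24.8], [27.9, 25.2], [-22.3, 25.7], [-22.6, -24.9]] [  2.7   0.3 -62. ] w 50.0 h 50.3
62 in [[19.9, -17.3], [20.0, 17.4], [-14.9, 18.2], [-15.1, -17.1]] [  2.5   0.3 -62. ] w 34.7 h 35.0
stud [404.97017189 349.50835655] pins [280.75058595 314.59746389] [529.54546674 315.80611348]
```

move_arm:
  series:
    - [-0.005,-0.003,0.001,-0.26,0.15,0.5,0.4]
    - [-0.005,-0.003,0.001,-0.26,0.15,1.2,0.4]
    - [-0.005,-0.003,0.001,-0.26,0.15,1.5,0.4]
    - [-0.005,-0.003,0.001,-0.26,0.15,1.5,0.4]
    - [-0.005,-0.003,0.001,-0.26,0.15,1.5,0.4]

```text
time_s: 26.03
eef_pos: [500.0, -17.5, 93.1]
ee_rot: [-0.001, 0.694, 0.719, -0.0]
force: [-0.5, -0.2, -1.9]
grip_width: 0.588
```

Run:
```python
from h import *
shot("wrist","w39");shot("scene","s39",(180,100,400,265));shot("side","sd39",(150,140,370,305))
go([500.2,-17.2,60],np.radians(2))
```

```text
t 26.18 pos [500.3 -17.3  93.6] row [-0.001, -0.001, 0.001] [0.0, -0.0, 3.36] dist 3.4 grip 0.587 F [-0.2 -0.6 -3.2] j [-0.27  0.37  1.71  0.    1.07 -0.31]
```

View pics/w39.png

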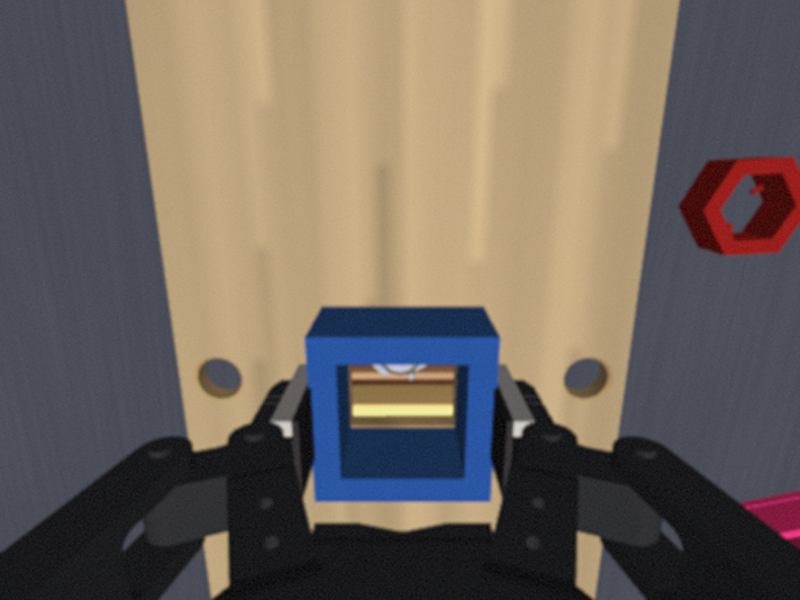

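View pics/s39.png

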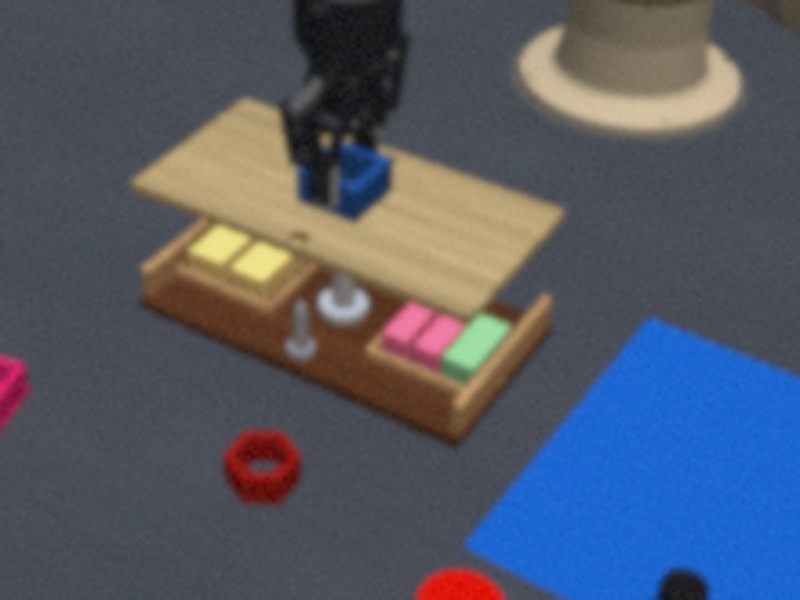

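View pics/sd39.png

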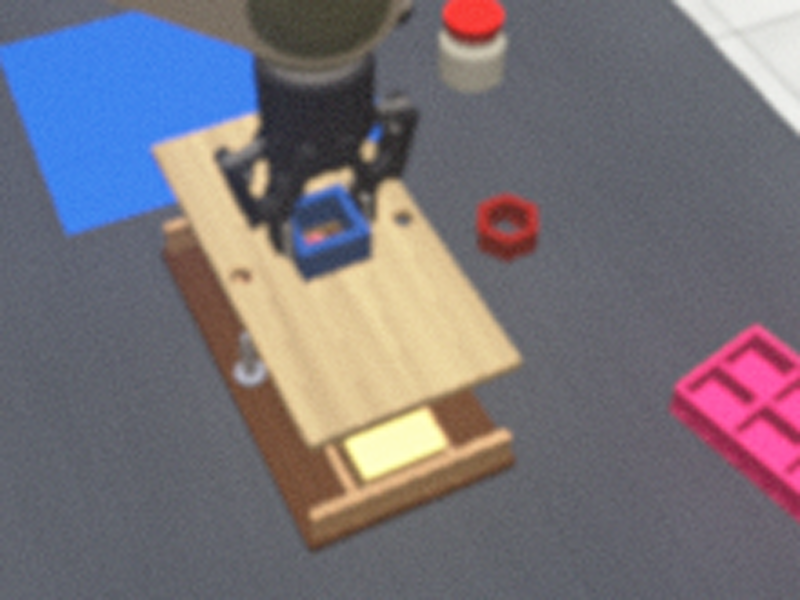

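move_arm:
  series:
    - [0,0,0,0,0,0.7,0.4]
    - [0,0,0,0,0,1.4,0.4]
    - [0,0,0,0,0,1.9,0.4]
    - [0,0,0,0,0,1.9,0.4]

```text
time_s: 26.52
eef_pos: [499.4, -17.0, 73.1]
ee_rot: [-0.002, 0.694, 0.72, -0.001]
force: [0.4, 0.6, -3.0]
grip_width: 0.589
```

Run:
```python
from h import *
shot("wrist","w40")
go([500.2,-17.2,60],np.radians(2))
```

```text
t 26.57 pos [499.8 -17.1  73.8] row [-0.003, -0.001, 0.001] [-0.01, 0.05, 1.38] dist 1.4 grip 0.59 F [ 0.  -0.1 -3.2] j [-0.27  0.4   1.73  0.    1.02 -0.31]
```

View pics/w40.png

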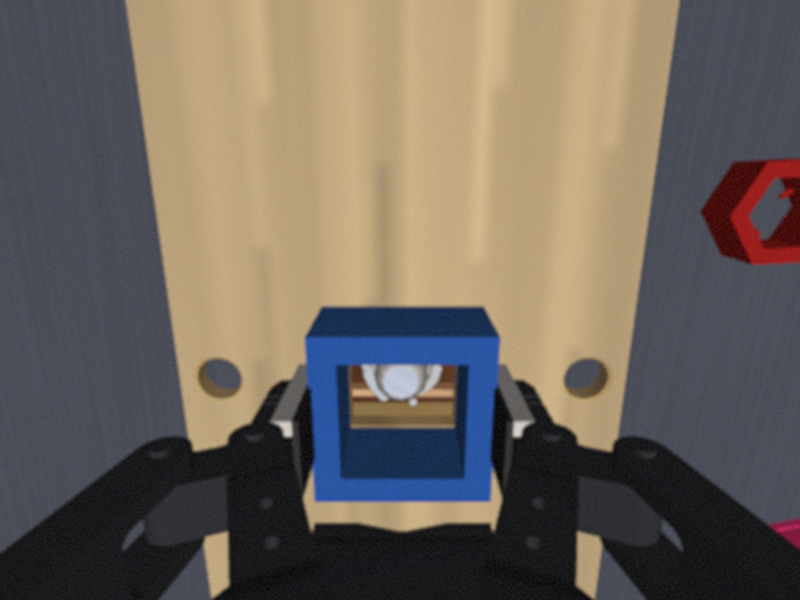

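Run:
```python
from h import *
c=load("w40");P,R,s=pose();k=.64
for z in(-29,-31.2,-33): print((proj(c,P+R.apply([0,0,z]))/k).round(0))
print(onz(c,401*k,380*k,105),P)
```

```text
[401. 377.]
[401. 380.]
[401. 383.]
[499.75938615 -17.08918263 105.        ] [499.78131503 -17.09263198  73.81474271]
```

move_arm:
  series:
    - [0,0,0,0,0,0.8,0.4]
    - [0,0,0,0,0,1.6,0.4]
    - [0,0,0,0,0,2.4,0.4]
    - [0,0,0,0,0,2.8,0.4]
    - [0,0,0,0,0,2.8,0.4]

```text
time_s: 26.98
eef_pos: [499.0, -16.9, 44.5]
ee_rot: [-0.002, 0.694, 0.72, -0.001]
force: [-0.2, -0.3, -3.7]
grip_width: 0.588
```

Run:
```python
from h import *
shot("wrist","w41");shot("scene","s41",(180,100,400,265))
go([499.8,-17.1,18],np.radians(2))
```

```text
t 27.08 pos [499.8 -17.1  45.7] row [-0.003, -0.001, 0.001] [-0.01, 0.01, 2.77] dist 2.8 grip 0.586 F [ 0.3  0.3 -2.8] j [-0.27  0.44  1.75  0.    0.96 -0.31]
```

View pics/w41.png

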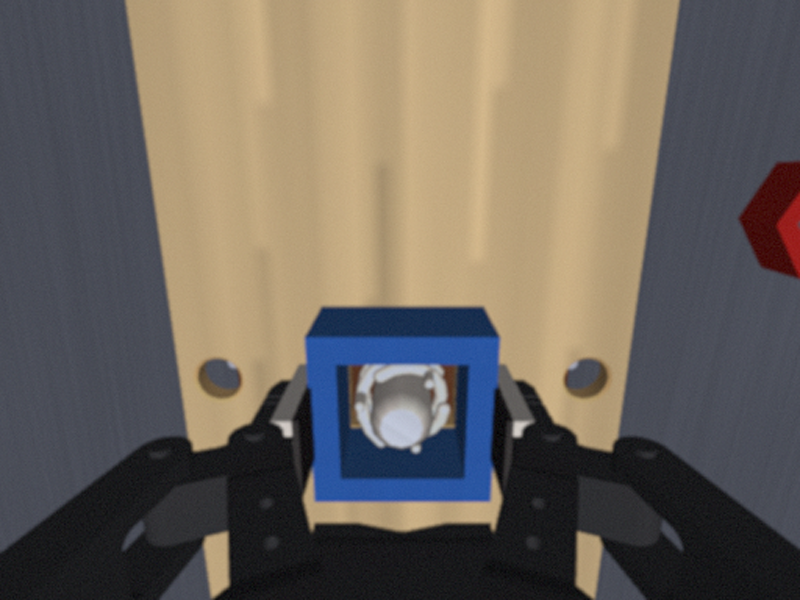

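View pics/s41.png

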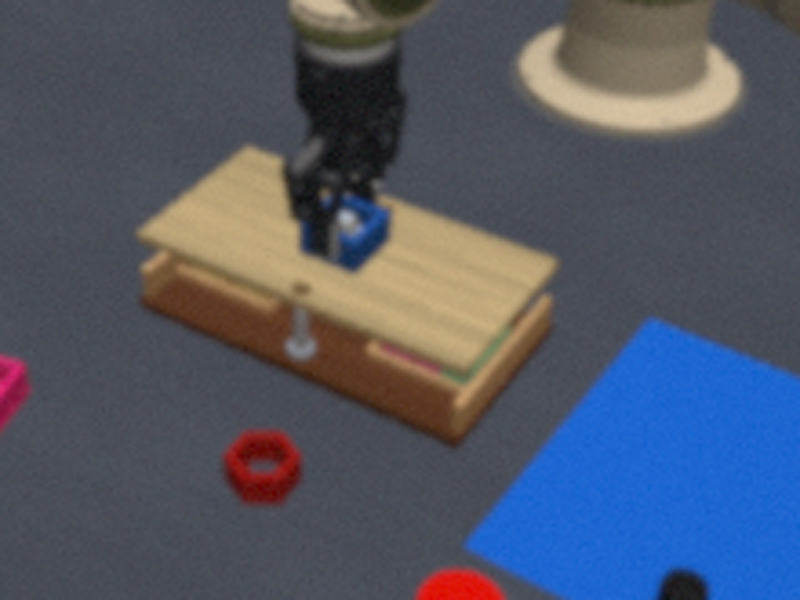

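Run:
```python
from h import *
c=load("w41");P,R,s=pose();k=.64
for y in(-62,62): print((proj(c,P+R.apply([0,y,60-P[2]])*[1,1,1]*1 if False else P+R.apply([0,y,-(60-P[2])]))/k).round(0))
f=c["frame"][215:275,110:400,::-1]; cv2.imwrite("pics/w41c.png",cv2.resize(f,None,fx=2.75,fy=2.75*1,interpolation=cv2.INTER_CUBIC))
```

```text
[235. 360.]
[570. 361.]
```

View pics/w41c.png

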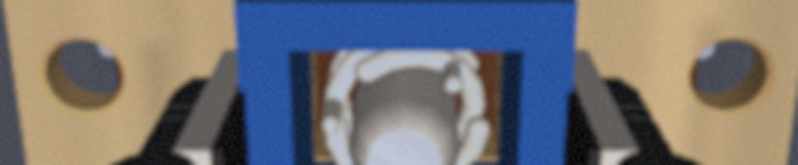

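move_arm:
  series:
    - [0,0,0,0,0,0.4,0.4]
    - [0,0,0,0,0,0.8,0.4]
    - [0,0,0,0,0,1.1,0.4]
    - [0,0,0,0,0,1.1,0.4]

```text
time_s: 27.42
eef_pos: [499.3, -17.0, 34.0]
ee_rot: [-0.002, 0.694, 0.72, -0.001]
force: [-0.5, -0.3, -2.6]
grip_width: 0.589
```

Run:
```python
from h import *
shot("wrist","w42")
go([499.8,-17.1,18],np.radians(2))
f=load("w42")["frame"][215:275,110:400,::-1]; cv2.imwrite("pics/w42c.png",cv2.resize(f,None,fx=2.75,fy=2.75*1,interpolation=cv2.INTER_CUBIC))
```

```text
t 27.47 pos [499.5 -17.   34.4] row [-0.003, -0.002, 0.001] [-0.01, 0.04, 1.64] dist 1.6 grip 0.59 F [-0.8 -0.2 -2.5] j [-0.27  0.45  1.76  0.    0.93 -0.31]
```

View pics/w42c.png

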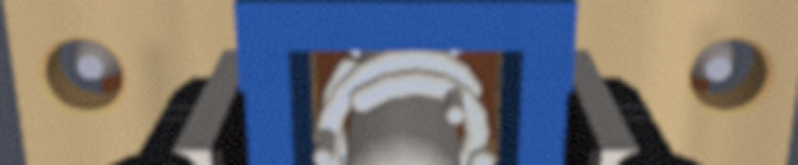

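move_arm:
  series:
    - [0,0,0,0,0,0.3,0.4]
    - [0,0,0,0,0,0.6,0.4]
    - [0,0,0,0,0,0.8,0.4]
    - [0,0,0,0,0,0.8,0.4]

```text
time_s: 27.8
eef_pos: [499.2, -16.9, 25.9]
ee_rot: [-0.002, 0.694, 0.72, -0.001]
force: [-0.3, 0.5, -3.9]
grip_width: 0.588
```

Run:
```python
from h import *
shot("wrist","w43")
go([499.8,-17.1,18],np.radians(2))
f=load("w43")["frame"][215:275,110:400,::-1]; cv2.imwrite("pics/w43c.png",cv2.resize(f,None,fx=2.75,fy=2.75*1,interpolation=cv2.INTER_CUBIC))
```

```text
t 27.85 pos [499.3 -17.   26.1] row [-0.004, -0.002, 0.001] [-0.02, 0.05, 0.81] dist 0.8 grip 0.589 F [-0.1  0.  -3.6] j [-0.27  0.47  1.77  0.    0.91 -0.31]
```

View pics/w43c.png

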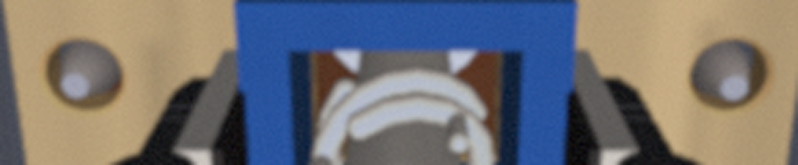

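move_arm:
  series:
    - [0,0,0,0,0,0.3,0.4]
    - [0,0,0,0,0,0.5,0.4]
    - [0,0,0,0,0,0.7,0.4]
    - [0,0,0,0,0,0.75,0.4]

```text
time_s: 28.18
eef_pos: [499.1, -16.9, 18.3]
ee_rot: [-0.002, 0.694, 0.72, -0.001]
force: [0.3, 0.5, -2.0]
grip_width: 0.587
```

move_arm:
  series:
    - [0,0,0,0,0,0.1,0.4]
    - [0,0,0,0,0,0.2,0.4]

```text
time_s: 28.35
eef_pos: [499.2, -16.9, 16.8]
ee_rot: [-0.002, 0.694, 0.72, -0.001]
force: [-10.1, 1.3, 17.3]
grip_width: 0.588
```

move_arm:
  series:
    - [0,0,0,0,0,0,0.7]
    - [0,0,0,0,0,0,0.7]
    - [0,0,0,0,0,-2,0.7]
    - [0,0,0,0,0,-6,0.7]
    - [0,0,0,0,0,-10,0.8]

```text
time_s: 28.77
eef_pos: [498.9, -16.9, 117.6]
ee_rot: [-0.003, 0.694, 0.72, -0.001]
force: [0.9, -0.1, 0.4]
grip_width: 0.798
```

Run:
```python
from h import *
shot("wrist","w44");shot("scene","s44",(180,100,400,265));shot("side","sd44",(150,140,370,305))
go([680,0,120],np.radians(2))
```

```text
t 28.92 pos [501.3 -17.5 119.7] row [0.002, 0.0, 0.001] [1.1, 17.92, 0.0] dist 18.0 grip 0.8 F [-0.2  0.1 -0.3] j [-0.27  0.34  1.68  0.    1.13 -0.31]
```

View pics/w44.png

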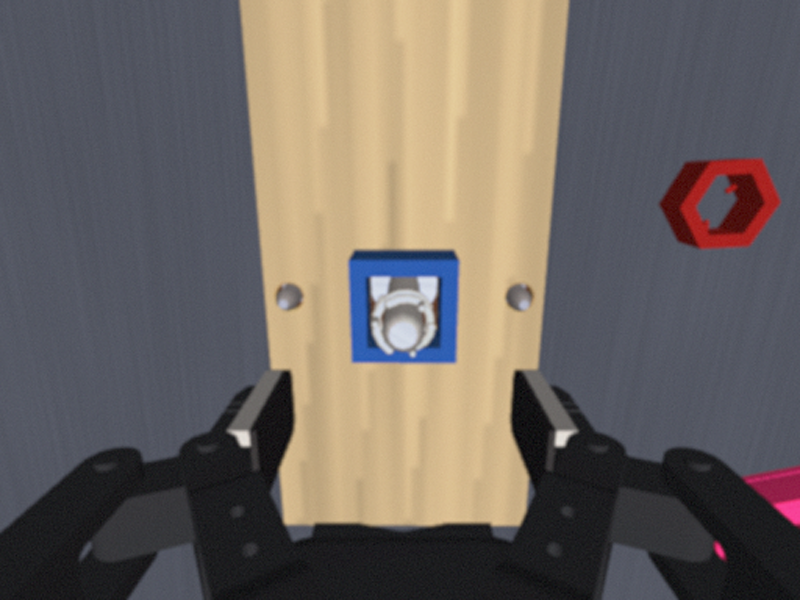

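View pics/s44.png

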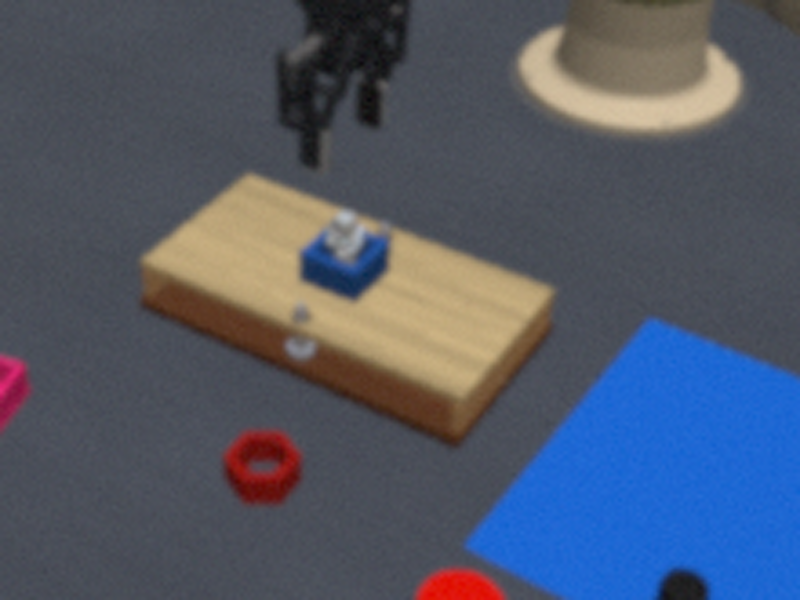

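View pics/sd44.png

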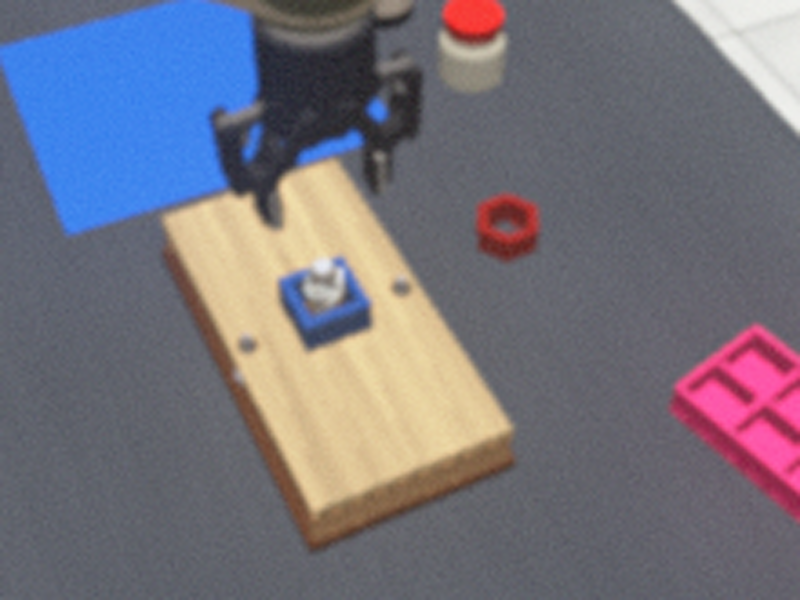

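move_arm:
  series:
    - [0,0,0,0.5,3.5,0,1]
    - [0,0,0,1,7,0,1]
    - [0,0,0,1.5,10.5,0,1]
    - [0,0,0,2,14,0.5,1]
    - [0,0,0,2,16.5,1.5,1]

```text
time_s: 29.33
eef_pos: [667.6, 9.5, 104.1]
ee_rot: [0.001, 0.694, 0.72, 0.001]
force: [-0.4, -0.8, -0.1]
grip_width: 1.0
```

move_arm:
  series:
    - [0,0,0,0,0,0,1]

```text
time_s: 29.42
eef_pos: [669.0, 9.9, 99.5]
ee_rot: [-0.001, 0.694, 0.72, -0.0]
force: [-0.9, -0.4, -0.1]
grip_width: 1.002
```

Run:
```python
from h import *
shot("wrist","w45")
go([675,35,60],np.radians(2))
```

```text
t 29.47 pos [667.7  10.  100.3] row [-0.002, -0.001, 0.003] [2.47, 0.83, 4.03] dist 4.8 grip 1.001 F [-0.4  0.1  0.3] j [-0.16  0.71  1.13  0.    1.3  -0.2 ]
```

View pics/w45.png

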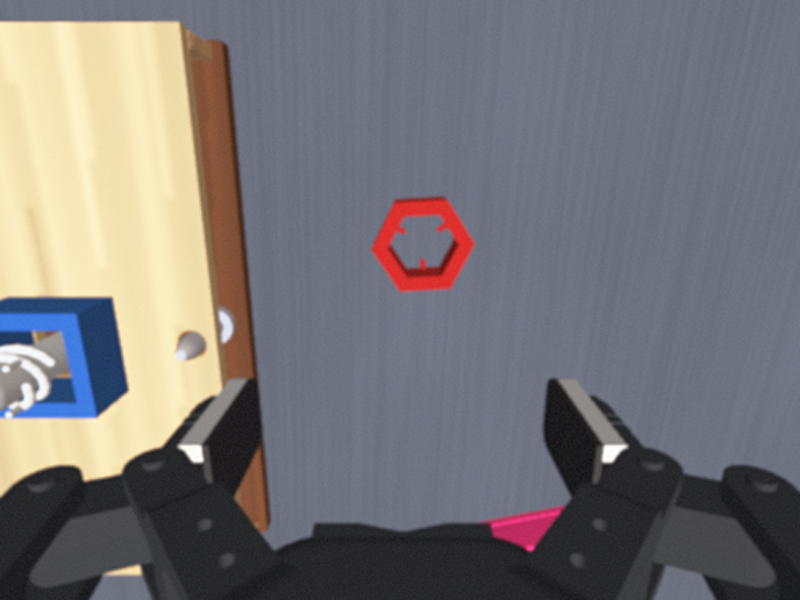

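Run:
```python
from h import *
c=load("w45");k=.64
V=np.array([onz(c,u*k,v*k,24) for u,v in [(373,247),(396,201),(446,199),(473,243),(449,289),(400,291)]])
C=V.mean(0);print(C.round(1));print("ang",[np.degrees(np.arctan2(*(v-C)[1::-1])).round(1) for v in V],"r",[np.linalg.norm(v-C).round(1) for v in V],"exp r",48/np.sqrt(3))
for u,v in [(422,263),(402,231),(443,226)]:
    p=onz(c,u*k,v*k,5.5);print(p.round(1),np.degrees(np.arctan2(*(p-C)[1::-1])).round(1),np.linalg.norm((p-C)[:2]).round(1))
```

```text
[679.8  36.8  24. ]
ang [np.float64(-176.4), np.float64(123.4), np.float64(66.6), np.float64(5.4), np.float64(-56.4), np.float64(-113.9)] r [np.float64(26.7), np.float64(27.6), np.float64(27.3), np.float64(26.8), np.float64(28.1), np.float64(28.0)] exp r 27.71281292110204
[680.7  23.4   5.5] -85.9 13.4
[668.4  41.6   5.5] 157.1 12.3
[691.6  45.3   5.5] 35.8 14.6
```

Run:
```python
from h import *
go([679.8,36.8,60],np.radians(34.8))
```

```text
t 29.47 pos [667.7  10.  100.3] row [-0.001, -0.001, -0.57] [2.63, 1.31, 4.03] dist 5.0 grip 1.001 F [-0.4  0.1  0.3] j [-0.16  0.71  1.13  0.    1.3  -0.2 ]
```

move_arm:
  series:
    - [0,0,-0.12,0.5,0.3,1,1]
    - [0,0,-0.24,1,0.6,2,1]
    - [0,0,-0.36,1.5,0.9,3,1]
    - [0,0,-0.48,2.2,1.2,4,1]
    - [0,0,-0.57,2.6,1.3,4,1]

```text
time_s: 29.88
eef_pos: [677.8, 37.0, 57.8]
ee_rot: [-0.003, 0.461, 0.888, -0.001]
force: [-0.6, 0.6, 0.3]
grip_width: 1.0
```

move_arm:
  series:
    - [0,0,0,0,0,0,1]
    - [0,0,0,0,0,0,1]

```text
time_s: 30.05
eef_pos: [676.7, 37.0, 57.3]
ee_rot: [-0.004, 0.462, 0.887, -0.001]
force: [0.0, -0.1, -0.2]
grip_width: 1.001
```

Run:
```python
from h import *
shot("wrist","w46")
go([679.8,36.8,-32],np.radians(34.8))
```

```text
t 30.1 pos [677.1  36.8  57.8] row [-0.005, -0.005, 0.003] [-0.2, 0.26, 8.97] dist 9.0 grip 1.0 F [ 0.1 -0.7 -0.2] j [-0.12  0.77  1.13  0.    1.25 -0.73]
```

View pics/w46.png

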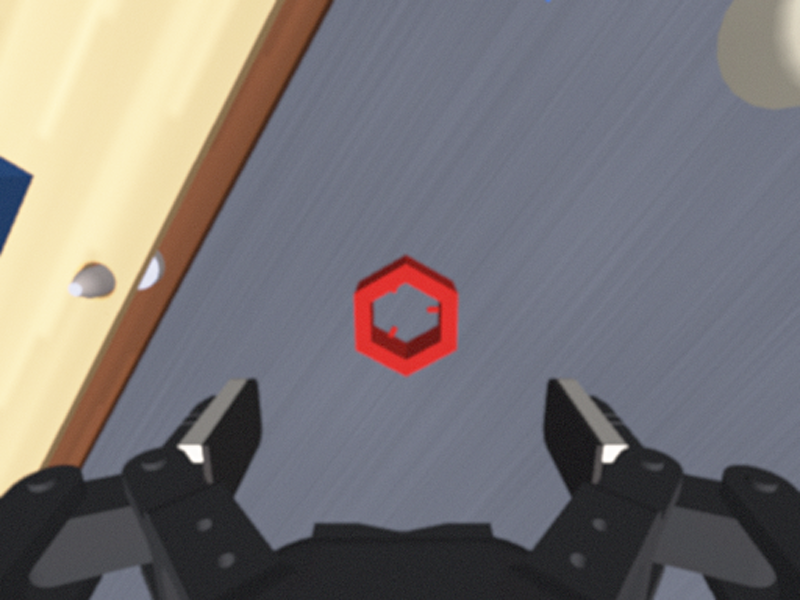

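Run:
```python
from h import *
c=load("w46");k=.64
V=np.array([onz(c,u*k,v*k,24) for u,v in [(355.5,292),(406,264),(458,292),(457.5,348),(406.5,375),(357,350)]])
C=V.mean(0);print(C.round(1));print("ang",[(np.degrees(np.arctan2(*(v-C)[1::-1]))%60).round(1) for v in V],"r",[np.linalg.norm(v-C).round(1) for v in V])
go([*C[:2],-32],np.radians(34.8))
```

```text
[680.   37.1  24. ]
ang [np.float64(4.2), np.float64(5.9), np.float64(6.1), np.float64(6.0), np.float64(5.0), np.float64(6.7)] r [np.float64(27.5), np.float64(27.3), np.float64(27.5), np.float64(27.7), np.float64(27.5), np.float64(27.8)]
t 30.1 pos [677.1  36.8  57.8] row [-0.005, -0.005, 0.003] [-0.18, 0.3, 8.97] dist 9.0 grip 1.0 F [ 0.1 -0.7 -0.2] j [-0.12  0.77  1.13  0.    1.25 -0.73]
```

move_arm:
  series:
    - [-0.004,-0.004,-0.008,-0.18,0.3,2.5,1]
    - [-0.004,-0.004,-0.008,-0.18,0.3,5,1]
    - [-0.004,-0.004,-0.008,-0.18,0.3,7.5,1]
    - [-0.004,-0.004,-0.008,-0.18,0.3,8.7,1]
    - [-0.004,-0.004,-0.008,-0.18,0.3,8.9,1]

```text
time_s: 30.52
eef_pos: [678.4, 36.9, -33.6]
ee_rot: [-0.003, 0.459, 0.888, -0.001]
force: [-0.3, 0.2, 0.0]
grip_width: 0.999
```

Run:
```python
from h import *
shot("wrist","w47")
go([680,37.1,-32],np.radians(35.4))
```

```text
t 30.57 pos [679.4  36.9 -32. ] row [-0.002, -0.002, -0.001] [-0.02, 0.06, 0.0] dist 0.1 grip 1.0 F [-0.3  0.5  0.5] j [-0.12  0.88  1.18  0.    1.08 -0.73]
```

View pics/w47.png

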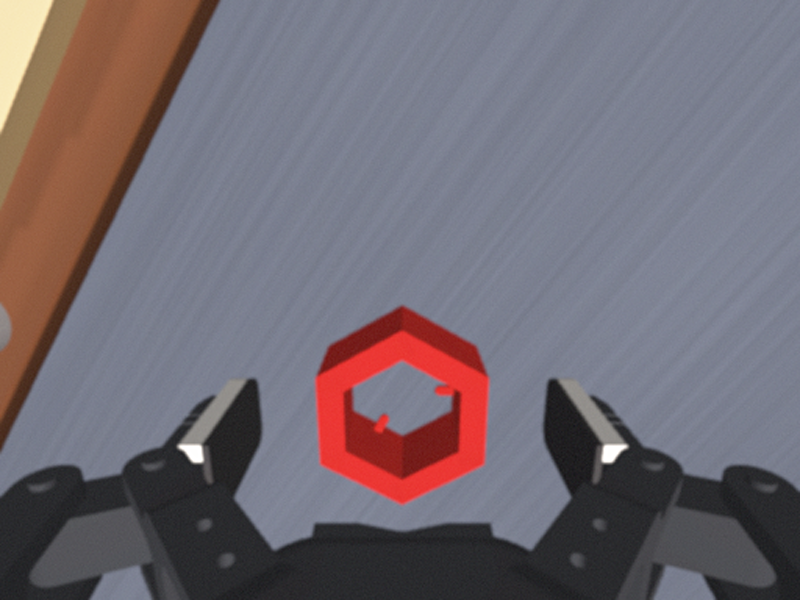

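move_arm:
  series:
    - [0,0,0,0,0,0,0.4]
    - [0,0,0,0,0,0,0.4]
    - [0,0,0,0,0,0,0.4]
    - [0,0,0,0,0,0,0.4]
    - [0,0,0,0,0,0,0.4]
  grip_force: 40

```text
time_s: 30.98
eef_pos: [680.3, 36.8, -30.3]
ee_rot: [-0.0, 0.459, 0.888, 0.0]
force: [-0.4, 0.1, 5.8]
grip_width: 0.552
```

Run:
```python
from h import *
shot("wrist","w48")
go([680,37.1,120],np.radians(35.4))
```

```text
t 31.03 pos [680.3  36.8 -30.3] row [-0.0, -0.001, -0.001] [0.05, -0.01, -15.03] dist 15.0 grip 0.55 F [-1.4  0.8  7.5] j [-0.12  0.88  1.18  0.    1.09 -0.73]
```

View pics/w48.png

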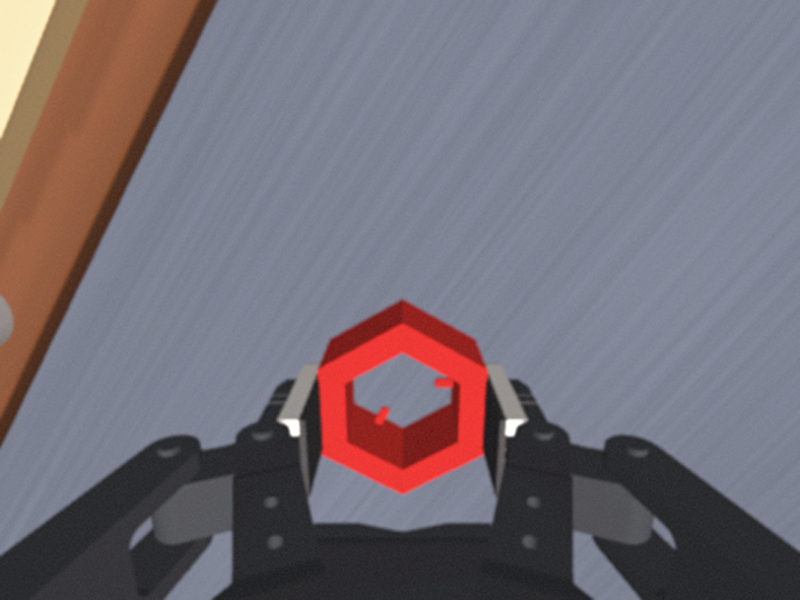

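move_arm:
  series:
    - [0,0,0,0,0,-3,0.4]
    - [0,0,0,0,0,-7,0.4]
    - [0,0,0,0,0,-11,0.4]
    - [0,0,0,0,0,-14,0.4]
    - [0,0,0,0,0,-14,0.4]

```text
time_s: 31.45
eef_pos: [683.4, 36.5, 117.9]
ee_rot: [0.006, 0.459, 0.888, 0.002]
force: [1.5, -0.5, 0.5]
grip_width: 0.55
```

Run:
```python
from h import *
go([499.8,-17.1,110],np.radians(-14))
c=shot("wrist","w49");k=.64
P,R,s=pose()
for u,v in [(402,408)]:
  print(R.inv().apply(onz(c,u*k,v*k,P[2]+54.3)-P))
```

```text
t 31.45 pos [683.4  36.5 117.9] row [0.012, 0.003, 0.861] [6.26, -18.08, 0.57] dist 19.1 grip 0.55 F [ 1.5 -0.5  0.5] j [-0.12  0.72  1.06  0.    1.35 -0.73]
[ -1.29486275   1.48871413 -54.2875434 ]
```

View pics/w49.png

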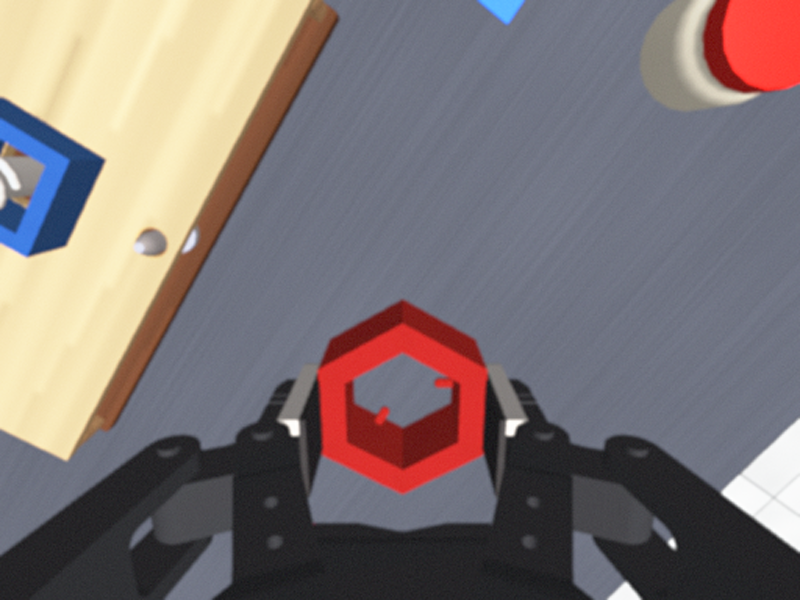

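move_arm:
  series:
    - [0,0,0.12,0.9,-2.6,0,0.4]
    - [0,0,0.24,1.8,-5.2,0,0.4]
    - [0,0,0.36,2.7,-7.8,0,0.4]
    - [0,0,0.48,3.6,-10.4,0,0.4]
    - [0,0,0.6,4.5,-13,0,0.4]

```text
time_s: 31.92
eef_pos: [547.8, -1.9, 111.5]
ee_rot: [0.002, 0.703, 0.711, 0.002]
force: [0.1, -0.2, -1.2]
grip_width: 0.554
```

Run:
```python
from h import *
go([499.8,-17.1,100],np.radians(-14))
```

```text
t 31.92 pos [547.8  -1.9 111.5] row [0.005, -0.001, 0.255] [-1.46, -4.82, 1.13] dist 5.2 grip 0.554 F [ 0.1 -0.2 -1.2] j [-0.22  0.44  1.55  0.    1.15 -0.23]
```

move_arm:
  series:
    - [0.004,0,0.12,-0.6,-2.2,0,0.4]
    - [0.004,0,0.24,-1.2,-4,0,0.4]
    - [0.004,0,0.255,-1.46,-4.8,0,0.4]
    - [0.004,0,0.255,-1.46,-4.8,0.6,0.4]
    - [0.004,0,0.255,-1.46,-4.8,1,0.4]

```text
time_s: 32.33
eef_pos: [500.3, -17.0, 100.5]
ee_rot: [-0.0, 0.787, 0.617, 0.0]
force: [-0.3, -0.2, -1.0]
grip_width: 0.549
```

move_arm:
  series:
    - [0,0,0,0,0,0,0.4]
    - [0,0,0,0,0,0,0.4]

```text
time_s: 32.5
eef_pos: [500.8, -16.8, 99.7]
ee_rot: [-0.001, 0.786, 0.618, 0.0]
force: [0.2, -0.7, -0.8]
grip_width: 0.554
```

Run:
```python
from h import *
go([499.8,-17.1,85],np.radians(-14))
c=shot("wrist","w50");k=.64
P,R,s=pose()
print(R.inv().apply(onz(c,402*k,408*k,P[2]+54.3)-P))
print(proj(c,[499.8,-17.1,105])/k)
```

```text
t 32.5 pos [500.8 -16.8  99.7] row [-0.001, -0.001, 0.006] [-0.06, -0.09, 1.47] dist 1.5 grip 0.554 F [ 0.2 -0.7 -0.8] j [-0.27  0.36  1.7   0.    1.08 -0.03]
[  2.2981101    0.433338   -54.29828465]
[398.40494012 351.1769372 ]
```

View pics/w50.png

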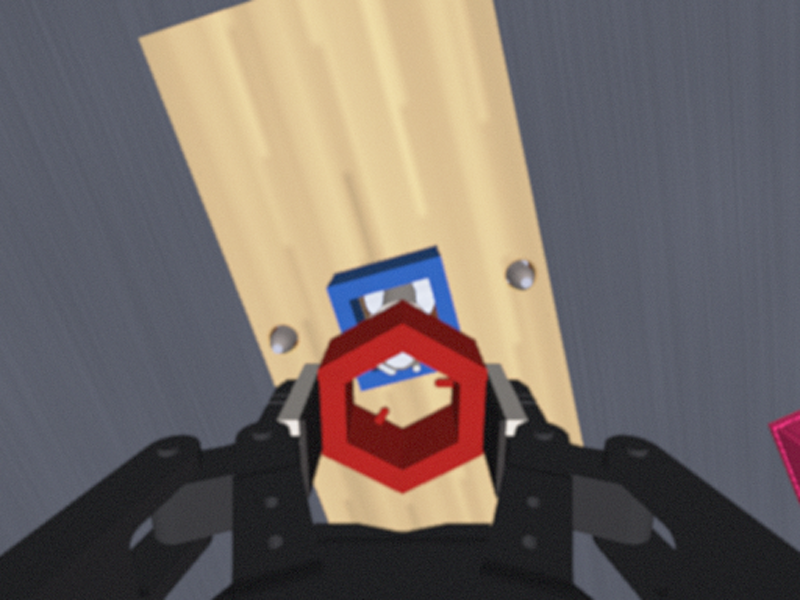

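Run:
```python
from h import *
c=load("w50");k=.64
P,R,s=pose()
for zz in (48,50,52,54.3,56):
  V=np.array([R.inv().apply(onz(c,u*k,v*k,P[2]+zz)-P) for u,v in [(319.5,368),(402,323),(487,368),(484,454),(402,493.5),(322,452)]])
  print(zz,V.mean(0).round(1),"w",(V[2:4,1].mean()-V[[0,5],1].mean()).round(1),"h",(V[1,0]-V[4,0]).round(1))
f=c["frame"][190:330,190:330,::-1]; cv2.imwrite("pics/w50c.png",cv2.resize(f,None,fx=4.2,fy=4.2,interpolation=cv2.INTER_CUBIC))
```

```text
48 [ -2.6   0.7 -48. ] w 50.3 h 58.2
50 [ -1.5   0.7 -50. ] w 49.5 h 57.3
52 [ -0.4   0.7 -52. ] w 48.7 h 56.4
54.3 [  1.    0.7 -54.3] w 47.8 h 55.4
56 [  1.9   0.7 -56. ] w 47.2 h 54.6
```

View pics/w50c.png

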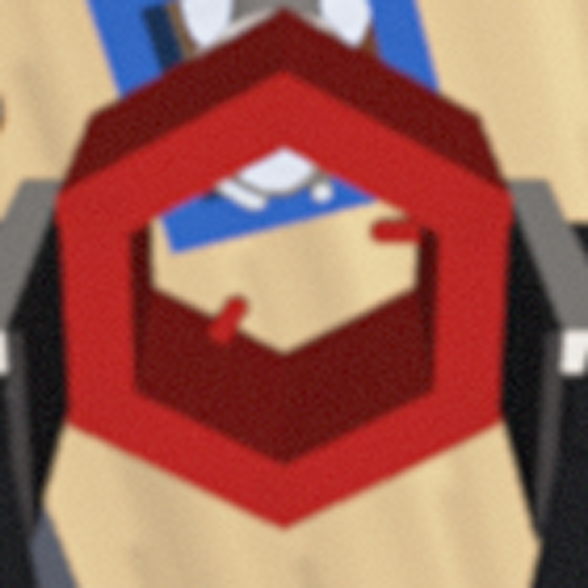

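Run:
```python
from h import *
go([499.2,-17.6,76],np.radians(-14))
```

```text
t 32.55 pos [500.8 -16.8 100. ] row [-0.0, -0.001, 0.005] [-0.12, -0.14, 2.4] dist 2.4 grip 0.55 F [ 0.3  0.3 -0.3] j [-0.27  0.36  1.7   0.    1.08 -0.03]
```

move_arm:
  series:
    - [0,0,0,-0.12,-0.14,0.8,0.4]
    - [0,0,0,-0.12,-0.14,1.6,0.4]
    - [0,0,0,-0.12,-0.14,2.2,0.4]
    - [0,0,0,-0.12,-0.14,2.4,0.4]
    - [0,0,0,-0.12,-0.14,2.4,0.4]

```text
time_s: 32.97
eef_pos: [498.8, -17.5, 75.2]
ee_rot: [-0.001, 0.786, 0.618, -0.0]
force: [0.5, -0.1, -0.5]
grip_width: 0.555
```

Run:
```python
from h import *
c=shot("wrist","w51")
go([499.2,-17.6,66],np.radians(-14))
f=c["frame"][190:330,190:330,::-1]; cv2.imwrite("pics/w51c.png",cv2.resize(f,None,fx=4.2,fy=4.2,interpolation=cv2.INTER_CUBIC))
```

```text
t 33.02 pos [499.1 -17.6  75.7] row [-0.001, -0.001, 0.005] [-0.0, 0.01, 0.97] dist 1.0 grip 0.553 F [ 0.3  0.5 -0.3] j [-0.27  0.39  1.73  0.    1.02 -0.03]
```

View pics/w51c.png

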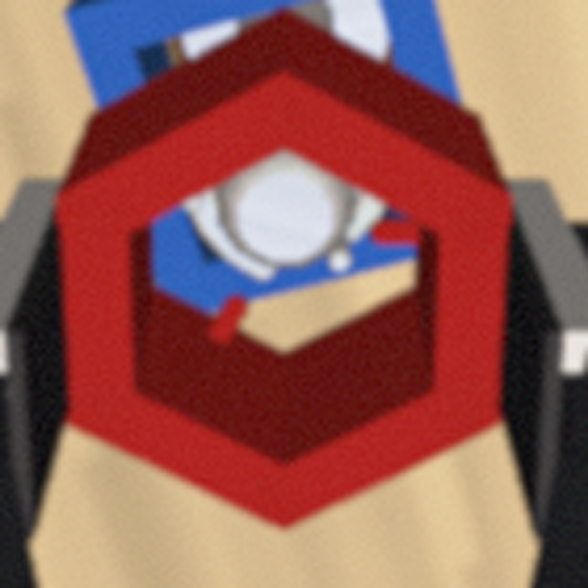

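Run:
```python
from h import *
c=load("w51");P,R,s=pose()
obs=[(190+372/4.2,190+232/4.2),(190+243/4.2,190+299/4.2)]
for zz in(-35.5,-36.5,-37.5):
  X=[R.inv().apply(onz(c,*o,P[2]-zz)-P) for o in obs]
  print(zz,[x[:2].round(1) for x in X])
# expected with center (a,b): pip1 (a, b+10) ; pip dirs: world angle yaw+0 ->tool y ; +120,+240 ccw from above
# ccw from above by t from tool y: dir = cos t*y + sin t*(-x?) 
y=R.apply([0,1,0]);x=R.apply([1,0,0]);print(y.round(2),x.round(2))
t=onz(c,190+286/4.2,190+215/4.2,105);print(t.round(1),R.inv().apply(t-P).round(1))
```

```text
-35.5 [array([ 1. , 11.1]), array([-8.2, -4.7])]
-36.5 [array([ 1.5, 11. ]), array([-7.6, -4.7])]
-37.5 [array([ 2., 11.]), array([-7. , -4.6])]
[ 0.97 -0.24 -0.  ] [0.24 0.97 0.  ]
[499.8 -17.5 105. ] [  0.2   0.6 -29.3]
```

move_arm:
  series:
    - [0,0,0,-0.06,0,0.3,0.4]
    - [0,0,0,-0.06,0,0.6,0.4]
    - [0,0,0,-0.06,0,0.9,0.4]
    - [0,0,0,-0.06,0,0.95,0.4]

```text
time_s: 33.35
eef_pos: [498.7, -18.1, 65.7]
ee_rot: [-0.001, 0.786, 0.618, -0.0]
force: [0.6, 1.0, -0.7]
grip_width: 0.551
```

Run:
```python
from h import *
c=shot("wrist","w52")
go([499.2,-17.6,66],np.radians(-14)); P,R,s=pose(); print(R.inv().apply(s["force"]),s["wrist_torque"].round(2))
f=c["frame"][190:330,190:330,::-1]; cv2.imwrite("pics/w52c.png",cv2.resize(f,None,fx=4.2,fy=4.2,interpolation=cv2.INTER_CUBIC))
```

```text
t 33.4 pos [498.8 -18.1  65.9] row [-0.001, -0.001, 0.005] [0.06, 0.03, -0.01] dist 0.1 grip 0.555 F [-0.4  0.6 -1.1] j [-0.27  0.4   1.74  0.    1.   -0.03]
[ 0.48846488 -0.53907455  1.07839045] [-0.04 -0.01 -0.02]
```

View pics/w52c.png

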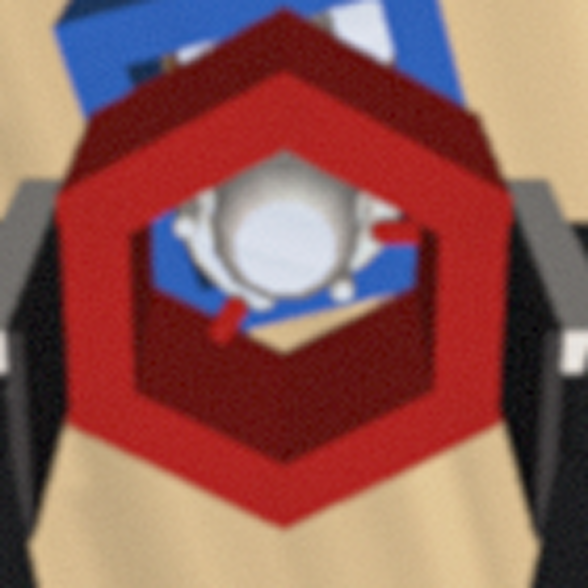

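move_arm:
  series:
    - [0,0,0,0,0,0.15,0.4]
    - [0,0,0,0,0,0.3,0.4]
    - [0,0,0,0,0,0.4,0.4]
    - [0,0,0,0,0,0.4,0.4]
  grip_force: 30

```text
time_s: 33.73
eef_pos: [498.8, -18.1, 61.9]
ee_rot: [-0.001, 0.786, 0.618, -0.0]
force: [-1.3, 0.3, 1.2]
grip_width: 0.549
```

Run:
```python
from h import *
c=shot("wrist","w53")
go([499.2,-17.6,60],np.radians(-14)); P,R,s=pose(); print(R.inv().apply(s["force"]),s["wrist_torque"].round(2))
f=c["frame"][190:330,190:330,::-1]; cv2.imwrite("pics/w53c.png",cv2.resize(f,None,fx=4.2,fy=4.2,interpolation=cv2.INTER_CUBIC))
```

```text
t 33.78 pos [498.9 -18.1  62. ] row [-0.001, -0.001, 0.005] [0.06, 0.02, 0.2] dist 0.2 grip 0.548 F [ 0.  -0.4  0.9] j [-0.27  0.41  1.74  0.    0.99 -0.03]
[-0.40084816  0.12880002 -0.93862813] [-0.01  0.06 -0.03]
```

View pics/w53c.png

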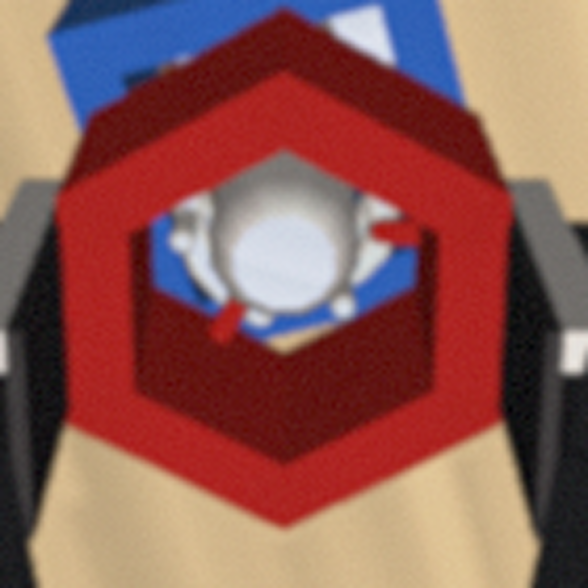

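```bash
cat >> h.py <<'E'
S=np.array([499.8,-17.1]); CT=(1.1,0.7)
def tgt(yd,z):
    a=np.radians(yd); return [*(S-CT[0]*np.array([-np.sin(a),np.cos(a)])-CT[1]*np.array([np.cos(a),np.sin(a)])),z]
def rows(seq,level=True):
    P,R0,s=pose()
    print("t",round(s["time_s"],2),"pos",P.round(1),"yaw",np.degrees(np.arctan2(*R0.apply([0,1,0])[1::-1])).round(1),"F",R0.inv().apply(s["force"]).round(1),"T",s["wrist_torque"].round(2),"grip",round(s["grip_width"],3),"j6",s["joints"][5].round(2))
    for yd,z in seq:
        rv=(R0.inv()*down(np.radians(yd))).as_rotvec(); sh=R0.inv().apply(np.array(tgt(yd,z))-P)/10
        print(yd,z,[*rv.round(3).tolist(),*sh.round(2).tolist()])
E
python3 - <<'E'
from h import *
rows([(-14,63.5),(-7,63.5),(0,63.5),(7,63.5),(14,63.5),(20,63.5),(26,63.5)])
E
```

```text
t 33.78 pos [498.9 -18.1  62. ] yaw -13.7 F [-0.4  0.1 -0.9] T [-0.01  0.06 -0.03] grip 0.548 j6 -0.03
-14 63.5 [-0.001, -0.001, 0.005, 0.01, -0.0, -0.15]
-7 63.5 [-0.001, -0.001, -0.117, 0.01, 0.01, -0.15]
0 63.5 [-0.001, -0.001, -0.239, 0.0, 0.02, -0.15]
7 63.5 [-0.001, -0.001, -0.361, -0.0, 0.04, -0.15]
14 63.5 [-0.001, -0.001, -0.484, -0.01, 0.06, -0.15]
20 63.5 [-0.001, -0.001, -0.588, -0.01, 0.07, -0.15]
26 63.5 [-0.001, -0.001, -0.693, -0.01, 0.08, -0.15]
```

move_arm:
  series:
    - [0,0,0,0,0,-0.15,0.4]
    - [0,0,-0.117,0.01,0.01,-0.15,0.4]
    - [0,0,-0.239,0,0.02,-0.15,0.4]
    - [0,0,-0.361,0,0.04,-0.15,0.4]
    - [0,0,-0.484,-0.01,0.06,-0.15,0.4]

```text
time_s: 34.2
eef_pos: [499.4, -18.4, 63.6]
ee_rot: [-0.001, 0.613, 0.79, 0.0]
force: [-0.9, -0.0, -0.5]
grip_width: 0.554
```

Run:
```python
from h import *
rows([(20,63.5),(26,63.5)])
```

```text
t 34.2 pos [499.4 -18.4  63.6] yaw 14.4 F [ 0.2 -0.8  0.5] T [ 0.02 -0.02 -0.03] grip 0.554 j6 -0.52
20 63.5 [-0.0, -0.001, -0.098, -0.0, 0.01, 0.01]
26 63.5 [-0.0, -0.001, -0.203, -0.01, 0.02, 0.01]
```

move_arm:
  series:
    - [0,0,-0.1,0,0.01,0,0.4]
    - [0,0,-0.203,-0.01,0.02,0,0.4]
    - [0,0,-0.203,-0.01,0.02,0.1,0.4]
    - [0,0,-0.203,-0.01,0.02,0.3,0.4]

```text
time_s: 34.53
eef_pos: [499.8, -18.4, 60.7]
ee_rot: [-0.0, 0.531, 0.847, 0.0]
force: [-0.1, -0.0, -1.1]
grip_width: 0.553
```

Run:
```python
from h import *
c=shot("wrist","w54")
rows([(26,57),(26,56)])
f=c["frame"][190:330,190:330,::-1]; cv2.imwrite("pics/w54c.png",cv2.resize(f,None,fx=4.2,fy=4.2,interpolation=cv2.INTER_CUBIC))
```

```text
t 34.58 pos [499.4 -18.4  60.1] yaw 25.8 F [ 0.1 -0.1  0.5] T [ 0.02  0.02 -0.01] grip 0.552 j6 -0.72
26 57 [-0.001, -0.002, -0.003, -0.01, 0.02, 0.31]
26 56 [-0.001, -0.002, -0.003, -0.01, 0.02, 0.41]
```

View pics/w54c.png

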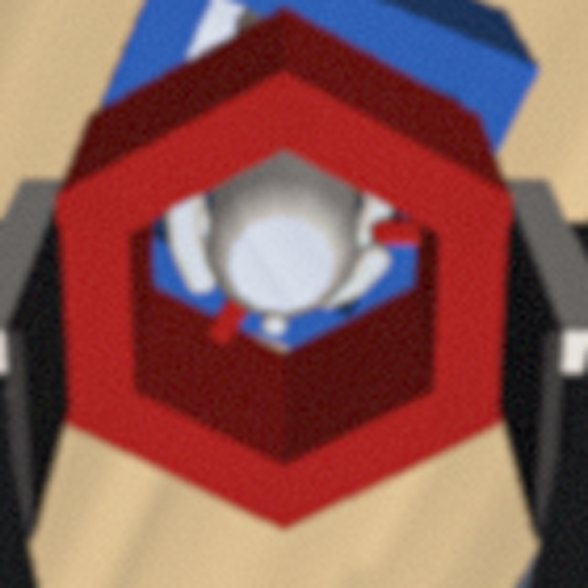

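move_arm:
  series:
    - [0,0,0,-0.01,0.02,0.15,0.4]
    - [0,0,0,-0.01,0.02,0.3,0.4]
    - [0,0,0,-0.01,0.02,0.4,0.4]
    - [0,0,0,-0.01,0.02,0.4,0.4]

```text
time_s: 34.92
eef_pos: [499.7, -18.4, 56.1]
ee_rot: [-0.001, 0.532, 0.847, 0.0]
force: [-1.0, 0.1, 1.1]
grip_width: 0.548
```

Run:
```python
from h import *
rows([(26,54),(26,52)])
```

```text
t 34.92 pos [499.7 -18.4  56.1] yaw 25.8 F [ 0.5 -0.9 -1.1] T [-0.02  0.13  0.01] grip 0.548 j6 -0.72
26 54 [-0.001, -0.002, -0.004, -0.0, -0.0, 0.21]
26 52 [-0.001, -0.002, -0.004, -0.0, -0.0, 0.41]
```

move_arm:
  series:
    - [0,0,0,0,0,0.1,0.4]
    - [0,0,0,0,0,0.14,0.4]
    - [0,0,0,0,0,0.14,0.4]

```text
time_s: 35.17
eef_pos: [499.9, -18.4, 55.5]
ee_rot: [-0.001, 0.532, 0.847, 0.0]
force: [-2.6, 1.7, 8.2]
grip_width: 0.552
```

Run:
```python
from h import *
z=lambda y:54.9-(26-y)*.075
rows([(y,z(y)) for y in (19,12,5,-2,-9)])
c=shot("wrist","w55")
f=c["frame"][190:330,190:330,::-1]; cv2.imwrite("pics/w55c.png",cv2.resize(f,None,fx=4.2,fy=4.2,interpolation=cv2.INTER_CUBIC))
```

```text
t 35.17 pos [499.9 -18.4  55.5] yaw 25.8 F [ 2.6 -1.6 -8.2] T [ 0.11  0.58 -0.02] grip 0.552 j6 -0.72
19 54.375 [-0.0, -0.001, 0.118, 0.02, -0.03, 0.12]
12 53.85 [-0.0, -0.001, 0.24, 0.03, -0.05, 0.17]
5 53.324999999999996 [-0.0, -0.001, 0.362, 0.04, -0.06, 0.22]
-2 52.8 [-0.001, -0.001, 0.485, 0.06, -0.06, 0.27]
-9 52.275 [-0.001, -0.001, 0.607, 0.07, -0.07, 0.33]
```

View pics/w55c.png

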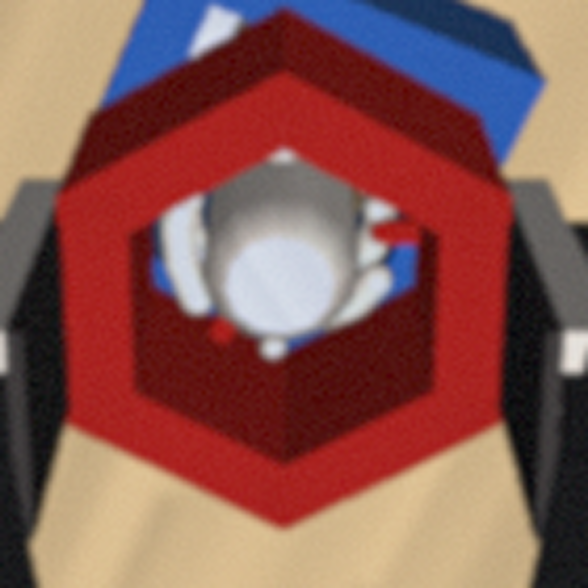

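move_arm:
  series:
    - [0,0,0.118,0.02,-0.03,0.05,0.4]
    - [0,0,0.24,0.03,-0.05,0.1,0.4]
    - [0,0,0.3,0.035,-0.055,0.13,0.4]

```text
time_s: 35.47
eef_pos: [499.6, -18.5, 54.6]
ee_rot: [0.0, 0.655, 0.756, 0.0]
force: [0.6, 0.2, 2.8]
grip_width: 0.551
```

Run:
```python
from h import *
c=shot("wrist","w56")
z=lambda y:55.4-(26-y)*.075
rows([(y,z(y)) for y in (3,-4,-11,-18,-25)])
f=c["frame"][190:330,190:330,::-1]; cv2.imwrite("pics/w56c.png",cv2.resize(f,None,fx=4.2,fy=4.2,interpolation=cv2.INTER_CUBIC))
```

```text
t 35.52 pos [499.6 -18.4  54.5] yaw 8.2 F [ 0.2 -0.5 -2.6] T [-0.03  0.09 -0.07] grip 0.548 j6 -0.41
3 53.675 [0.0, -0.001, 0.09, 0.03, -0.04, 0.09]
-4 53.15 [0.0, -0.001, 0.212, 0.04, -0.05, 0.14]
-11 52.625 [0.0, -0.001, 0.334, 0.05, -0.06, 0.19]
-18 52.1 [0.0, -0.001, 0.457, 0.06, -0.07, 0.24]
-25 51.574999999999996 [0.0, -0.001, 0.579, 0.08, -0.08, 0.3]
```

View pics/w56c.png

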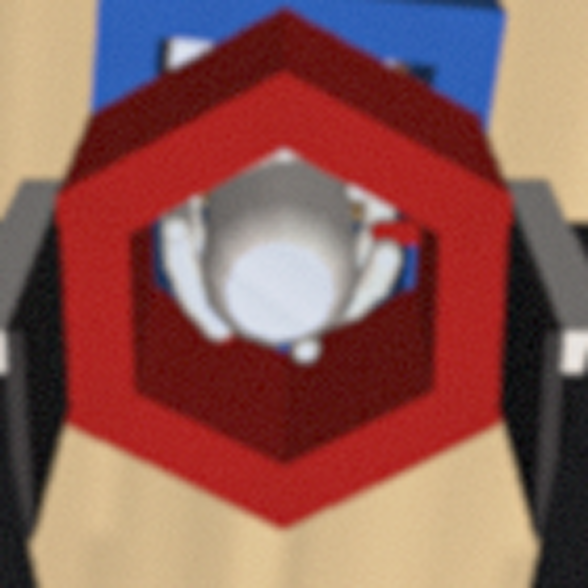

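move_arm:
  series:
    - [0,0,0.09,0.03,-0.03,0.07,0.4]
    - [0,0,0.21,0.04,-0.04,0.13,0.4]
    - [0,0,0.333,0.05,-0.05,0.18,0.4]
    - [0,0,0.456,0.06,-0.06,0.23,0.4]

```text
time_s: 35.85
eef_pos: [499.3, -18.1, 52.5]
ee_rot: [0.0, 0.81, 0.586, 0.001]
force: [0.5, -0.3, 2.9]
grip_width: 0.55
```

Run:
```python
from h import *
z=lambda y:55.4-(26-y)*.075
rows([(y,z(y)) for y in (-25,-32,-39,-46,-53)])
```

```text
t 35.85 pos [499.3 -18.1  52.5] yaw -18.2 F [-0.1  0.5 -2.9] T [-0.07 -0.04 -0.02] grip 0.55 j6 0.05
-25 51.574999999999996 [0.001, -0.001, 0.118, 0.01, -0.06, 0.1]
-32 51.05 [0.001, -0.001, 0.24, 0.02, -0.08, 0.15]
-39 50.525 [0.001, -0.001, 0.363, 0.03, -0.09, 0.2]
-46 50.0 [0.001, -0.001, 0.485, 0.04, -0.1, 0.25]
-53 49.475 [0.001, -0.001, 0.607, 0.06, -0.1, 0.31]
```

move_arm:
  series:
    - [0,0,0.118,0.01,-0.04,0.07,0.4]
    - [0,0,0.24,0.02,-0.07,0.13,0.4]
    - [0,0,0.363,0.03,-0.08,0.18,0.4]
    - [0,0,0.485,0.04,-0.09,0.23,0.4]
    - [0,0,0.607,0.06,-0.09,0.28,0.4]

```text
time_s: 36.27
eef_pos: [498.9, -17.3, 50.0]
ee_rot: [0.0, 0.949, 0.315, 0.001]
force: [-0.3, 0.2, 1.9]
grip_width: 0.554
```

Run:
```python
from h import *
z=lambda y:55.4-(26-y)*.075
rows([(y,z(y)) for y in (-60,-67,-74,-81,-88)])
```

```text
t 36.27 pos [498.9 -17.3  50. ] yaw -53.3 F [-0.1 -0.3 -1.9] T [ 0.08 -0.04 -0.01] grip 0.554 j6 0.66
-60 48.949999999999996 [0.001, -0.002, 0.118, -0.02, -0.05, 0.1]
-67 48.425 [0.001, -0.002, 0.24, -0.01, -0.06, 0.16]
-74 47.9 [0.001, -0.002, 0.362, 0.0, -0.07, 0.21]
-81 47.375 [0.001, -0.002, 0.484, 0.01, -0.08, 0.26]
-88 46.85 [0.001, -0.002, 0.606, 0.03, -0.08, 0.31]
```

move_arm:
  series:
    - [0,0,0.118,-0.01,-0.03,0.07,0.4]
    - [0,0,0.24,-0.01,-0.05,0.13,0.4]
    - [0,0,0.362,0,-0.06,0.18,0.4]
    - [0,0,0.484,0.01,-0.07,0.23,0.4]
    - [0,0,0.606,0.03,-0.07,0.28,0.4]

```text
time_s: 36.68
eef_pos: [499.1, -16.6, 47.5]
ee_rot: [0.0, 1.0, 0.015, 0.002]
force: [0.7, -0.5, 3.1]
grip_width: 0.551
```

Run:
```python
from h import *
z=lambda y:55.4-(26-y)*.075
rows([(y,z(y)) for y in (-95,-102,-109,-116,-123)])
```

```text
t 36.68 pos [499.1 -16.6  47.5] yaw -88.2 F [ 0.7  0.6 -3.1] T [-0.01 -0.09 -0.03] grip 0.551 j6 1.27
-95 46.325 [-0.0, -0.003, 0.118, -0.04, -0.03, 0.11]
-102 45.8 [-0.0, -0.003, 0.24, -0.03, -0.04, 0.17]
-109 45.275 [-0.0, -0.003, 0.362, -0.01, -0.05, 0.22]
-116 44.75 [-0.001, -0.003, 0.485, -0.0, -0.06, 0.27]
-123 44.225 [-0.001, -0.003, 0.607, 0.01, -0.06, 0.32]
```

move_arm:
  series:
    - [0,0,0.118,-0.01,-0.02,0.06,0.4]
    - [0,0,0.24,-0.01,-0.03,0.12,0.4]
    - [0,0,0.3,-0.01,-0.03,0.15,0.4]

```text
time_s: 36.93
eef_pos: [499.3, -16.3, 46.1]
ee_rot: [-0.0, 0.991, -0.137, 0.002]
force: [0.6, 0.4, 2.0]
grip_width: 0.554
```

Run:
```python
from h import *
z=lambda y:55.4-(26-y)*.075
rows([(y,z(y)) for y in (-112,-119,-126,-133)])
c=shot("wrist","w57");shot("scene","s57",(260,110,360,185));shot("side","sd57",(190,190,290,265))
```

```text
t 36.93 pos [499.3 -16.3  46.1] yaw -105.7 F [ 0.5 -0.5 -2. ] T [ 0.03 -0.07  0.04] grip 0.554 j6 1.58
-112 45.05 [-0.001, -0.004, 0.11, -0.03, -0.01, 0.1]
-119 44.525 [-0.001, -0.004, 0.232, -0.02, -0.03, 0.16]
-126 44.0 [-0.002, -0.003, 0.354, -0.01, -0.04, 0.21]
-133 43.475 [-0.002, -0.003, 0.477, 0.01, -0.05, 0.26]
```

View pics/w57.png

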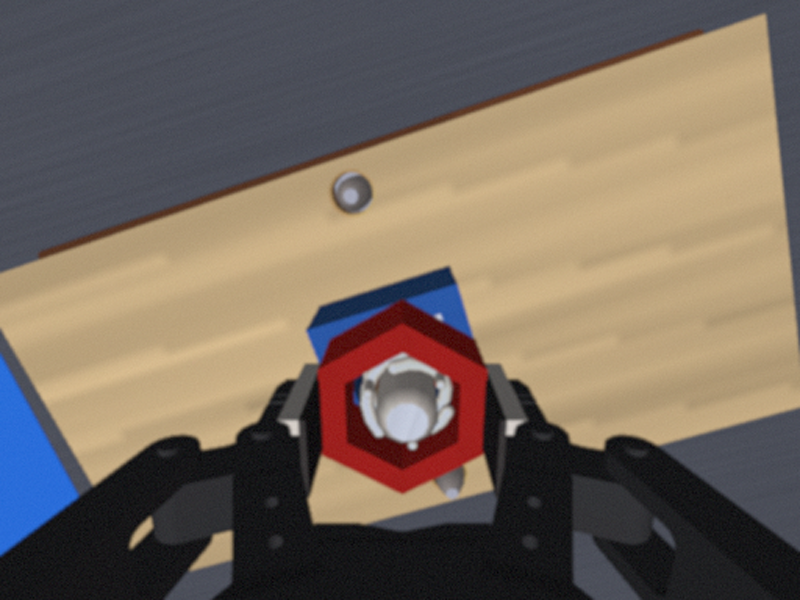

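View pics/s57.png

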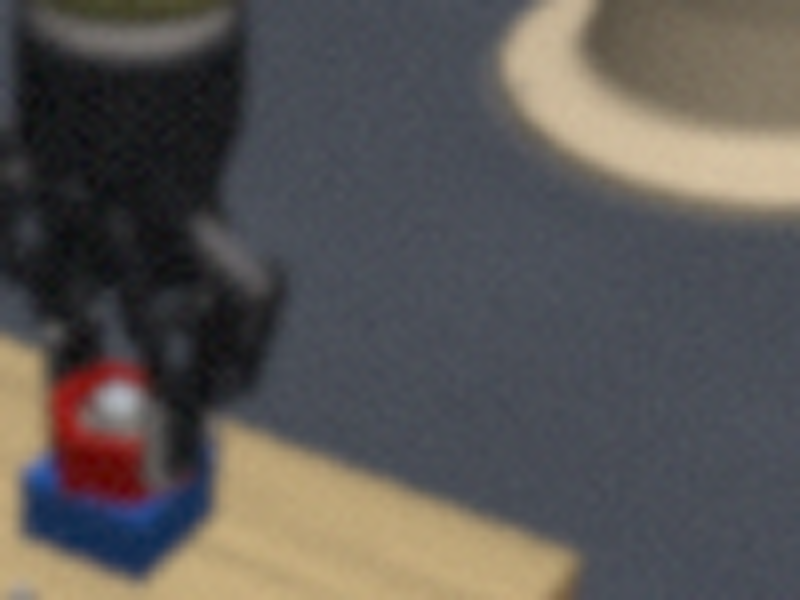

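move_arm:
  series:
    - [0,0,0.11,-0.01,-0.01,0.05,0.4]
    - [0,0,0.18,-0.01,-0.02,0.09,0.4]
    - [0,0,0.18,-0.01,-0.02,0.09,0.4]

```text
time_s: 37.33
eef_pos: [499.5, -16.3, 45.6]
ee_rot: [-0.0, 0.975, -0.222, 0.002]
force: [-0.3, -0.6, 5.4]
grip_width: 0.554
```

Run:
```python
from h import *
rows([])
```

```text
t 37.33 pos [499.5 -16.3  45.6] yaw -115.6 F [ 0.   0.6 -5.4] T [ 0.03  0.11 -0.02] grip 0.554 j6 1.75
```

move_arm:
  series:
    - [0,0,0.1,0,-0.01,0.05,0.4]
    - [0,0,0.15,0,-0.01,0.08,0.4]
    - [0,0,0.15,0,-0.01,0.08,0.4]

```text
time_s: 37.58
eef_pos: [500.2, -16.5, 45.7]
ee_rot: [-0.0, 0.956, -0.294, 0.003]
force: [-0.4, -0.1, 7.0]
grip_width: 0.552
```

Run:
```python
from h import *
rows([])
```

```text
t 37.58 pos [500.2 -16.5  45.7] yaw -124.2 F [-0.2  0.3 -7. ] T [-0.14  0.22 -0.04] grip 0.552 j6 1.9
```

move_arm:
  series:
    - [0,0,0,0,0,0,0.75]
    - [0,0,0,0,0,0,0.75]
    - [0,0,0,0,0,-2,0.8]
    - [0,0,0,0,0,-6,0.8]
    - [0,0,0,0,0,-10,0.8]

```text
time_s: 38.0
eef_pos: [498.5, -16.1, 145.9]
ee_rot: [-0.0, 0.956, -0.293, 0.001]
force: [0.5, -0.7, 0.1]
grip_width: 0.801
```

Run:
```python
from h import *
rows([])
shot("wrist","w58");shot("scene","s58",(180,100,400,265));shot("side","sd58",(150,140,370,305))
```

```text
t 38.0 pos [498.5 -16.1 145.9] yaw -124.1 F [ 0.8  0.3 -0.1] T [-0.02 -0.01  0.05] grip 0.801 j6 1.9
```

View pics/w58.png

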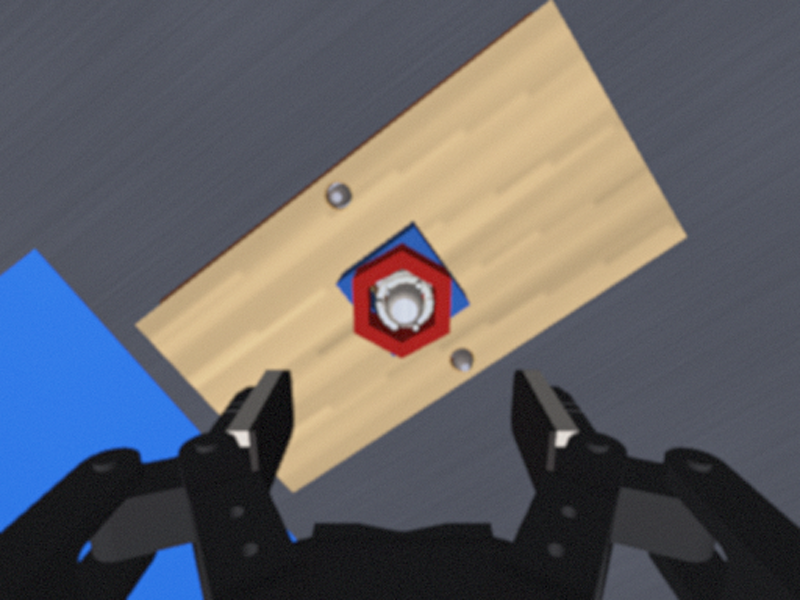

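View pics/s58.png

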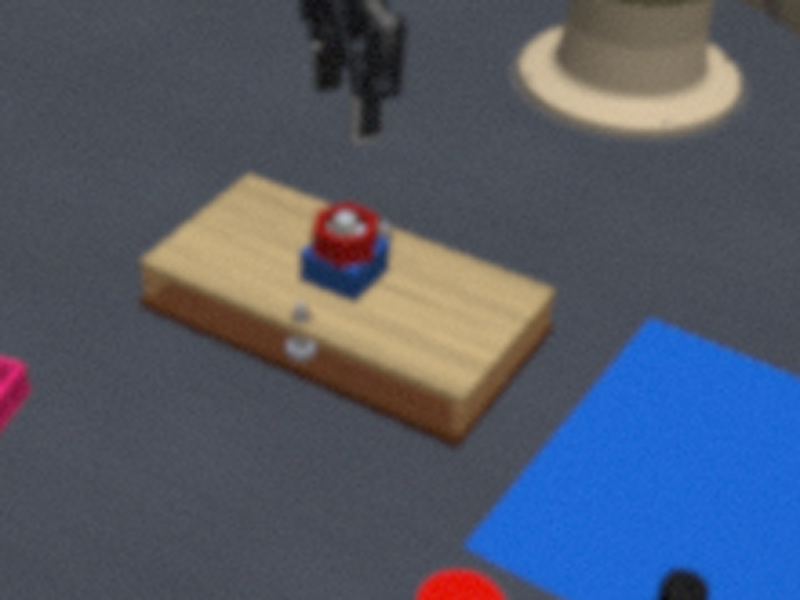

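View pics/sd58.png

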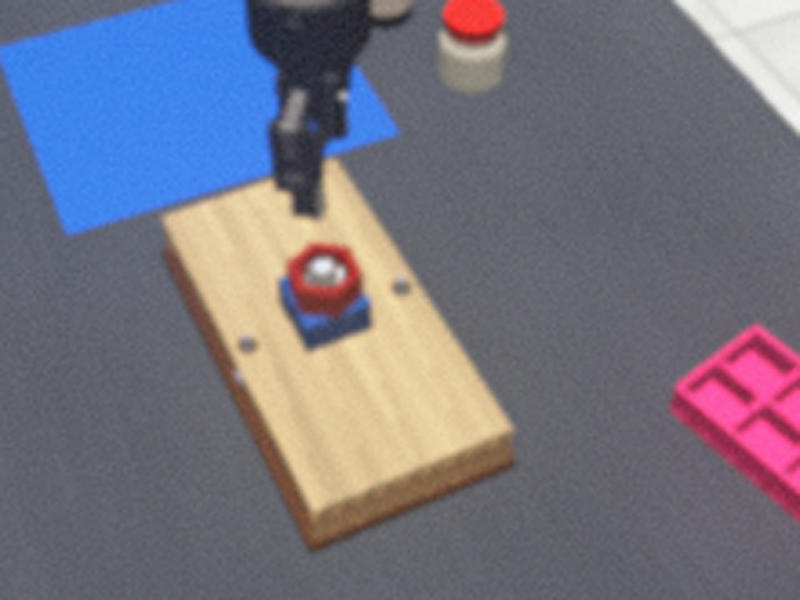

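Run:
```python
from h import *
shot("wrist","w59")
c=load("w59");k=.64
f=c["frame"];hsv=cv2.cvtColor(f,cv2.COLOR_RGB2HSV)
m=cv2.inRange(hsv,(0,150,150),(8,255,255))|cv2.inRange(hsv,(172,150,150),(179,255,255))
n,l,st,ce=cv2.connectedComponentsWithStats(m); i=1+np.argmin([np.hypot(*(ce[j]-[257,196])) if st[j,4]>100 else 1e9 for j in range(1,n)])
cs,_=cv2.findContours((l==i).astype(np.uint8),cv2.RETR_EXTERNAL,cv2.CHAIN_APPROX_NONE)
p=max(cs,key=len)[:,0,:]; print(st[i])
for z in (94,97,100,103,106,109):
  W=np.array([onz(c,u,v,z)[:2] for u,v in p],np.float32)
  # width by direction
  a=np.radians(np.arange(0,180,2)); w=[np.ptp(W@np.array([np.cos(t),np.sin(t)]))+.5 for t in a]
  (cx,cy),r=cv2.minEnclosingCircle(W); print(z,"minw",np.min(w).round(1),"maxw",np.max(w).round(1),"ctr",round(cx,1),round(cy,1), "area->flats",np.sqrt(cv2.contourArea(cv2.convexHull(W))/0.866).round(1))
P,R,s=pose();print(s["time_s"],P)
```

```text
[ 228  165   61   66 1492]
94 minw 49.0 maxw 55.3 ctr 499.1 -15.1 area->flats 48.2
97 minw 48.3 maxw 54.6 ctr 499.9 -15.7 area->flats 47.5
100 minw 47.7 maxw 53.9 ctr 500.6 -16.2 area->flats 46.9
103 minw 47.1 maxw 53.2 ctr 501.4 -16.7 area->flats 46.3
106 minw 46.5 maxw 52.5 ctr 502.1 -17.2 area->flats 45.7
109 minw 45.9 maxw 51.8 ctr 502.9 -17.7 area->flats 45.1
38.2 [499.72514226 -16.35610194 145.99186903]
```

Run:
```python
from h import *
shot("side","sd60",(215,195,275,240));shot("scene","s60",(255,145,300,185))
for n in("sd60","s60"):
  c=load(n)
  for z in(76,78,100): print(n,z,proj(c,[500,-17,z]).round(1))
```

```text
sd60 76 [238.6 219.4]
sd60 78 [238.6 218.9]
sd60 100 [238.2 213.4]
s60 76 [274.4 167.6]
s60 78 [274.4 167. ]
s60 100 [274.5 160.7]
```

View pics/sd60.png

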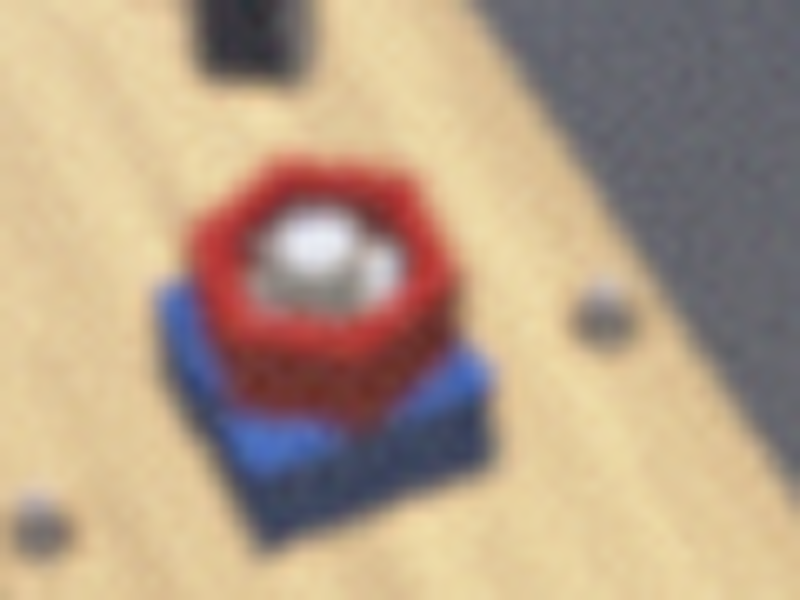

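View pics/s60.png

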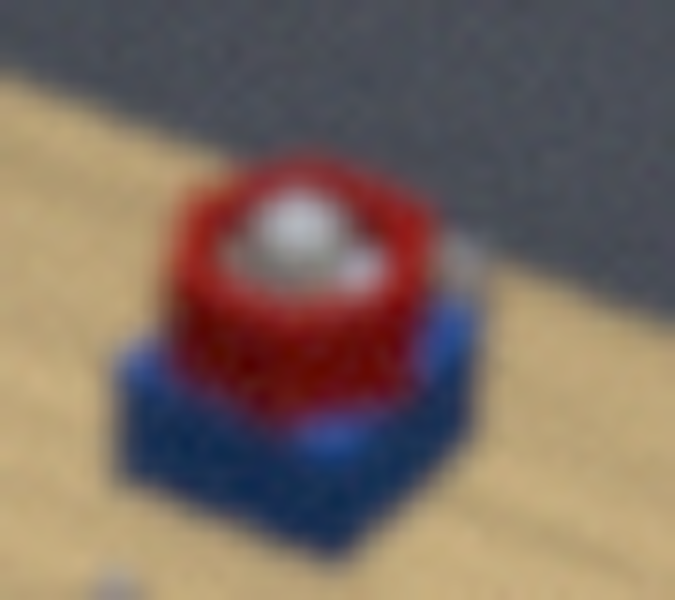

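Run:
```python
from h import *
print(ctrl.sense()["time_s"], job.finish_job())
```

```text
the job is handed in; nothing more can be done
38.3 None
```

I finished all three parts of the job and handed it in at about 38 s of the 210 s allowed. The hand-in gave no verdict, so what follows rests on my own checks.

- **Bars:** Five were present. The two pinks and the green went in the +y bay and the two creams in the -y bay. Pictures after each placement showed the bars inside the lips, with no tilt I could see.
- **Board:** It went down level over both pins with no side contact. It met the end walls at the height expected from where I gripped it (arm reading 16.8 mm against 17). Scene and side pictures show it flat and home.
- **Nut:** I did not rest it on the ridge ends and turn it until it dropped.
  - I held it just above the ridge ends, turned it back about 40° in the gripper, then lowered it. It touched the thread about 10 mm above the seat.
  - I then turned it about 150° clockwise. It stopped going down at an arm height that puts its underside at about 76 mm, with 7 N on it, so it is on the collar.
  - The last pictures show no visible gap and the nut centred within about 1 mm.
- **Bystanders:** The bottle, jar and mould were never touched.

**Checks that disagreed**
- In the pictures the fingertips sat 40 to 50 mm behind the reported tool tip, not at it, so I used the measured values.
- A rough height for the nut's top from its apparent size came out 1 to 5 mm under the expected 100 mm. I put that down to lost edge pixels.

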